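Stow the coin rolls in the hall change stand

ROBOT

A 7-joint arm with a two-finger parallel gripper is mounted at the origin on the work surface. World frame = base frame: x ahead of the robot, y to its left, z up, the work surface at z = 0. Lengths are in m, angles in rad, forces in N, time in s.
With the tool pointing down it reaches from about 0.4 to 0.875 m from the base axis. Payload 6.5 kg.
Tool frame: the origin (TCP) lies on the centre line of the jaws, within the pads' length; the fingertips stand 11 mm ahead of it and the grasp point (between the pads) lies 8 mm behind it; z points along the fingers, y is the direction in which the jaws open and shut (so a half turn about z gives the same grasp; the last joint's range is limited). The gripper opens to 88 mm and grips with 3 to 60 N. Pads are 18 mm wide; open, the fingers measure 123 mm over their backs; the gripper's body (75 mm by 187 mm) begins 45 mm behind the grasp point.
Start: joints at [-1.391, 0.536, -0.004, 1.538, 0.003, 1.067, -0.071], TCP at [0.158, 0.63, 0.25] pointing down, gripper open.
Joint ranges: [-2.7, 2.7], [-0.37, 2.16], [-1.27, 1.26], [0.24, 2.4], [-1.31, 4.45], [0.19, 1.91], [-2.76, 2.76]. Speed limits (rad/s): [2.39, 2.39, 3.14, 3.14, 3.14, 3.14, 3.14].

INTERFACE

Orientations are given as [roll, pitch, yaw] about the fixed x, y, z axes, in that order (R = Rz(yaw) Ry(pitch) Rx(roll)).
In Python, from rig import ctrl, vision gives the robot as it stands.
- The arm moves only by the tool step_arm, never from a script. Its argument "steps" is a list of rows, each an object with "hand": the opening, from 0 (shut) to 1 (fully open); "travel": the shift along the tool's x, y, z each as a share of 600 mm, from -1 to 1, a list of three; "rotation": the turn, a rotation vector about the tool's x, y, z each as a share of 30 degrees, from -1 to 1, a list of three. A call has 1 to 8 rows; each row is the pose to reach, as a shift and turn from the pose measured when the call began, along the tool's axes at that moment; what a row does not reach only later rows make up. A row lasts 1/12 s, in which the tool goes at most 41.7 mm and 7.16 degrees, less where a joint would pass 70% of its speed; a pose out of reach is approached as far as the arm can. A call with a number of a shift or a turn outside -1 to 1 is refused whole. A call with a gripper value outside its range is refused whole. The fingers move at their own pace and stop on an object; the grip force is fixed at half the most. Time passes only in rows, so rows that repeat a pose let the fingers close. It gives the time, the measured TCP pose, the force and the opening at its end, in the units of the state.
- ctrl.read_state(): the state, without advancing time (a new reading comes with each control period).
- vision.camera(name): name is "scene" or "top"; returns a dict with "img" (384x512x3 uint8, blue, green, red), "vfov" (degrees; the focal length in pixels is half the picture's height over the tangent of half this angle, whatever the lens; pixels are square), "cx", "cy" (the principal point, pixels), "extrinsics" (4x4, takes a point from camera to world coordinates). Camera axes: x right, y up, looking along -z (the intrinsics and any distortion apply to the point x, -y, -z); pixel columns grow to the right and rows downward; lengths in m; the calibration is good to about 2 mm. A picture is of the moment at which its call begins. There is no depth.
- ctrl.finish_job(): hands the job in, once; it reports no verdict.
Trained networks look in a picture, given as the dict that the camera call returned (one of the last four; its "shot" number tells which), for a name from the list of things; names that differ only in an ending like _2 or _b are one class to them, and where a whole thing is asked for, a point or a joint stands for the part that bears it (a point fixed in the world has none). Each returns a list of dicts, best first, with "conf" (0 to 1); they miss things now and then, are a little off and sometimes report something else, mostly with a low value. They report only what shows in the picture. A call takes as long as a camera call. They do not tell look-alikes from the thing itself.
- vision.spot_in(picture, name): "extent" ([left, top, right, bottom] as shares, 0 to 1, of the picture: columns of its width, rows of its height, round what is visible of it).
- vision.masks_of(picture, name): "pixels" (384x512 bool, what is visible of it) and "extent" ([left, top, right, bottom] as shares, 0 to 1, of the picture: columns of its width, rows of its height, round what is visible of it).
- vision.pinpoint(picture, name): "position" ([column, row] as shares, 0 to 1, of the picture: columns of its width, rows of its height: a listed point, or the origin of a listed thing).
The state is a dict: "time_s": time; "q": joint angles; "qvel": joint speeds; "joint_torque": joint torques, N m; "eef_pos": TCP position; "tool_rot": TCP orientation; "wrist_force": force on the tool from outside, world axes, zero at the start; "ft_torque": the same for the moment, N m; "grip_width": opening from 0.0 (shut) to 1.0 (fully open).
Only numpy, scipy, OpenCV 4.12 (cv2) and the standard library are available. Lean on these libraries where they do the work, as an engineer would, in place of code of your own. Each camera call takes 0.05 s, during which the arm holds its last target.

TASK

Put the hall table's loose coin rolls away in the change stand: slide its gate fully open, load every roll into the clear tube one after another, ramming each down past the catches with the packing rod, and at the last press the whole stack down firmly with the rod until the red follower bottoms out. Then stand the rod back in its holder and slide the gate fully shut over the mouth; leave the keys and the other things on the table where they are.

Things in the scene. Friction and masses are not known exactly. Their poses are not given: they have to be found in the camera images.
- mouth (a point): Centre of the mouth of the change stand's upright clear tube, 148.5 mm above the table, level with the top of its brass funnel. Axes: z up, +y the way the gate opens. The bore is 30 mm wide (eight-sided, walls 3 mm), flaring to 39 mm over the top 7 mm
- stand: The change stand, fixed: dark wooden base 100 x 170 x 12 mm, clear tube, and beside it a wooden pillar 147 mm high, 52 mm wide in x, from y = 35 to 97 mm. Origin on the table under the tube's axis; z up, +y from tube to pillar
- catches (a point): Point on the tube's axis level with the tops of three small sprung steel catches in the bore, 38 mm below the mouth. A roll let go in the mouth stops on them, its top about 10 mm below the mouth: room for one roll at a time. It takes about 10 N to push it past; it then drops onto the follower or the rolls below. Three rolls just fit below the catches
- follower_top (a point): Centre of the top of the red follower disc in the tube, on which the rolls stack. A brake (about 6 N) holds it wherever it is pushed, so the rolls' weight does not move it; at its stop this point is 17 mm above the table
- follower (a joint): Height of the red follower above its stop at the bottom of the tube: 0 = bottomed out, up to 0.05 m; it starts 0.025 to 0.045 up
- gate (a joint): Position of the brass gate that slides level over the mouth: 0 = fully shut over the mouth (end stop), 0.055 m = fully open (other end stop). It moves along the stand's +y to open. Friction about 2 N; it stays where it is left
- gate_grip (a point): Point in the gate's upright black grip, 168 mm above the table: the grip is 14 mm wide (stand x), 22 mm long (stand y), 24 mm high; its top is 10 mm above this point, the top of the gate plate (46 x 48 x 4 mm) 14 mm below it. Moves with the gate; it lies 10 mm to +y of the plate's centre
- rod_handle (a point): Middle of the turned wooden handle (diameter 30, height 45 mm) of the packing rod. The rod is 160 mm long: below the handle an aluminium shaft, diameter 20, length 115 mm, with a flat foot 138 mm below this point. Mass about 0.14 kg. z along the rod, up. It starts upright in its holder with its foot 8 mm above the table
- rod_foot (a point): Centre of the flat foot of the packing rod
- holder_mouth (a point): Centre of the mouth of the rod's wooden holder, a fixed socket 27 mm wide at its mouth and 25 mm at its bottom, 50 mm deep, walls 4 mm, on a round foot of diameter 96 mm; this point is 58 mm above the table, the socket's floor 8 mm
- roll1_c (a point): Centre (half-way up) of a paper-banded roll of coins with brass ends: cylinder, diameter 27, height 28 mm, about 0.08 kg, standing on the table, z along its axis. None if this roll is absent
- roll2_c (a point): Centre (half-way up) of a paper-banded roll of coins with brass ends: cylinder, diameter 27, height 28 mm, about 0.08 kg, standing on the table, z along its axis. None if this roll is absent
- roll3_c (a point): Centre (half-way up) of a paper-banded roll of coins with brass ends: cylinder, diameter 27, height 28 mm, about 0.08 kg, standing on the table, z along its axis. None if this roll is absent
- keys_yellow: Bystander to be left alone: bunch of keys with a yellow tag, about 110 x 60 x 4 mm; origin under its centre ring
- keys_grey: Bystander to be left alone: bunch of keys with a grey tag, about 110 x 60 x 4 mm; origin under its centre ring
- glasses_case: Bystander to be left alone: black spectacle case 155 x 60 x 35 mm (long side along its x); origin under its centre
- wallet: Bystander to be left alone: brown wallet 110 x 85 x 16 mm; origin under its centre
- mint_tin: Bystander to be left alone: round blue tin, diameter 64, height 20 mm; origin under its centre
- dish: Bystander to be left alone: blue ceramic bowl, diameter 110, height 35 mm; origin under its centre
- spray: Bystander to be left alone: amber bottle, diameter 44, height 130 mm, upright; origin under its centre
- rod: The packing rod: origin at its foot, z up along the rod
- roll1: Coin roll 1: origin at the centre of its underside. None if absent
- roll2: Coin roll 2: origin at the centre of its underside. None if absent
- roll3: Coin roll 3: origin at the centre of its underside. None if absent
Things that resemble listed ones, but are neither listed nor needed, are in the scene too. What is shaped like the roll2 but green is not meant. Leave any pink look-alike of the roll3 alone.

How it is judged:
By the outcome, as a careful person would: the job done as asked, in the order asked, and still so for the second after the job is handed in, with the robot touching nothing.
Of roll1, roll2, roll3 only 2 to 3 are there at a start; the rules pass over those that are not, and their reading is None.
At some moment in a run one of roll1, roll2, roll3 may be knocked a few centimetres aside while the robot is not near it.
It also fails if it takes over 210 s, if anything falls off the work surface, if the arm or the gripper's body presses on something with over 40 N, if the wrist force passes 120 N, or if a joint passes its speed limit or range.

## Working session

There is one attempt and no reset: what is moved stays moved. The work goes in short steps, Python scripts to look and compute and a tool call to move; the robot and the scene stay as the last step left them, time stands still between calls to the robot, and variables do not carry over. Pictures are saved under pics/ and viewed, and the job is handed in when it is done.

Besides the shell and the picture viewer there is one more tool, called as name([rows], argument=value, ...), one row to a line, values as JSON. step_arm: Moves the arm, as the interface text tells. Its arguments: {"type":"object","properties":{"steps":{"type":"array","items":{"type":"object","properties":{"hand":{"type":"number"},"travel":{"type":"array","items":{"type":"number"}},"rotation":{"type":"array","items":{"type":"number"}}}}}},"required":["steps"]}

```bash
ls; mkdir -p pics; cat > h.py <<'E'
from rig import ctrl, vision
import numpy as np, cv2
def shot(name,fn=None):
    p=vision.camera(name)
    if fn: cv2.imwrite('pics/'+fn,p['img'])
    return p
E
python3 - <<'E'
from h import *
s=ctrl.read_state(); print(s)
for n in ('scene','top'):
    p=shot(n,n+'0.png'); print({k:v for k,v in p.items() if k!='img'})
E
```

```text
pics
{'time_s': 0.0, 'q': array([-1.39116633,  0.53718975, -0.00444783,  1.5388888 ,  0.0026228 ,
        1.06728979, -0.071169  ]), 'qvel': array([ 0.0008123 , -0.00105974, -0.00079561, -0.00104728, -0.00145506,
        0.00115093,  0.0003551 ]), 'joint_torque': array([-8.54462860e-05, -5.70975029e+01,  9.90900993e-01, -2.51602417e+01,
       -5.62061369e-02,  1.76321104e-02,  1.41056885e-04]), 'eef_pos': array([0.15805369, 0.62986354, 0.24881759]), 'tool_rot': array([-3.13982858e+00,  1.44807374e-04,  2.89588470e+00]), 'wrist_force': array([ 0.04176293, -0.1515094 ,  0.54005015]), 'ft_torque': array([ 0.00079586,  0.00896211, -0.02237945]), 'grip_width': 1.0014536126912263}
{'vfov': 47.04655212590875, 'cx': 257.5842396454763, 'cy': 191.52643175105504, 'extrinsics': array([[ 0.87949041, -0.30831084,  0.362548  ,  1.01925226],
       [ 0.47558068,  0.59797159, -0.64517672, -0.8088909 ],
       [-0.01787843,  0.73984756,  0.67253695,  0.9865935 ],
       [ 0.        ,  0.        ,  0.        ,  1.        ]]), 'shot': 1}
{'vfov': 45.26774701415675, 'cx': 259.2880433938157, 'cy': 198.09047230632157, 'extrinsics': array([[-0.1130278 ,  0.96568239, -0.23384235,  0.23977211],
       [-0.99358293, -0.11084783,  0.02248823,  0.01279665],
       [-0.00420443,  0.23488357,  0.97201442,  1.38029518],
       [ 0.        ,  0.        ,  0.        ,  1.        ]]), 'shot': 2}
```

View pics/scene0.png

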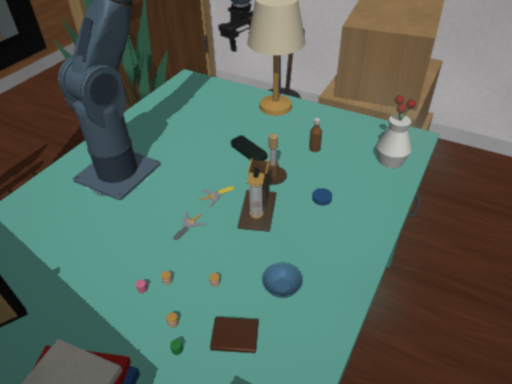

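View pics/top0.png

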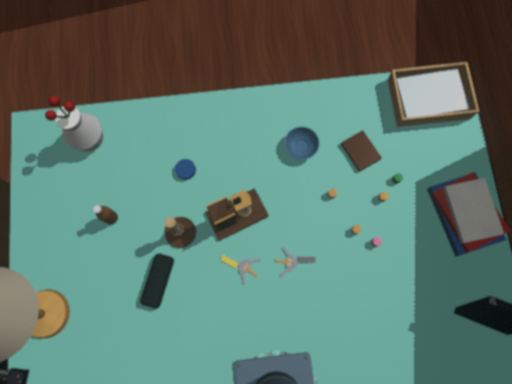

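```bash
python3 - <<'E'
from h import *
for n in ('scene','top'):
    p=shot(n)
    print(n)
    for k in ['mouth','stand','catches','follower_top','gate_grip','rod_handle','holder_mouth','roll1_c','roll2_c','roll3_c','keys_yellow','keys_grey','glasses_case','wallet','mint_tin','dish','spray','rod_foot','roll1']:
        r=vision.pinpoint(p,k)
        print(k,[(round(d['conf'],2),round(d['position'][0]*512,1),round(d['position'][1]*384,1)) for d in r][:6])
E
```

```text
scene
mouth [(0.73, 255.6, 189.1), (0.67, 255.8, 178.7), (0.59, 173.6, 324.6)]
stand [(0.91, 259.6, 217.2), (0.54, 258.1, 173.5)]
catches [(0.59, 253.1, 189.9), (0.33, 237.1, 341.0)]
follower_top []
gate_grip [(0.45, 258.7, 172.7)]
rod_handle [(0.74, 271.1, 140.7)]
holder_mouth [(0.52, 273.7, 163.6)]
roll1_c [(0.53, 214.6, 279.9)]
roll2_c [(0.6, 178.6, 346.6), (0.58, 170.5, 317.8), (0.47, 258.0, 179.2)]
roll3_c [(0.71, 140.7, 287.9), (0.45, 166.6, 275.3), (0.27, 255.7, 173.3)]
keys_yellow [(0.65, 217.1, 194.8), (0.26, 248.6, 155.5)]
keys_grey [(0.83, 186.3, 226.4)]
glasses_case [(0.98, 248.1, 153.4)]
wallet [(0.93, 236.7, 337.1)]
mint_tin [(0.87, 324.0, 199.7), (0.24, 165.9, 275.8)]
dish [(0.67, 280.2, 286.5)]
spray [(0.89, 314.9, 151.6)]
rod_foot [(0.73, 253.8, 188.1)]
roll1 [(0.68, 215.6, 283.4), (0.64, 175.7, 350.1), (0.59, 141.5, 285.8), (0.51, 255.5, 172.3), (0.41, 173.8, 323.4), (0.4, 165.8, 277.4)]
top
mouth [(0.75, 241.8, 200.4)]
stand [(0.73, 246.1, 210.4), (0.43, 186.3, 174.3), (0.4, 158.3, 278.5)]
catches [(0.91, 242.3, 202.8)]
follower_top []
gate_grip [(0.64, 237.6, 198.2), (0.5, 301.3, 145.4)]
rod_handle [(0.46, 172.6, 219.8)]
holder_mouth [(0.64, 174.5, 228.6), (0.18, 334.6, 196.5)]
roll1_c [(0.53, 332.5, 197.0), (0.51, 354.2, 228.2), (0.32, 234.8, 197.6)]
roll2_c [(0.67, 382.5, 194.0), (0.55, 396.9, 177.4)]
roll3_c [(0.62, 375.3, 240.6), (0.54, 356.1, 226.5), (0.23, 158.0, 280.2)]
keys_yellow [(0.82, 242.0, 264.8)]
keys_grey [(0.82, 297.2, 265.1), (0.28, 236.7, 198.5)]
glasses_case [(0.94, 158.2, 281.7), (0.71, 110.9, 216.0)]
wallet [(0.74, 359.6, 149.4)]
mint_tin [(0.79, 185.4, 171.1), (0.73, 331.9, 195.5)]
dish [(0.61, 304.0, 148.2), (0.61, 174.2, 222.3), (0.53, 379.1, 192.6)]
spray [(0.76, 113.7, 217.3)]
rod_foot [(0.68, 180.7, 232.8)]
roll1 [(0.52, 381.2, 197.4), (0.51, 394.0, 178.3), (0.48, 373.9, 240.1), (0.47, 241.0, 199.4)]
```

```bash
cat >> h.py <<'E'
def ray(p,uv):
    f=192/np.tan(np.radians(p['vfov']/2))
    d=np.array([(uv[0]-p['cx'])/f,-(uv[1]-p['cy'])/f,-1.0])
    E=p['extrinsics']; d=E[:3,:3]@d
    return E[:3,3].copy(), d/np.linalg.norm(d)
def atz(p,uv,z):
    o,d=ray(p,uv); return o+d*(z-o[2])/d[2]
def proj(p,X):
    f=192/np.tan(np.radians(p['vfov']/2)); E=p['extrinsics']
    c=E[:3,:3].T@(np.array(X)-E[:3,3])
    return np.array([p['cx']-f*c[0]/c[2], p['cy']+f*c[1]/c[2]])
def crop(p,x0,y0,w,h,k,fn):
    c=p['img'][y0:y0+h,x0:x0+w]; cv2.imwrite('pics/'+fn,cv2.resize(c,None,fx=k,fy=k,interpolation=cv2.INTER_CUBIC))
E
python3 - <<'E'
from h import *
p=shot('scene'); t=shot('top')
crop(t,150,130,150,130,5,'ct.png'); crop(p,220,110,100,140,4,'cs.png')
crop(t,310,150,110,110,5,'crt.png'); crop(p,120,250,120,120,5,'crs.png')
for n,a,b,z in [('r1',(332.5,194.5),(214.8,279.5),.014),('r2',(384,197.5),(172.5,319.5),.014),('r3',(356,230),(167,277.5),.014),('pink',(376.5,242),(141,286),.014),('green',(398,178),(177,346),.014),
 ('tin',(185.5,170),(322,197),.015),('wallet',(361,151),(235,335),.016),('case',(158,280),(249,148),.03)]:
    A=atz(t,a,z);B=atz(p,b,z); print(n,A.round(4),B.round(4))
print(proj(t,[0,0,0]),proj(p,[0,0,0]), proj(p,ctrl.read_state()['eef_pos']))
E
```

```text
r1 [ 0.5542 -0.2424  0.014 ] [ 0.5601 -0.2387  0.014 ]
r2 [ 0.5269 -0.3969  0.014 ] [ 0.532  -0.3907  0.014 ]
r3 [ 0.4375 -0.2959  0.014 ] [ 0.4414 -0.2934  0.014 ]
pink [ 0.3948 -0.3507  0.014 ] [ 0.3966 -0.3482  0.014 ]
green [ 0.583  -0.4506  0.014 ] [ 0.5842 -0.4434  0.014 ]
tin [0.6833 0.1982 0.015 ] [0.6923 0.1952 0.015 ]
wallet [ 0.6821 -0.3514  0.016 ] [ 0.6923 -0.3553  0.016 ]
case [0.3557 0.3005 0.03  ] [0.3645 0.3006 0.03  ]
[275.62438751 396.60052841] [117.42742531 172.23387934] [242.44320375  43.93662901]
```

View pics/ct.png

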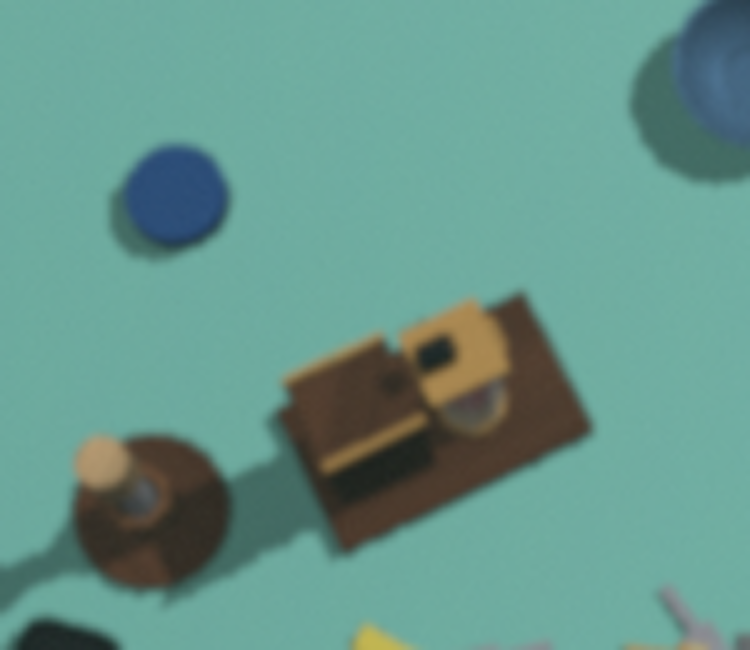

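View pics/cs.png

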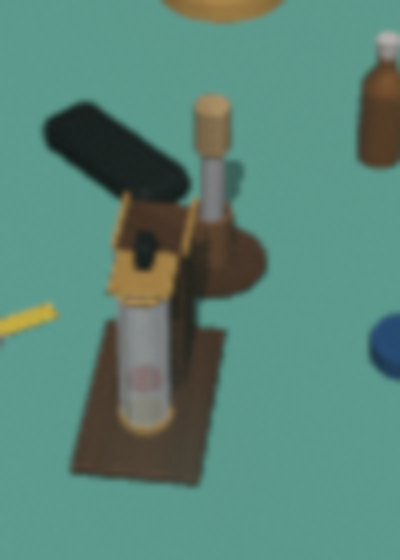

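View pics/crt.png

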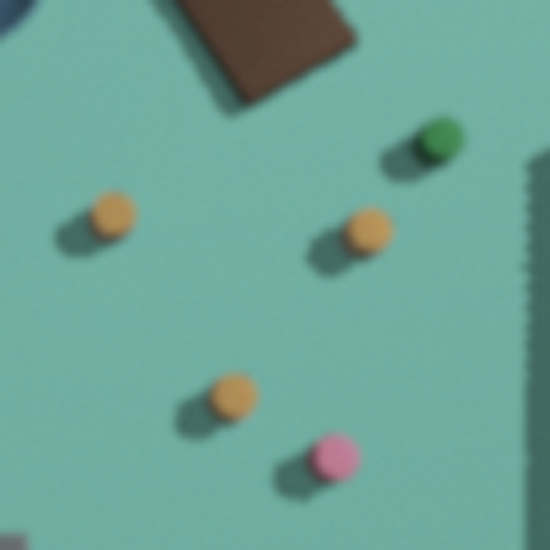

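View pics/crs.png

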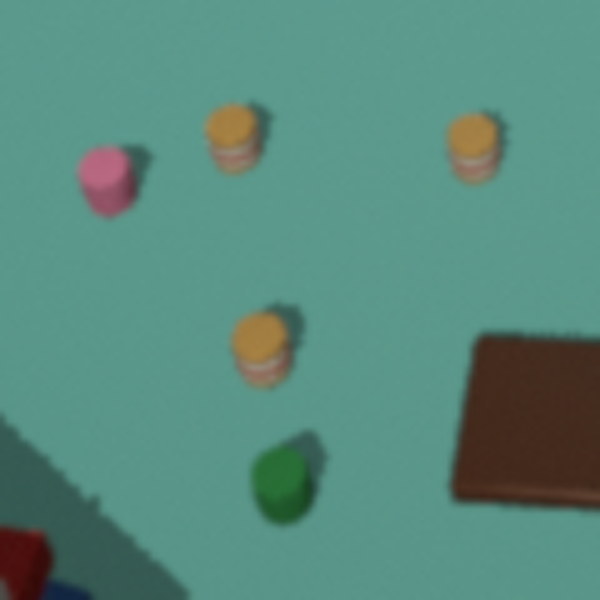

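```bash
python3 - <<'E'
from h import *
p=shot('scene'); t=shot('top')
def edge(img,axis,rng,lo,hi):
    g=cv2.GaussianBlur(img,(3,3),0).astype(float); out=[]
    for i in rng:
        line=(g[lo:hi,i] if axis==0 else g[i,lo:hi])
        s=line[:,1]-line[:,2]  # green-red
        d=np.abs(np.diff(s)); k=d.argmax(); 
        w=d[max(0,k-2):k+3]; out.append((i,lo+max(0,k-2)+(w*np.arange(len(w))).sum()/w.sum()+.5))
    out=np.array(out); c=np.polyfit(out[:,0],out[:,1],1); r=out[:,1]-np.polyval(c,out[:,0]); print(c,np.round(r,1))
edge(t['img'],0,range(90,380,10),60,120)
edge(t['img'],1,range(130,260,10),0,30)
edge(p['img'],0,range(300,435,8),90,170) 
edge(p['img'],1,range(170,380,10),330,440)
edge(p['img'],0,range(20,180,8),60,220)
E
```

```text
[-1.06487282e-01  1.12934024e+02] [-0.   0.1  0.1  0.1 -0.1  0.2 -0.1 -0.1 -0.2 -0.1 -0.1 -0.1 -0.  -0.1
 -0.   0.   0.1  0.   0.1  0.2  0.2  0.2 -0.1 -0.  -0.1 -0.  -0.1 -0.1
 -0. ]
[-0.01541729 12.61111524] [-0.1  0.   0.   0.2 -0.1 -0.  -0.1 -0.   0.1  0.1  0.3 -0.2 -0.1]
[ 0.1895382  51.20877029] [-10.1  -9.3  40.4  -8.5  -8.   -7.4  -6.9  -6.4  -5.9  -5.4  -4.9  42.5
  41.1 -17.1 -29.7  -2.4  -2. ]
[-4.08072967e-01  4.94785933e+02] [-0.6 -0.2 -0.1 -0.2 -0.4 -0.4 -0.3  0.3  1.5  2.8 -0.3 -0.3 -0.3 -0.2
 -0.5 -0.5 -0.4 -0.4 -0.3  0.3  0.3]
[ -0.4568824 196.6570535] [ -1.7  -3.6  -5.9  -7.9 -10.3 -12.1 -14.2 -16.4 -17.8  34.2  44.2  48.4
  55.1 -28.7 -30.7 -32.7  46.3  34.4 -39.2 -41.4]
```

```bash
python3 - <<'E'
from h import *
p=shot('scene'); t=shot('top')
S=lambda a,x0,y0,k:(x0+(a[0]+.5)/k-.5,y0+(a[1]+.5)/k-.5)
T=lambda a:S(a,150,130,5); C=lambda a:S(a,220,110,4); RT=lambda a:S(a,310,150,5); RS=lambda a:S(a,120,250,5)
for n,a,b,z in [('rA',RT((114,215)),RS((473,133)),.028),('rB',RT((369,231)),RS((261,334)),.028),('rC',RT((235,397)),RS((233,124)),.028),('pink',RT((336,457)),RS((107,167)),.028),
 ('baseR',T((592,430)),C((72,471)),.012),('baseT',T((524,293)),C((200,485)),.012),('baseB',T((345,553)),C((108,322)),.012),('baseTL',(0,0),C((226,331)),.012),
 ('handletop',T((101,461)),C((213,101)),.1685),('griptop',T((436,346)),C((146,234)),.178),('pillTR',T((320,470)),C((122,196)),.15),('pill',T((290,385)),C((192,206)),.15),('holderfoot',T((152,512)),C((215,258)),.008),
 ('hm',T((138,497)),C((212,222)),.058)]:
    A=atz(t,a,z);B=atz(p,b,z); print(n,A.round(4),B.round(4))
    o,d=ray(t,a);o2,d2=ray(p,b); m=np.linalg.lstsq(np.c_[d,-d2],o2-o,rcond=None)[0]; print('   tri',((o+d*m[0]+o2+d2*m[1])/2).round(4),np.linalg.norm(o+d*m[0]-o2-d2*m[1]).round(4))
E
```

```text
rA [ 0.5568 -0.2404  0.028 ] [ 0.5595 -0.2385  0.028 ]
   tri [ 0.5581 -0.2394  0.0276] 0.0031
rB [ 0.5294 -0.3918  0.028 ] [ 0.5323 -0.3906  0.028 ]
   tri [ 0.5307 -0.3911  0.027 ] 0.0029
rC [ 0.4383 -0.295   0.028 ] [ 0.4416 -0.2936  0.028 ]
   tri [ 0.4396 -0.2941  0.0269] 0.0033
pink [ 0.3961 -0.3483  0.028 ] [ 0.3994 -0.3473  0.028 ]
   tri [ 0.3973 -0.3476  0.0266] 0.003
baseR [ 0.5117 -0.0389  0.012 ] [ 0.5168 -0.0431  0.012 ]
   tri [ 0.5133 -0.0388  0.006 ] 0.0011
baseT [ 0.6017 -0.0075  0.012 ] [ 0.6091 -0.0113  0.012 ]
   tri [ 0.6049 -0.0066  0.0047] 0.0032
baseB [0.454  0.1167 0.012 ] [0.4585 0.1155 0.012 ]
   tri [0.4556 0.1178 0.0085] 0.0026
baseTL [1.3628 0.7836 0.012 ] [0.5498 0.1503 0.012 ]
   tri [0.7457 0.1654 0.4581] 0.6695
handletop [0.4938 0.2301 0.1685] [0.4933 0.2361 0.1685]
   tri [0.4944 0.2305 0.1717] 0.0032
griptop [0.534  0.0452 0.178 ] [0.5317 0.0535 0.178 ]
   tri [0.534  0.0461 0.1836] 0.0034
pillTR [0.4791 0.1155 0.15  ] [0.4764 0.1154 0.15  ]
   tri [0.478  0.1147 0.1514] 0.0022
pill [0.5281 0.1276 0.15  ] [0.5299 0.1289 0.15  ]
   tri [0.5291 0.1284 0.1497] 0.0022
holderfoot [0.4927 0.2304 0.008 ] [0.4977 0.2332 0.008 ]
   tri [0.4952 0.2324 0.0066] 0.0055
hm [0.4932 0.2299 0.058 ] [0.5009 0.2206 0.058 ]
   tri [0.4952 0.2317 0.0479] 0.0003
```

```bash
python3 - <<'E'
from h import *
p=shot('scene'); t=shot('top')
print(atz(t,(42,313),.01),atz(p,(276,104),.01))
for z in (.1,.2,.3,.4): print(z,atz(p,(276,25),z),atz(t,(0,325),z))
for y in (.63,.5,.4,.3): print(y,proj(t,[.158,y,.25]),proj(p,[.158,y,.25]))
p2=shot('scene'); crop(p2,190,0,140,120,5,'lamp.png')
E
```

```text
[0.30131564 0.64424981 0.01      ] [0.30135893 0.64484507 0.01      ]
0.1 [0.0240306  1.19581122 0.1       ] [0.27856645 0.71524746 0.1       ]
0.2 [0.13628291 0.96969834 0.2       ] [0.27553634 0.66038114 0.2       ]
0.3 [0.24853522 0.74358545 0.3       ] [0.27250623 0.60551482 0.3       ]
0.4 [0.36078753 0.51747257 0.4       ] [0.26947612 0.55064851 0.4       ]
0.63 [3.47118745e-01 3.76495353e+02] [242.34303868  43.90899726]
0.5 [ 56.71664293 369.797506  ] [225.06301135  57.16898363]
0.4 [ 99.8683742  364.67020195] [210.52825242  68.32236329]
0.3 [142.83924221 359.56438814] [194.76209428  80.42066835]
```

View pics/lamp.png

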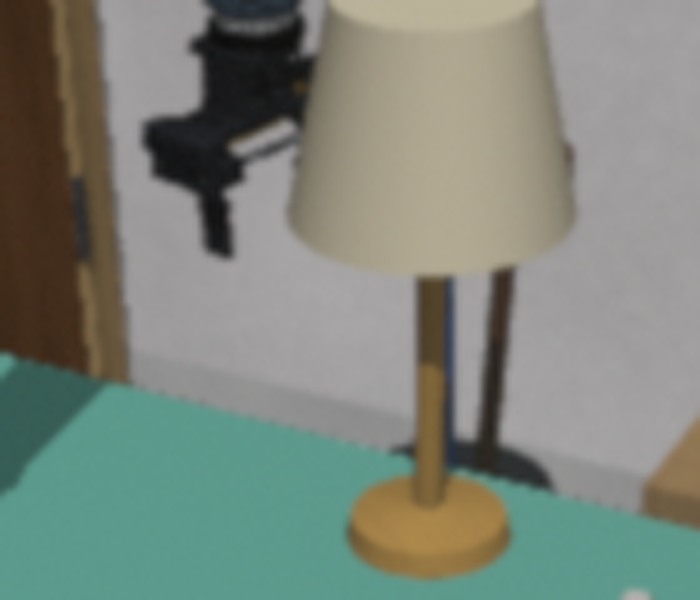

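```bash
cat >> h.py <<'E'
from scipy.spatial.transform import Rotation as Ro
def plan(xyz,yaw,deg=True):
    s=ctrl.read_state(); r=s['tool_rot']
    R=Ro.from_euler('xyz',r); 
    T=Ro.from_euler('xyz',[np.pi,0,np.radians(yaw)])
    d=R.inv().apply(np.array(xyz)-s['eef_pos'])/0.6
    rv=np.degrees((R.inv()*T).as_rotvec())/30
    print('t',round(s['time_s'],2),'travel',d.round(4).tolist(),'rot',rv.round(3).tolist(),'| pos',s['eef_pos'].round(4),'rpy',np.degrees(r).round(1),'F',s['wrist_force'].round(1),'g',round(s['grip_width'],3))
E
python3 -c "
from h import *
plan([.17,.42,.27],166)"
```

```text
t 2.55 travel [-0.1045, -0.3354, -0.0338] rot [0.0, 0.0, -0.003] | pos [0.1582 0.6305 0.2497] rpy [180.    0.  165.9] F [-0.6  0.6 -0.1] g 1.001
```

step_arm([
  {"hand": 0.6, "travel": [-0.026, -0.084, -0.008], "rotation": [0, 0, 0]},
  {"hand": 0.6, "travel": [-0.06, -0.19, -0.03], "rotation": [0, 0, 0]},
  {"hand": 0.6, "travel": [-0.1, -0.335, -0.034], "rotation": [0, 0, 0]},
  {"hand": 0.6, "travel": [-0.1, -0.335, -0.034], "rotation": [0, 0, 0]},
  {"hand": 0.6, "travel": [-0.1, -0.335, -0.034], "rotation": [0, 0, 0]},
  {"hand": 0.6, "travel": [-0.1, -0.335, -0.034], "rotation": [0, 0, 0]},
  {"hand": 0.6, "travel": [-0.1, -0.335, -0.034], "rotation": [0, 0, 0]},
])

```text
time_s: 3.13
eef_pos: [0.1679, 0.419, 0.2706]
tool_rot: [3.141, 0.0, 2.894]
wrist_force: [0.5, 1.0, 0.2]
grip_width: 0.602
```

```bash
python3 -c "
from h import *
plan([.5,.05,.26],136)
plan([.52,.05,.26],110)"
```

```text
t 3.13 travel [-0.6875, -0.4605, 0.0177] rot [0.001, 0.0, 0.993] | pos [0.1679 0.419  0.2706] rpy [180.    0.  165.8] F [0.5 1.  0.2] g 0.602
t 3.13 travel [-0.7198, -0.4523, 0.0177] rot [0.001, 0.0, 1.86] | pos [0.1679 0.419  0.2706] rpy [180.    0.  165.8] F [0.5 1.  0.2] g 0.602
```

step_arm([
  {"hand": 0.45, "travel": [-0.35, -0.15, 0], "rotation": [0, 0, 0.3]},
  {"hand": 0.45, "travel": [-0.35, -0.15, 0], "rotation": [0, 0, 0.5]},
  {"hand": 0.45, "travel": [-0.35, -0.15, 0], "rotation": [0, 0, 0.7]},
  {"hand": 0.45, "travel": [-0.35, -0.15, 0], "rotation": [0, 0, 0.9]},
  {"hand": 0.45, "travel": [-0.35, -0.15, 0], "rotation": [0, 0, 1]},
  {"hand": 0.45, "travel": [-0.45, -0.3, 0], "rotation": [0, 0, 1]},
  {"hand": 0.45, "travel": [-0.6, -0.4, 0], "rotation": [0, 0, 1]},
  {"hand": 0.45, "travel": [-0.6, -0.4, 0], "rotation": [0, 0, 1]},
])

```text
time_s: 3.8
eef_pos: [0.3989, 0.1866, 0.271]
tool_rot: [3.14, 0.001, 2.372]
wrist_force: [0.8, 0.7, 0.2]
grip_width: 0.447
```

```bash
python3 -c "
from h import *
plan([.5335,.04,.26],110)"
```

```text
t 3.8 travel [-0.3311, -0.0193, 0.0186] rot [0.004, 0.001, 0.863] | pos [0.3989 0.1866 0.271 ] rpy [179.9   0.  135.9] F [0.8 0.7 0.2] g 0.447
```

step_arm([
  {"hand": 0.45, "travel": [-0.33, -0.02, 0.02], "rotation": [0, 0, 0.863]},
  {"hand": 0.45, "travel": [-0.33, -0.02, 0.02], "rotation": [0, 0, 0.863]},
  {"hand": 0.45, "travel": [-0.33, -0.02, 0.02], "rotation": [0, 0, 0.863]},
  {"hand": 0.45, "travel": [-0.33, -0.02, 0.02], "rotation": [0, 0, 0.863]},
  {"hand": 0.45, "travel": [-0.33, -0.02, 0.02], "rotation": [0, 0, 0.863]},
  {"hand": 0.45, "travel": [-0.33, -0.02, 0.02], "rotation": [0, 0, 0.863]},
  {"hand": 0.45, "travel": [-0.33, -0.02, 0.02], "rotation": [0, 0, 0.863]},
  {"hand": 0.45, "travel": [-0.33, -0.02, 0.02], "rotation": [0, 0, 0.863]},
])

```text
time_s: 4.47
eef_pos: [0.5331, 0.0416, 0.2588]
tool_rot: [3.14, -0.0, 1.921]
wrist_force: [-0.7, -0.6, 0.1]
grip_width: 0.448
```

```bash
python3 -c "
from h import *
plan([.5335,.048,.2],110)
p=shot('scene');t=shot('top')
s=ctrl.read_state(); R=Ro.from_euler('xyz',s['tool_rot'])
for v in ([0,.02,.011],[0,-.02,.011],[0,0,.011]):
    X=s['eef_pos']+R.apply(v); print(X.round(3),proj(p,X).round(1),proj(t,X).round(1))
crop(p,200,90,120,120,6,'g1.png');crop(t,180,140,120,100,6,'g1t.png')"
```

```text
t 4.47 travel [0.0098, 0.0041, 0.098] rot [0.004, -0.0, 0.003] | pos [0.5331 0.0416 0.2588] rpy [179.9  -0.  110.1] F [-0.7 -0.6  0.1] g 0.448
[0.551 0.049 0.248] [261.1 151.4] [233.2 186. ]
[0.514 0.035 0.248] [246.8 150.4] [240.1 199.6]
[0.532 0.042 0.248] [253.9 150.9] [236.6 192.8]
```

View pics/g1.png

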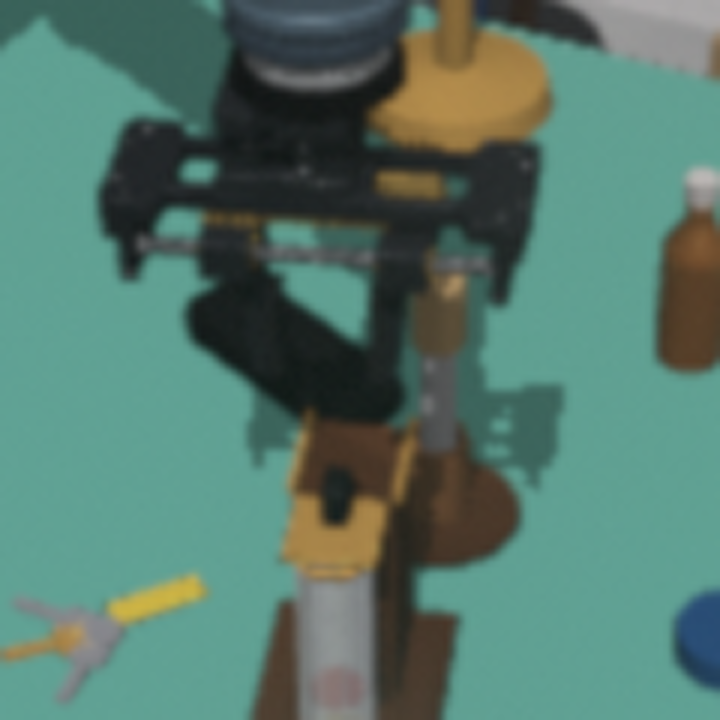

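View pics/g1t.png

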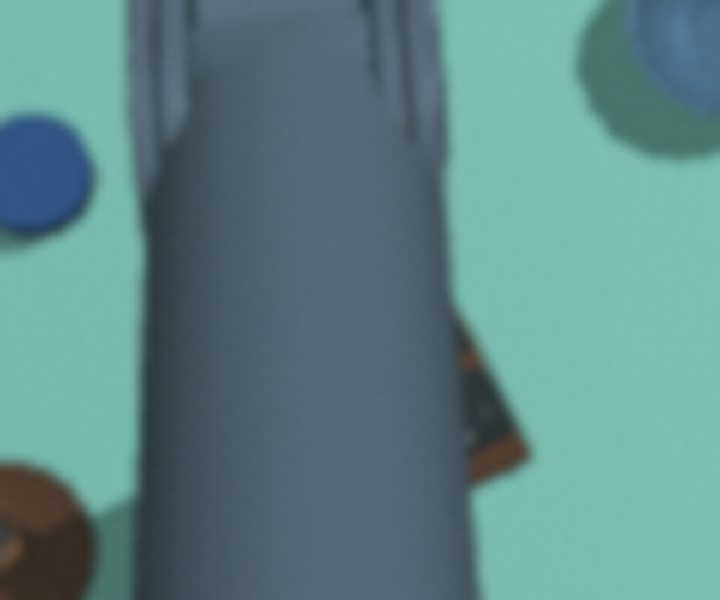

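```bash
python3 -c "
from h import *
plan([.545,.013,.22],110)
plan([.545,.013,.172],110)"
```

```text
t 4.57 travel [-0.0529, 0.0027, 0.065] rot [0.004, -0.002, 0.006] | pos [0.5325 0.0422 0.259 ] rpy [179.9  -0.  110.2] F [-0.7  0.3  0.4] g 0.45
t 4.57 travel [-0.0529, 0.0025, 0.145] rot [0.004, -0.002, 0.006] | pos [0.5325 0.0422 0.259 ] rpy [179.9  -0.  110.2] F [-0.7  0.3  0.4] g 0.45
```

step_arm([
  {"hand": 0, "travel": [-0.053, 0.003, 0.06], "rotation": [0, 0, 0]},
  {"hand": 0, "travel": [-0.053, 0.003, 0.06], "rotation": [0, 0, 0]},
  {"hand": 0, "travel": [-0.053, 0.003, 0.06], "rotation": [0, 0, 0]},
  {"hand": 0, "travel": [-0.053, 0.003, 0.06], "rotation": [0, 0, 0]},
  {"hand": 0, "travel": [-0.053, 0.003, 0.145], "rotation": [0, 0, 0]},
  {"hand": 0, "travel": [-0.053, 0.003, 0.145], "rotation": [0, 0, 0]},
  {"hand": 0, "travel": [-0.053, 0.003, 0.145], "rotation": [0, 0, 0]},
])

```text
time_s: 5.15
eef_pos: [0.5432, 0.0144, 0.1704]
tool_rot: [-3.139, -0.003, 1.924]
wrist_force: [-1.3, -0.5, 0.4]
grip_width: 0.006
```

```bash
python3 -c "
from h import *
plan([.545,.013,.172],110)
p=shot('scene')
crop(p,200,110,110,110,6,'g2.png')"
```

```text
t 5.15 travel [-0.0033, 0.002, -0.0026] rot [-0.005, -0.005, 0.009] | pos [0.5432 0.0144 0.1704] rpy [-179.9   -0.2  110.3] F [-1.3 -0.5  0.4] g 0.006
```

View pics/g2.png

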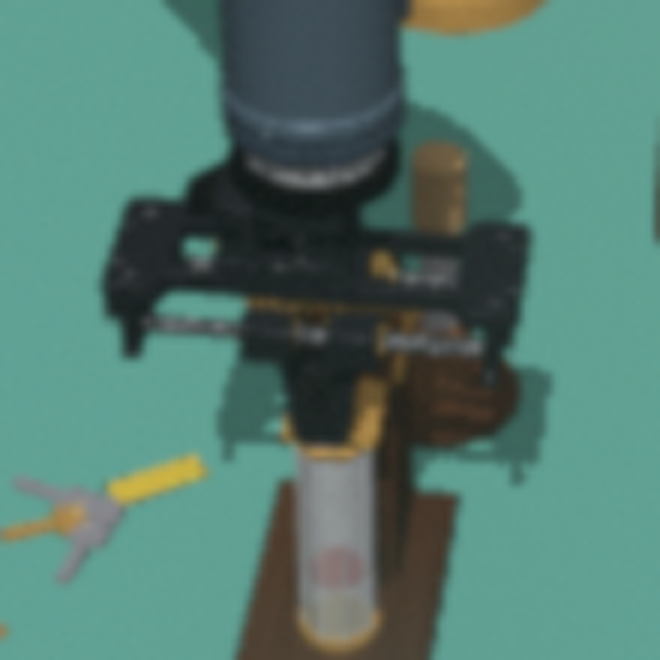

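step_arm([
  {"hand": 0, "travel": [0.02, 0, -0.002], "rotation": [0, 0, 0]},
  {"hand": 0, "travel": [0.035, 0, -0.002], "rotation": [0, 0, 0]},
  {"hand": 0, "travel": [0.05, 0, -0.002], "rotation": [0, 0, 0]},
  {"hand": 0, "travel": [0.06, 0, -0.002], "rotation": [0, 0, 0]},
  {"hand": 0, "travel": [0.07, 0, -0.002], "rotation": [0, 0, 0]},
  {"hand": 0, "travel": [0.08, 0, -0.002], "rotation": [0, 0, 0]},
  {"hand": 0, "travel": [0.09, 0, -0.002], "rotation": [0, 0, 0]},
  {"hand": 0, "travel": [0.1, 0, -0.002], "rotation": [0, 0, 0]},
])

```text
time_s: 5.87
eef_pos: [0.524, 0.0708, 0.1736]
tool_rot: [3.141, -0.001, 1.924]
wrist_force: [2.0, -2.6, 1.7]
grip_width: 0.007
```

step_arm([
  {"hand": 0, "travel": [0.005, 0, 0], "rotation": [0, 0, 0]},
  {"hand": 0, "travel": [0.01, 0, 0], "rotation": [0, 0, 0]},
])

```text
time_s: 6.03
eef_pos: [0.5223, 0.0754, 0.1736]
tool_rot: [3.14, 0.001, 1.924]
wrist_force: [5.3, -10.0, -2.4]
grip_width: 0.007
```

step_arm([
  {"hand": 0, "travel": [0.004, 0, 0], "rotation": [0, 0, 0]},
  {"hand": 0, "travel": [0.006, 0, 0], "rotation": [0, 0, 0]},
  {"hand": 0, "travel": [0.006, 0, 0], "rotation": [0, 0, 0]},
])

```text
time_s: 6.28
eef_pos: [0.5222, 0.0754, 0.1736]
tool_rot: [3.139, 0.006, 1.921]
wrist_force: [5.4, -9.7, -2.1]
grip_width: 0.007
```

```bash
python3 -c "
from h import *
plan([.545,.013,.25],110)"
```

```text
t 6.28 travel [-0.1115, 0.0003, -0.1267] rot [0.005, 0.011, 0.002] | pos [0.5222 0.0754 0.1736] rpy [179.9   0.3 110.1] F [ 5.4 -9.7 -2.1] g 0.007
```

step_arm([
  {"hand": 0, "travel": [-0.03, 0, -0.005], "rotation": [0, 0, 0]},
  {"hand": 0, "travel": [-0.06, 0, -0.06], "rotation": [0, 0, 0]},
  {"hand": 0.5, "travel": [-0.11, 0, -0.1], "rotation": [0, 0, 0]},
  {"hand": 0.5, "travel": [-0.3, 0, -0.1], "rotation": [0, 0, 0]},
  {"hand": 0.5, "travel": [-0.4, 0, -0.1], "rotation": [0, 0, 0]},
  {"hand": 0.5, "travel": [-0.4, 0, -0.1], "rotation": [0, 0, 0]},
  {"hand": 0.5, "travel": [-0.4, 0, -0.1], "rotation": [0, 0, 0]},
  {"hand": 0.5, "travel": [-0.4, 0, -0.1], "rotation": [0, 0, 0]},
])

```text
time_s: 6.95
eef_pos: [0.6041, -0.1575, 0.235]
tool_rot: [3.141, 0.01, 1.913]
wrist_force: [-0.4, 0.2, 0.5]
grip_width: 0.432
```

```bash
python3 -c "
from h import *
plan([.558,-.2395,.12],110)
p=shot('scene');t=shot('top')
crop(p,200,110,110,130,6,'g3.png');crop(t,180,140,120,100,6,'g3t.png')
cv2.imwrite('pics/t3.png',t['img']);cv2.imwrite('pics/s3.png',p['img'])"
```

```text
t 6.95 travel [-0.1011, -0.1185, 0.1925] rot [0.002, 0.018, -0.013] | pos [ 0.6041 -0.1575  0.235 ] rpy [179.9   0.6 109.6] F [-0.4  0.2  0.5] g 0.432
```

View pics/g3.png

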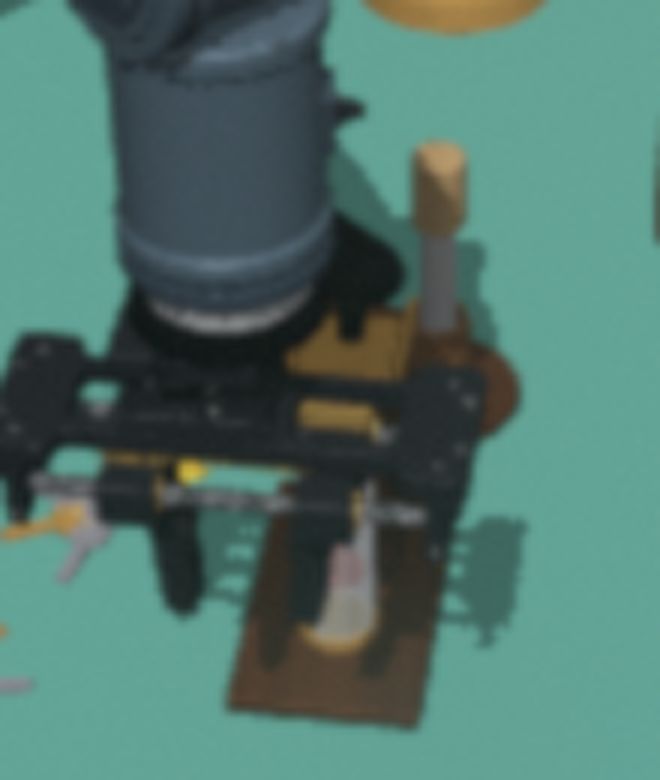

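View pics/g3t.png

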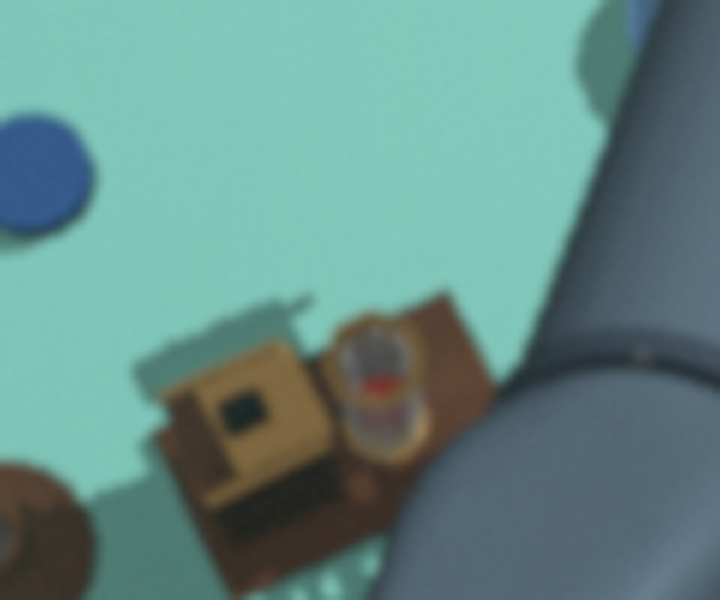

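View pics/s3.png

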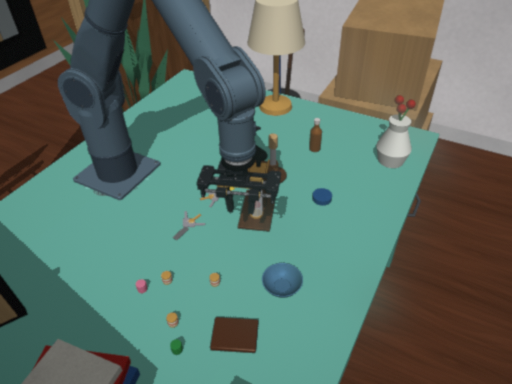

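```bash
python3 -c "
from h import *
p=shot('scene');t=shot('top')
s=ctrl.read_state(); R=Ro.from_euler('xyz',s['tool_rot'])
w=s['grip_width']*.088/2
for v in ([0,w+.005,.011],[0,-w-.005,.011],[0.009,w,.011],[-0.009,w,.011]):
    X=s['eef_pos']+R.apply(v); print(X.round(3),((proj(p,X)-[200,110])*6+2.5).round(1))
a=(242.25,199.25)
m=atz(t,a,.1485);print(m, proj(p,m))
print(atz(t,(180+385/6,140+425/6),.012))
"
```

```text
[ 0.629 -0.138  0.223] [322.1 597.7]
[ 0.578 -0.157  0.223] [193.2 586.3]
[ 0.621 -0.132  0.223] [313.4 581.5]
[ 0.627 -0.149  0.223] [306.6 611.9]
[0.53819563 0.03123188 0.1485    ] [254.6365248  180.97459221]
[0.53462676 0.03126657 0.012     ]
```

```bash
python3 -c "
from h import *
s=ctrl.read_state();print(s['eef_pos'],abs(s['qvel']).max())
p=shot('scene'); R=Ro.from_euler('xyz',s['tool_rot'])
w=s['grip_width']*.088/2
for v in ([0,w+.005,.011],[0,-w-.005,.011],[0.009,w,.011],[-0.009,w,.011]):
    X=s['eef_pos']+R.apply(v); print(X.round(3),((proj(p,X)-[210,180])*12+5.5).round(1))
crop(p,210,180,60,50,12,'g4.png')
plan([.558,-.2395,.12],110)
"
```

```text
[ 0.60372194 -0.14765446  0.23415408] 0.02403915713226655
[ 0.629 -0.138  0.223] [524.6 355.9]
[ 0.578 -0.157  0.223] [266.9 333.1]
[ 0.621 -0.132  0.223] [507.3 323.5]
[ 0.627 -0.149  0.223] [493.8 384.3]
t 7.2 travel [-0.1177, -0.1254, 0.1907] rot [0.003, 0.006, 0.007] | pos [ 0.6039 -0.147   0.2343] rpy [179.9   0.2 110.2] F [ 0.1 -0.1  0.5] g 0.502
```

View pics/g4.png

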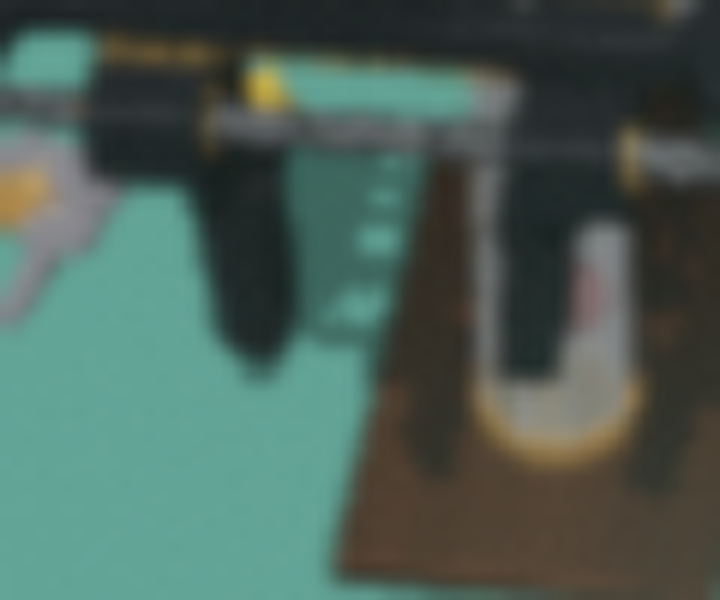

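step_arm([
  {"hand": 0.5, "travel": [-0.118, -0.125, 0.19], "rotation": [0, 0, 0]},
  {"hand": 0.5, "travel": [-0.118, -0.125, 0.19], "rotation": [0, 0, 0]},
  {"hand": 0.5, "travel": [-0.118, -0.125, 0.19], "rotation": [0, 0, 0]},
  {"hand": 0.5, "travel": [-0.118, -0.125, 0.19], "rotation": [0, 0, 0]},
  {"hand": 0.5, "travel": [-0.118, -0.125, 0.19], "rotation": [0, 0, 0]},
  {"hand": 0.5, "travel": [-0.118, -0.125, 0.19], "rotation": [0, 0, 0]},
  {"hand": 0.5, "travel": [-0.118, -0.125, 0.19], "rotation": [0, 0, 0]},
])

```text
time_s: 7.78
eef_pos: [0.5598, -0.2371, 0.1212]
tool_rot: [3.138, 0.003, 1.926]
wrist_force: [0.4, 0.4, -0.2]
grip_width: 0.501
```

```bash
python3 -c "
from h import *
plan([.558,-.2395,.023],110)
p=shot('scene'); crop(p,190,240,60,60,10,'a1.png'); crop(p,220,110,100,130,6,'s4.png')
plan([.558,-.2395,.023],110)
"
```

```text
t 7.78 travel [-0.0023, -0.0047, 0.1637] rot [0.007, 0.005, 0.012] | pos [ 0.5598 -0.2371  0.1212] rpy [1.798e+02 1.000e-01 1.104e+02] F [ 0.4  0.4 -0.2] g 0.501
t 7.83 travel [-0.0018, -0.0055, 0.1644] rot [0.008, 0.006, 0.014] | pos [ 0.5602 -0.2372  0.1216] rpy [179.8   0.2 110.4] F [-0.7 -0.   0.3] g 0.498
```

View pics/a1.png

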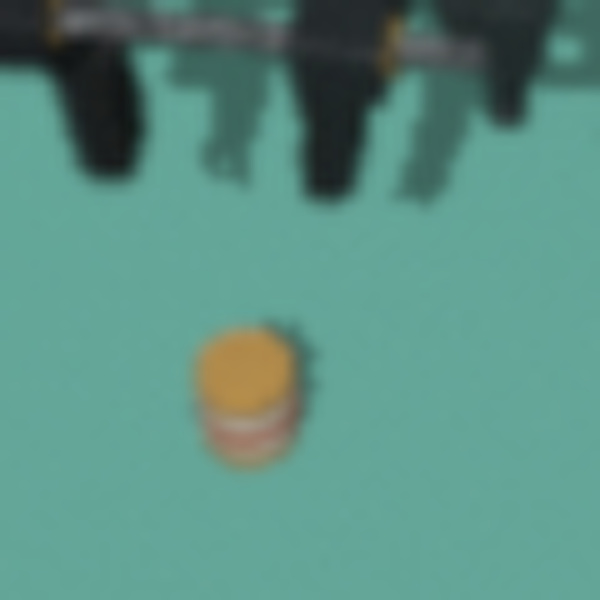

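View pics/s4.png

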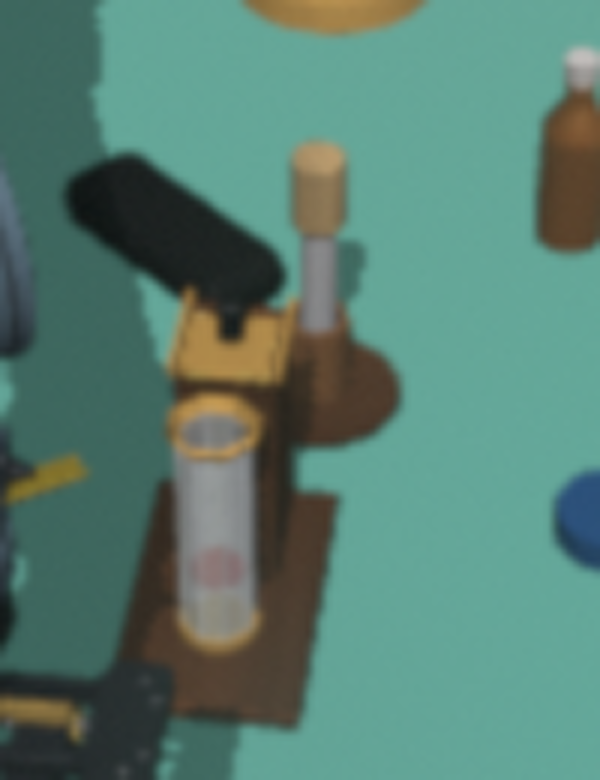

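```bash
python3 -c "
from h import *
p=shot('scene')
print(atz(p,(255.4,180.75),.1485))
s=ctrl.read_state(); R=Ro.from_euler('xyz',s['tool_rot']);print(s['eef_pos'])
w=s['grip_width']*.088/2
for v in ([0,w+.005,.011],[0,-w-.005,.011],[-0.009,w,.011],[-0.009,-w,.011]):
    X=s['eef_pos']+R.apply(v); print(X.round(3),((proj(p,X)-[190,240])*10+4.5).round(1))
print(atz(p,(190+(246-4.5)/10,240+(369-4.5)/10),.028))
"
```

```text
[0.53969011 0.03312009 0.1485    ]
[ 0.56027726 -0.23742159  0.12179099]
[ 0.586 -0.228  0.111] [328.7 176.4]
[ 0.535 -0.247  0.111] [120.8 156.3]
[ 0.584 -0.238  0.111] [302.3 202.1]
[ 0.543 -0.254  0.111] [131.7 185.4]
[ 0.55978093 -0.23929837  0.028     ]
```

```bash
python3 -c "
from h import *
plan([.559,-.239,.023],110)
"
```

```text
t 7.88 travel [-0.0011, -0.0036, 0.1646] rot [0.009, 0.007, 0.013] | pos [ 0.5603 -0.2374  0.1218] rpy [179.7   0.2 110.4] F [-0.5  0.3  0.1] g 0.502
```

step_arm([
  {"hand": 0.5, "travel": [-0.001, -0.0035, 0.06], "rotation": [0, 0, 0]},
  {"hand": 0.5, "travel": [-0.001, -0.0035, 0.11], "rotation": [0, 0, 0]},
  {"hand": 0.5, "travel": [-0.001, -0.0035, 0.15], "rotation": [0, 0, 0]},
  {"hand": 0.5, "travel": [-0.001, -0.0035, 0.165], "rotation": [0, 0, 0]},
  {"hand": 0.5, "travel": [-0.001, -0.0035, 0.165], "rotation": [0, 0, 0]},
  {"hand": 0.5, "travel": [-0.001, -0.0035, 0.165], "rotation": [0, 0, 0]},
])

```text
time_s: 8.38
eef_pos: [0.5601, -0.2387, 0.0238]
tool_rot: [3.136, 0.004, 1.928]
wrist_force: [0.0, -0.6, 0.7]
grip_width: 0.503
```

step_arm([
  {"hand": 0.35, "travel": [0, 0, 0], "rotation": [0, 0, 0]},
  {"hand": 0.2, "travel": [0, 0, 0], "rotation": [0, 0, 0]},
  {"hand": 0.2, "travel": [0, 0, 0], "rotation": [0, 0, 0]},
  {"hand": 0.2, "travel": [0, 0, 0], "rotation": [0, 0, 0]},
])

```text
time_s: 8.72
eef_pos: [0.5611, -0.2391, 0.0254]
tool_rot: [3.134, 0.006, 1.928]
wrist_force: [-0.8, 0.3, 6.9]
grip_width: 0.298
```

```bash
python3 -c "
from h import *
plan([.559,-.239,.023],110)
"
```

```text
t 8.72 travel [0.0013, -0.0033, 0.004] rot [0.014, 0.011, 0.015] | pos [ 0.5611 -0.2391  0.0254] rpy [179.6   0.3 110.5] F [-0.8  0.3  6.9] g 0.298
```

step_arm([
  {"hand": 0.2, "travel": [0, 0, -0.04], "rotation": [0, 0, 0]},
  {"hand": 0.2, "travel": [0, 0, -0.1], "rotation": [0, 0, 0]},
  {"hand": 0.2, "travel": [0, 0, -0.16], "rotation": [0, 0, 0]},
  {"hand": 0.2, "travel": [0, 0, -0.22], "rotation": [0, 0, 0]},
  {"hand": 0.2, "travel": [0, 0, -0.28], "rotation": [0, 0, 0]},
  {"hand": 0.2, "travel": [0, 0, -0.28], "rotation": [0, 0, 0]},
  {"hand": 0.2, "travel": [0, 0, -0.28], "rotation": [0, 0, 0]},
])

```text
time_s: 9.3
eef_pos: [0.5609, -0.2391, 0.1959]
tool_rot: [3.13, 0.008, 1.928]
wrist_force: [-0.4, -0.2, -1.4]
grip_width: 0.294
```

```bash
python3 -c "
from h import *
plan([.539,.0325,.2],110)
p=shot('scene'); crop(p,190,190,70,80,9,'a2.png')
"
```

```text
t 9.3 travel [0.4367, 0.1241, -0.0091] rot [0.022, 0.016, 0.015] | pos [ 0.5609 -0.2391  0.1959] rpy [179.3   0.5 110.5] F [-0.4 -0.2 -1.4] g 0.294
```

View pics/a2.png

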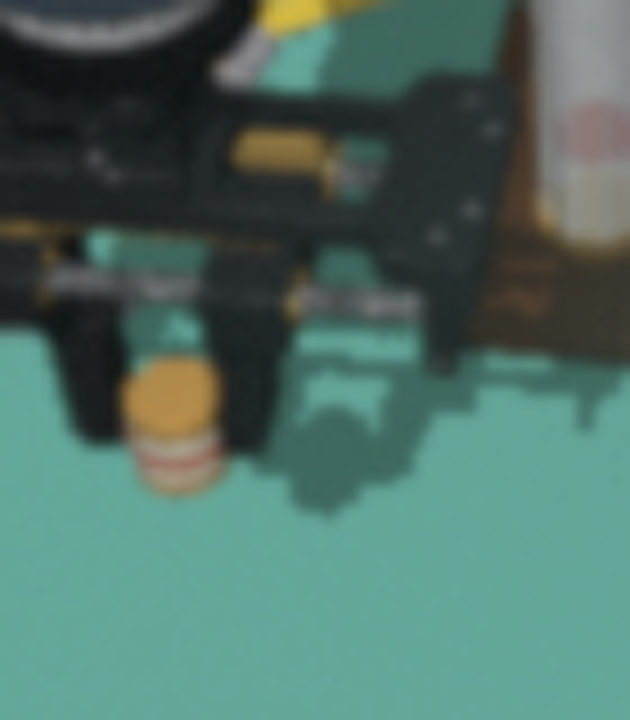

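```bash
python3 -c "
from h import *
p=shot('scene');s=ctrl.read_state();print(s['eef_pos'])
print(atz(p,(190+(172-4)/9,190+(397-4)/9),.1985))
s=ctrl.read_state();s['eef_pos']
plan([.540,.0335,.21],110)
"
```

```text
[ 0.55903727 -0.23798081  0.19267029]
[ 0.56139969 -0.23974996  0.1985    ]
t 9.4 travel [0.4349, 0.1287, -0.03] rot [0.013, 0.009, 0.016] | pos [ 0.559  -0.238   0.1927] rpy [179.6   0.3 110.5] F [-0.6  0.  -1.1] g 0.295
```

step_arm([
  {"hand": 0.2, "travel": [0.06, 0.018, -0.03], "rotation": [0, 0, 0]},
  {"hand": 0.2, "travel": [0.12, 0.036, -0.03], "rotation": [0, 0, 0]},
  {"hand": 0.2, "travel": [0.18, 0.054, -0.03], "rotation": [0, 0, 0]},
  {"hand": 0.2, "travel": [0.24, 0.072, -0.03], "rotation": [0, 0, 0]},
  {"hand": 0.2, "travel": [0.3, 0.09, -0.03], "rotation": [0.01, 0, 0]},
  {"hand": 0.2, "travel": [0.36, 0.107, -0.03], "rotation": [0.013, 0.01, 0.01]},
  {"hand": 0.2, "travel": [0.41, 0.122, -0.03], "rotation": [0.013, 0.01, 0.01]},
  {"hand": 0.2, "travel": [0.434, 0.128, -0.03], "rotation": [0.013, 0.01, 0.01]},
])

```text
time_s: 10.07
eef_pos: [0.5381, 0.0382, 0.2079]
tool_rot: [-3.138, -0.003, 1.928]
wrist_force: [-0.3, 0.8, -0.3]
grip_width: 0.294
```

step_arm([
  {"hand": 0.2, "travel": [0, 0, 0], "rotation": [0, 0, 0]},
  {"hand": 0.2, "travel": [0, 0, 0], "rotation": [0, 0, 0]},
])

```text
time_s: 10.23
eef_pos: [0.5368, 0.0394, 0.2062]
tool_rot: [-3.135, -0.004, 1.931]
wrist_force: [-0.8, -0.4, -0.2]
grip_width: 0.299
```

```bash
python3 -c "
from h import *
s=ctrl.read_state();print(s['eef_pos'])
p=shot('scene');
crop(p,220,140,80,80,8,'a3.png')
plan([.540,.0335,.18],110)
"
```

```text
[0.53682758 0.0394077  0.20622021]
t 10.28 travel [-0.008, 0.0022, 0.0445] rot [-0.011, -0.006, 0.017] | pos [0.5373 0.0375 0.2067] rpy [-179.7   -0.2  110.5] F [ 0.4 -0.6 -0.5] g 0.299
```

View pics/a3.png

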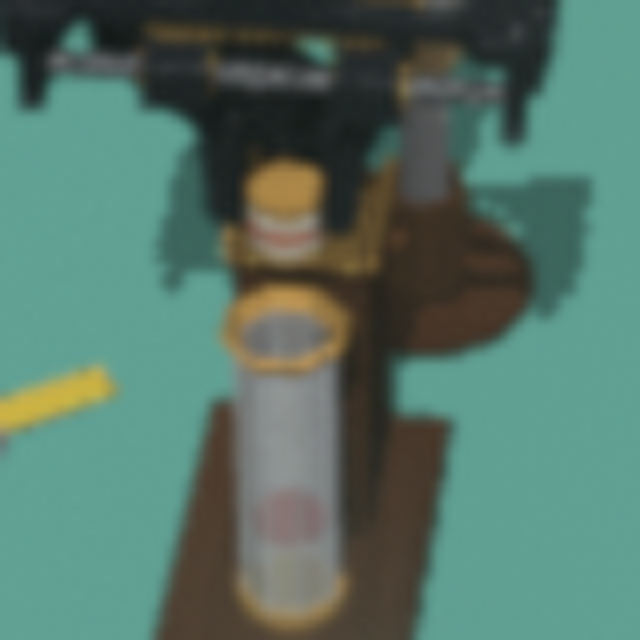

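```bash
python3 -c "
from h import *
p=shot('scene')
q=lambda a:(220+(a[0]-3.5)/8,140+(a[1]-3.5)/8)
print(atz(p,q((286,187)),.209),atz(p,q((286,328)),.1485))
plan([.540,.0335,.18],110)
"
```

```text
[0.53729784 0.03966973 0.209     ] [0.53906541 0.03373437 0.1485    ]
t 10.33 travel [-0.0061, 0.0022, 0.0452] rot [-0.01, -0.005, 0.013] | pos [0.5376 0.0365 0.2071] rpy [-1.797e+02 -1.000e-01  1.104e+02] F [-0.1 -0.  -0.5] g 0.292
```

```bash
python3 -c "
from h import *
plan([.5388,.0335,.18],110)
"
```

```text
t 10.33 travel [-0.0054, 0.0003, 0.0452] rot [-0.01, -0.005, 0.013] | pos [0.5376 0.0365 0.2071] rpy [-1.797e+02 -1.000e-01  1.104e+02] F [-0.1 -0.  -0.5] g 0.292
```

step_arm([
  {"hand": 0.2, "travel": [-0.005, 0, 0.02], "rotation": [-0.01, -0.005, 0.013]},
  {"hand": 0.2, "travel": [-0.0054, 0, 0.045], "rotation": [-0.01, -0.005, 0.013]},
  {"hand": 0.2, "travel": [-0.0054, 0, 0.045], "rotation": [-0.01, -0.005, 0.013]},
  {"hand": 0.2, "travel": [-0.0054, 0, 0.045], "rotation": [-0.01, -0.005, 0.013]},
])

```text
time_s: 10.67
eef_pos: [0.5381, 0.0316, 0.1796]
tool_rot: [-3.14, 0.001, 1.917]
wrist_force: [0.6, 0.9, -0.1]
grip_width: 0.297
```

```bash
python3 -c "
from h import *
plan([.5388,.0335,.166],110)
"
```

```text
t 10.67 travel [0.0027, 0.0022, 0.0227] rot [-0.004, 0.001, -0.005] | pos [0.5381 0.0316 0.1796] rpy [-179.9    0.   109.8] F [ 0.6  0.9 -0.1] g 0.297
```

step_arm([
  {"hand": 0.2, "travel": [0.0025, 0.002, 0.012], "rotation": [0, 0, 0]},
  {"hand": 0.2, "travel": [0.0025, 0.002, 0.0225], "rotation": [0, 0, 0]},
  {"hand": 0.2, "travel": [0.0025, 0.002, 0.0225], "rotation": [0, 0, 0]},
  {"hand": 0.2, "travel": [0.0025, 0.002, 0.0225], "rotation": [0, 0, 0]},
])

```text
time_s: 11.0
eef_pos: [0.5385, 0.0332, 0.1659]
tool_rot: [-3.139, 0.0, 1.917]
wrist_force: [0.0, -0.8, -1.0]
grip_width: 0.294
```

```bash
python3 -c "
from h import *
plan([.5388,.0335,.162],110)
p=shot('scene');
crop(p,220,140,80,80,8,'a4.png')
"
```

```text
t 11.0 travel [0.0003, 0.0006, 0.0066] rot [-0.005, 0.001, -0.005] | pos [0.5385 0.0332 0.1659] rpy [-179.9    0.   109.8] F [ 0.  -0.8 -1. ] g 0.294
```

View pics/a4.png

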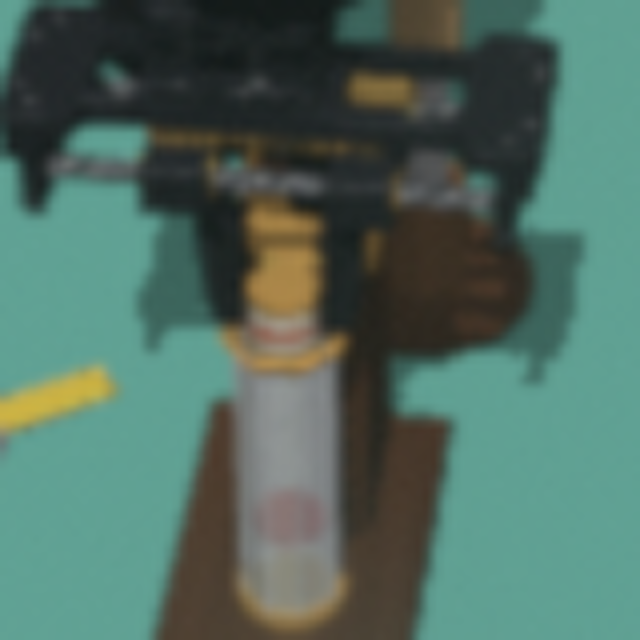

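Roll sits in the funnel, centred. Lower a touch and release.

step_arm([
  {"hand": 0.2, "travel": [0, 0.0005, 0.004], "rotation": [0, 0, 0]},
  {"hand": 0.2, "travel": [0, 0.0005, 0.0065], "rotation": [0, 0, 0]},
  {"hand": 0.4, "travel": [0, 0.0005, 0.0065], "rotation": [0, 0, 0]},
  {"hand": 0.5, "travel": [0, 0.0005, 0.0065], "rotation": [0, 0, 0]},
  {"hand": 0.5, "travel": [0, 0.0005, 0.0065], "rotation": [0, 0, 0]},
  {"hand": 0.5, "travel": [0, 0.0005, 0.0065], "rotation": [0, 0, 0]},
])

```text
time_s: 11.55
eef_pos: [0.5392, 0.0334, 0.1625]
tool_rot: [-3.14, 0.001, 1.917]
wrist_force: [0.4, -0.0, 0.5]
grip_width: 0.495
```

step_arm([
  {"hand": 0.5, "travel": [0, 0, -0.04], "rotation": [0, 0, 0]},
  {"hand": 0.5, "travel": [0, 0, -0.1], "rotation": [0, 0, 0]},
  {"hand": 0.5, "travel": [0, 0, -0.12], "rotation": [0, 0, 0]},
  {"hand": 0.5, "travel": [0, 0, -0.12], "rotation": [0, 0, 0]},
])

```text
time_s: 11.88
eef_pos: [0.5414, 0.0335, 0.2377]
tool_rot: [3.137, 0.001, 1.917]
wrist_force: [0.7, -0.2, -0.4]
grip_width: 0.502
```

```bash
python3 -c "
from h import *
plan([.4955,.2325,.24],110)
p=shot('scene');
crop(p,220,110,100,110,7,'a5.png')
"
```

```text
t 11.88 travel [0.3379, 0.0406, -0.0042] rot [0.009, 0.003, -0.005] | pos [0.5414 0.0335 0.2377] rpy [1.797e+02 1.000e-01 1.098e+02] F [ 0.7 -0.2 -0.4] g 0.502
```

View pics/a5.png

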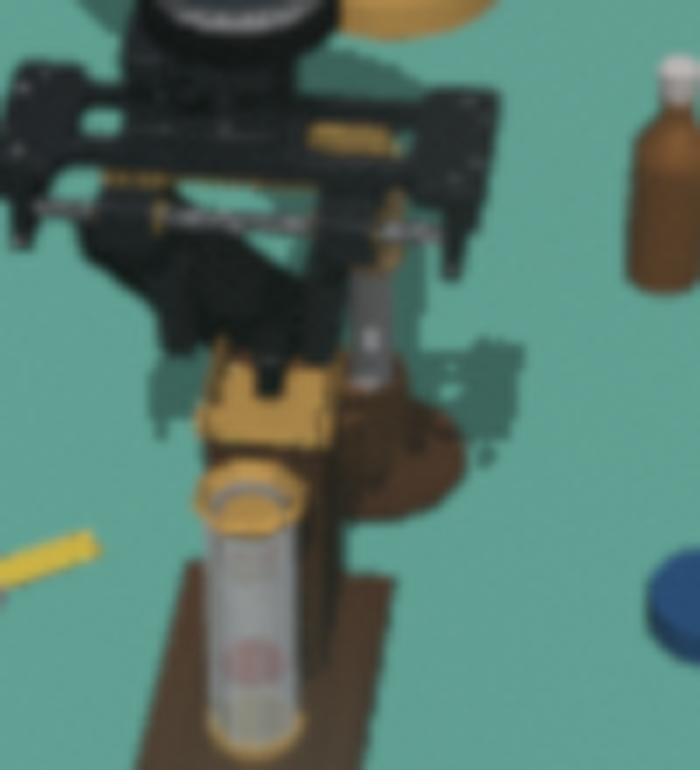

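```bash
python3 -c "
from h import *
p=shot('scene');t=shot('top')
q=lambda a:(220+(a[0]-2.5)/6,110+(a[1]-2.5)/6)
print(atz(p,q((319,158)),.1685), atz(p,q((318,333)),.058+0),atz(p,q((318,326)),.058+0))
crop(t,150,190,60,60,10,'ho.png')
plan([.4945,.235,.24],110)
"
```

```text
[0.49558858 0.23076293 0.1685    ] [0.5007146  0.22072634 0.058     ] [0.4978877  0.22628377 0.058     ]
t 12.03 travel [0.3406, 0.0448, -0.0108] rot [-0.005, 0.0, -0.004] | pos [0.5387 0.0337 0.2336] rpy [-179.8    0.   109.9] F [-0.2 -0.1  0. ] g 0.499
```

View pics/ho.png

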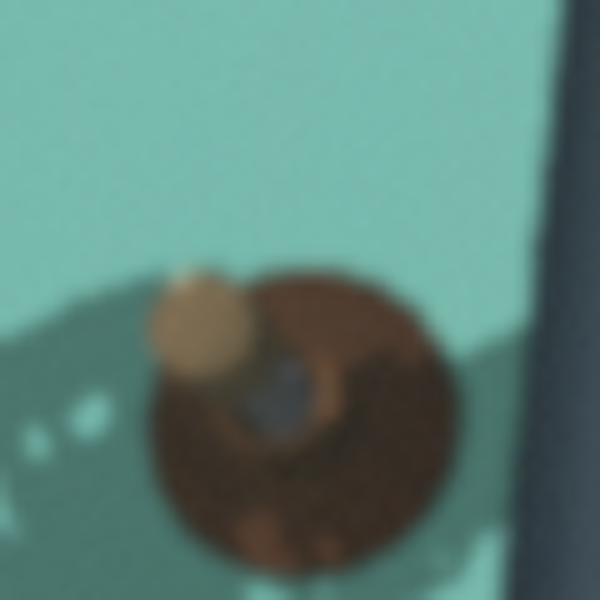

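```bash
python3 -c "
from h import *
t=shot('top')
print(atz(t,(169.6,222.05),.1685),atz(t,(180.1,232.1),.006),atz(t,(177.6,229.1),.058))
"
```

```text
[0.49313205 0.23065363 0.1685    ] [0.49270945 0.23043223 0.006     ] [0.49277167 0.22878559 0.058     ]
```

step_arm([
  {"hand": 0.6, "travel": [0.06, 0.01, -0.01], "rotation": [0, 0, 0]},
  {"hand": 0.6, "travel": [0.12, 0.02, -0.01], "rotation": [0, 0, 0]},
  {"hand": 0.6, "travel": [0.18, 0.03, -0.01], "rotation": [0, 0, 0]},
  {"hand": 0.6, "travel": [0.24, 0.037, -0.01], "rotation": [0, 0, 0]},
  {"hand": 0.6, "travel": [0.3, 0.042, -0.01], "rotation": [0, 0, 0]},
  {"hand": 0.6, "travel": [0.335, 0.043, -0.01], "rotation": [0, 0, 0]},
  {"hand": 0.6, "travel": [0.335, 0.043, -0.01], "rotation": [0, 0, 0]},
  {"hand": 0.6, "travel": [0.335, 0.043, -0.01], "rotation": [0, 0, 0]},
])

```text
time_s: 12.75
eef_pos: [0.4933, 0.2322, 0.2377]
tool_rot: [-3.135, 0.001, 1.92]
wrist_force: [-0.1, -1.4, -0.2]
grip_width: 0.601
```

```bash
python3 -c "
from h import *
plan([.4948,.2315,.138],110)
p=shot('scene');
crop(p,220,90,100,110,7,'b1.png')
plan([.4948,.2315,.138],110)
"
```

```text
t 12.75 travel [-0.0018, 0.0031, 0.1661] rot [-0.012, 0.002, 0.001] | pos [0.4933 0.2322 0.2377] rpy [-179.6    0.   110. ] F [-0.1 -1.4 -0.2] g 0.601
t 12.8 travel [0.0013, 0.0027, 0.1667] rot [-0.011, 0.003, -0.004] | pos [0.494  0.2305 0.238 ] rpy [-1.797e+02  1.000e-01  1.099e+02] F [ 1.3 -0.2 -0.5] g 0.6
```

View pics/b1.png

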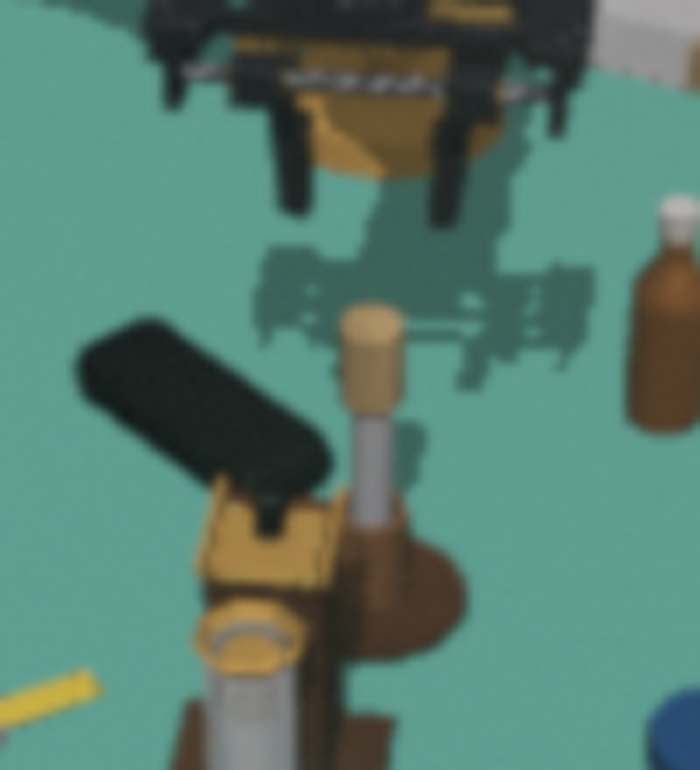

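step_arm([
  {"hand": 0.6, "travel": [0.001, 0.0025, 0.06], "rotation": [-0.011, 0, 0]},
  {"hand": 0.6, "travel": [0.001, 0.0025, 0.11], "rotation": [-0.011, 0, 0]},
  {"hand": 0.6, "travel": [0.001, 0.0025, 0.15], "rotation": [-0.011, 0, 0]},
  {"hand": 0.6, "travel": [0.001, 0.0025, 0.1667], "rotation": [-0.011, 0, 0]},
  {"hand": 0.6, "travel": [0.001, 0.0025, 0.1667], "rotation": [-0.011, 0, 0]},
  {"hand": 0.6, "travel": [0.001, 0.0025, 0.1667], "rotation": [-0.011, 0, 0]},
  {"hand": 0.6, "travel": [0.001, 0.0025, 0.1667], "rotation": [-0.011, 0, 0]},
])

```text
time_s: 13.38
eef_pos: [0.496, 0.231, 0.1394]
tool_rot: [3.139, 0.001, 1.916]
wrist_force: [-0.1, -0.3, 1.2]
grip_width: 0.602
```

step_arm([
  {"hand": 0.45, "travel": [0, 0, 0], "rotation": [0, 0, 0]},
  {"hand": 0.36, "travel": [0, 0, 0], "rotation": [0, 0, 0]},
  {"hand": 0.2, "travel": [0, 0, 0], "rotation": [0, 0, 0]},
  {"hand": 0.2, "travel": [0, 0, 0], "rotation": [0, 0, 0]},
  {"hand": 0.2, "travel": [0, 0, 0], "rotation": [0, 0, 0]},
])

```text
time_s: 13.8
eef_pos: [0.4962, 0.2312, 0.14]
tool_rot: [3.139, 0.001, 1.917]
wrist_force: [-0.1, -0.1, 5.2]
grip_width: 0.325
```

```bash
python3 -c "
from h import *
plan([.4948,.2315,.31],110)
"
```

```text
t 13.8 travel [0.001, -0.0012, -0.2833] rot [0.006, 0.002, -0.006] | pos [0.4962 0.2312 0.14  ] rpy [179.8   0.  109.8] F [-0.1 -0.1  5.2] g 0.325
```

step_arm([
  {"hand": 0.2, "travel": [0, 0, -0.02], "rotation": [0, 0, 0]},
  {"hand": 0.2, "travel": [0, 0, -0.06], "rotation": [0, 0, 0]},
  {"hand": 0.2, "travel": [0, 0, -0.11], "rotation": [0, 0, 0]},
  {"hand": 0.2, "travel": [0, 0, -0.16], "rotation": [0, 0, 0]},
  {"hand": 0.2, "travel": [0, 0, -0.22], "rotation": [0, 0, 0]},
  {"hand": 0.2, "travel": [0, 0, -0.28], "rotation": [0, 0, 0]},
  {"hand": 0.2, "travel": [0, 0, -0.29], "rotation": [0, 0, 0]},
  {"hand": 0.2, "travel": [0, 0, -0.29], "rotation": [0, 0, 0]},
])

```text
time_s: 14.47
eef_pos: [0.4969, 0.2317, 0.317]
tool_rot: [3.133, -0.001, 1.916]
wrist_force: [-0.5, -0.0, -1.5]
grip_width: 0.332
```

```bash
python3 -c "
from h import *
plan([.539,.0335,.31],110)
p=shot('scene');
crop(p,220,60,100,110,7,'b2.png')
"
```

```text
t 14.47 travel [-0.3345, -0.046, 0.0111] rot [0.016, -0.001, -0.007] | pos [0.4969 0.2317 0.317 ] rpy [179.5  -0.  109.8] F [-0.5 -0.  -1.5] g 0.332
```

View pics/b2.png

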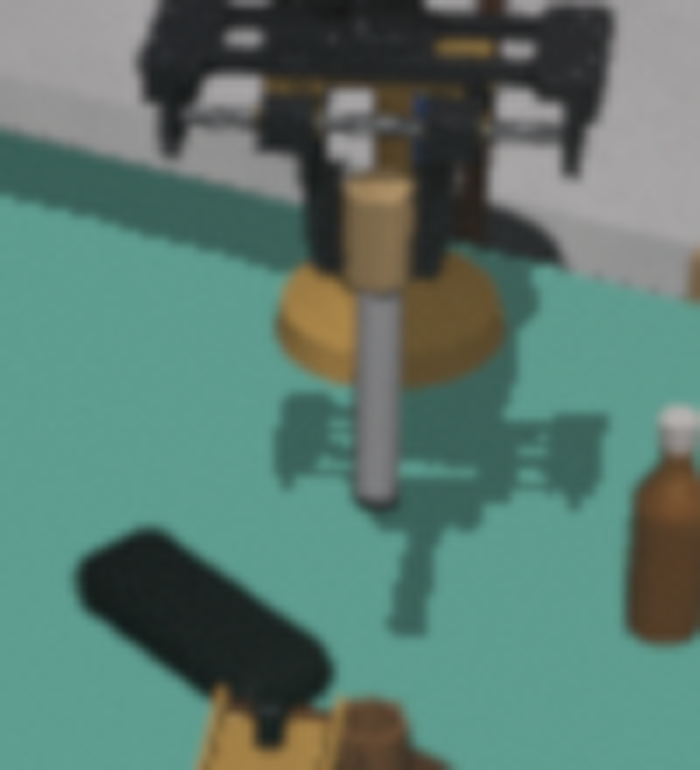

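step_arm([
  {"hand": 0.2, "travel": [-0.03, -0.005, -0.01], "rotation": [0, 0, 0]},
  {"hand": 0.2, "travel": [-0.09, -0.014, -0.01], "rotation": [0, 0, 0]},
  {"hand": 0.2, "travel": [-0.15, -0.023, -0.01], "rotation": [0, 0, 0]},
  {"hand": 0.2, "travel": [-0.21, -0.032, -0.01], "rotation": [0.01, 0, 0]},
  {"hand": 0.2, "travel": [-0.27, -0.04, -0.01], "rotation": [0.016, 0, 0]},
  {"hand": 0.2, "travel": [-0.32, -0.045, -0.01], "rotation": [0.016, 0, 0]},
  {"hand": 0.2, "travel": [-0.334, -0.046, -0.01], "rotation": [0.016, 0, 0]},
  {"hand": 0.2, "travel": [-0.334, -0.046, -0.01], "rotation": [0.016, 0, 0]},
])

```text
time_s: 15.18
eef_pos: [0.5369, 0.0301, 0.319]
tool_rot: [-3.134, 0.001, 1.911]
wrist_force: [-0.1, -0.0, -1.5]
grip_width: 0.329
```

```bash
python3 -c "
from h import *
plan([.539,.0335,.285],110)
s=ctrl.read_state();print(s['eef_pos'])
p=shot('scene');
q=lambda a:(220+(a[0]-3)/7,60+(a[1]-3)/7)
print('holder',atz(p,q((374,720)),.058))
crop(p,220,110,80,90,8,'b3.png')
plan([.539,.0335,.285],110)
"
```

```text
t 15.18 travel [0.0042, 0.0056, 0.0566] rot [-0.014, 0.002, -0.017] | pos [0.5369 0.0301 0.319 ] rpy [-1.796e+02  1.000e-01  1.095e+02] F [-0.1 -0.  -1.5] g 0.329
[0.5368925  0.03009334 0.31900597]
holder [0.49550611 0.23406287 0.058     ]
t 15.23 travel [-0.0002, 0.0043, 0.0567] rot [-0.013, -0.0, -0.01] | pos [0.5368 0.0328 0.3191] rpy [-179.6   -0.   109.7] F [ 0.2  0.9 -1. ] g 0.329
```

View pics/b3.png

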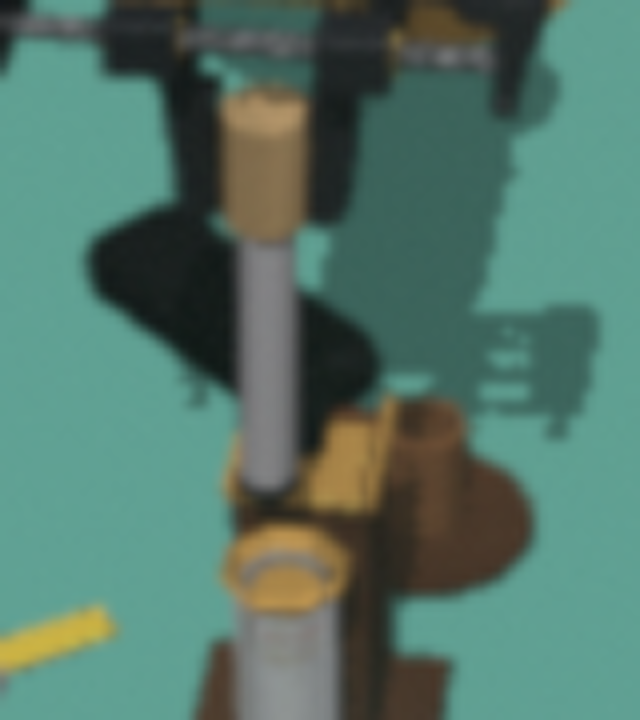

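```bash
python3 -c "
from h import *
p=shot('scene')
q=lambda a:(220+(a[0]-3.5)/8,110+(a[1]-3.5)/8)
print('foot',atz(p,q((269,482)),.187),'mouth',atz(p,q((286,568)),.1485),'handletop',atz(p,q((265,110)),.187+.16))
plan([.539,.0335,.285],110)
crop(p,220,110,80,90,8,'b4.png')
"
```

```text
foot [0.53329659 0.03337306 0.187     ] mouth [0.53906541 0.03373437 0.1485    ] handletop [0.53777655 0.03069629 0.347     ]
t 15.28 travel [-0.0029, 0.0033, 0.057] rot [-0.012, -0.002, -0.005] | pos [0.5368 0.0345 0.3192] rpy [-1.796e+02 -1.000e-01  1.098e+02] F [ 0.3  0.4 -1.1] g 0.333
```

View pics/b4.png

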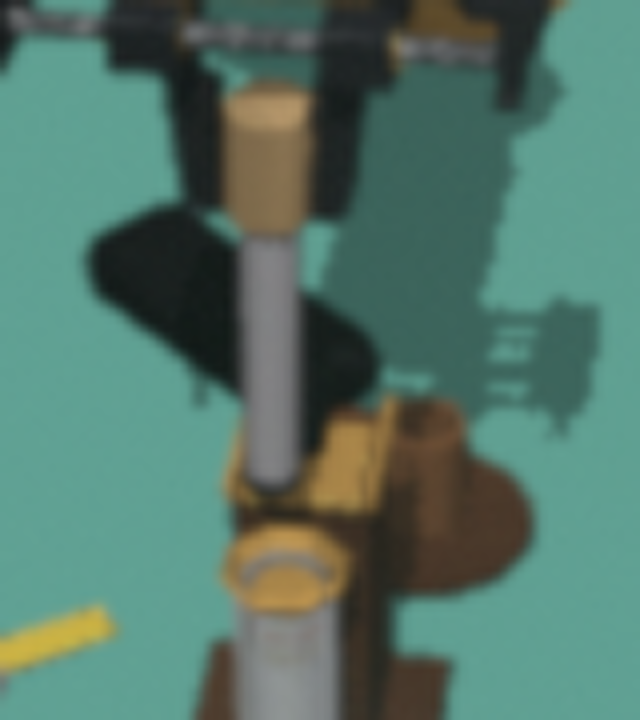

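```bash
python3 -c "
from h import *
plan([.541,.033,.295],110)
"
```

```text
t 15.28 travel [-0.0048, 0.006, 0.0403] rot [-0.012, -0.002, -0.005] | pos [0.5368 0.0345 0.3192] rpy [-1.796e+02 -1.000e-01  1.098e+02] F [ 0.3  0.4 -1.1] g 0.333
```

step_arm([
  {"hand": 0.2, "travel": [-0.005, 0.006, 0.02], "rotation": [-0.012, 0, 0]},
  {"hand": 0.2, "travel": [-0.005, 0.006, 0.04], "rotation": [-0.012, 0, 0]},
  {"hand": 0.2, "travel": [-0.005, 0.006, 0.04], "rotation": [-0.012, 0, 0]},
  {"hand": 0.2, "travel": [-0.005, 0.006, 0.04], "rotation": [-0.012, 0, 0]},
  {"hand": 0.2, "travel": [-0.005, 0.006, 0.04], "rotation": [-0.012, 0, 0]},
])

```text
time_s: 15.7
eef_pos: [0.5409, 0.0341, 0.2954]
tool_rot: [-3.141, -0.001, 1.919]
wrist_force: [-0.6, -0.3, -0.7]
grip_width: 0.331
```

```bash
python3 -c "
from h import *
p=shot('scene')
crop(p,220,110,80,90,8,'b5.png')
plan([.541,.033,.27],110)
"
```

```text
t 15.75 travel [-0.0011, -0.0008, 0.0428] rot [0.001, -0.002, -0.003] | pos [0.5412 0.0338 0.2957] rpy [ 1.800e+02 -1.000e-01  1.099e+02] F [-0.1  0.6 -1.2] g 0.332
```

View pics/b5.png

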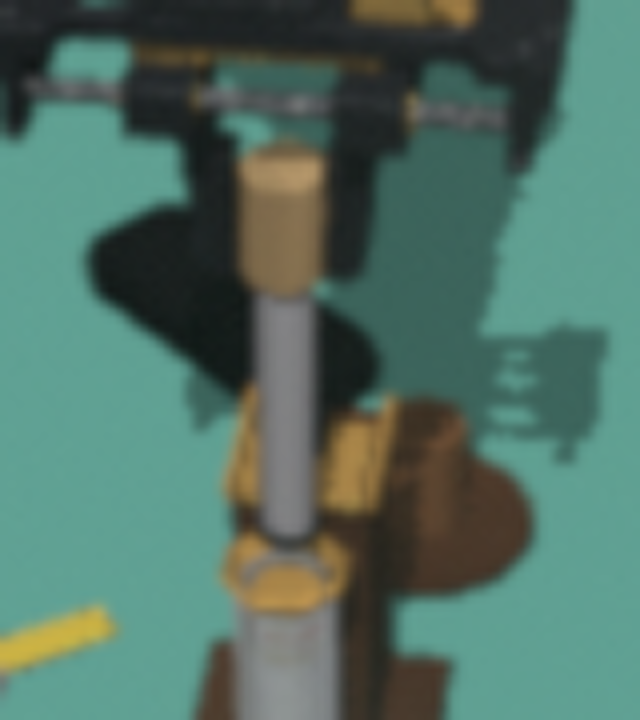

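```bash
python3 -c "
from h import *
p=shot('scene')
q=lambda a:(220+(a[0]-3.5)/8,110+(a[1]-3.5)/8)
print('foot',atz(p,q((288,532)),.1637),'mouth',atz(p,q((286,568)),.1485))
plan([.541,.033,.26],110)
"
```

```text
foot [0.53890804 0.03620653 0.1637    ] mouth [0.53906541 0.03373437 0.1485    ]
t 15.8 travel [-0.0008, -0.0008, 0.0597] rot [0.002, -0.002, -0.003] | pos [0.5413 0.0335 0.2958] rpy [ 1.800e+02 -1.000e-01  1.099e+02] F [ 0.5  0.4 -0.9] g 0.332
```

step_arm([
  {"hand": 0.2, "travel": [-0.004, 0, 0.015], "rotation": [0, 0, 0]},
  {"hand": 0.2, "travel": [-0.004, 0, 0.03], "rotation": [0, 0, 0]},
  {"hand": 0.2, "travel": [-0.004, 0, 0.04], "rotation": [0, 0, 0]},
  {"hand": 0.2, "travel": [-0.004, 0, 0.05], "rotation": [0, 0, 0]},
])

```text
time_s: 16.13
eef_pos: [0.5431, 0.0311, 0.2664]
tool_rot: [3.139, -0.001, 1.918]
wrist_force: [-1.9, -1.2, 17.8]
grip_width: 0.332
```

step_arm([
  {"hand": 0.2, "travel": [0, 0, 0.005], "rotation": [0, 0, 0]},
  {"hand": 0.2, "travel": [0, 0, 0.01], "rotation": [0, 0, 0]},
  {"hand": 0.2, "travel": [0, 0, 0.015], "rotation": [0, 0, 0]},
  {"hand": 0.2, "travel": [0, 0, 0.02], "rotation": [0, 0, 0]},
])

```text
time_s: 16.47
eef_pos: [0.5437, 0.0311, 0.2542]
tool_rot: [3.138, -0.0, 1.918]
wrist_force: [1.0, -0.4, 3.0]
grip_width: 0.331
```

```bash
python3 -c "
from h import *
plan([.5405,.032,.235],110)
"
```

```text
t 16.47 travel [0.0032, -0.0046, 0.032] rot [0.008, -0.0, -0.004] | pos [0.5437 0.0311 0.2542] rpy [179.8  -0.  109.9] F [ 1.  -0.4  3. ] g 0.331
```

step_arm([
  {"hand": 0.2, "travel": [0.002, -0.004, 0.008], "rotation": [0, 0, 0]},
  {"hand": 0.2, "travel": [0.002, -0.004, 0.016], "rotation": [0, 0, 0]},
  {"hand": 0.2, "travel": [0.002, -0.004, 0.024], "rotation": [0, 0, 0]},
  {"hand": 0.2, "travel": [0.002, -0.004, 0.032], "rotation": [0, 0, 0]},
  {"hand": 0.2, "travel": [0.002, -0.004, 0.034], "rotation": [0, 0, 0]},
])

```text
time_s: 16.88
eef_pos: [0.5399, 0.0316, 0.2323]
tool_rot: [3.14, -0.001, 1.918]
wrist_force: [0.6, 0.3, -0.6]
grip_width: 0.327
```

```bash
python3 -c "
from h import *
plan([.5405,.032,.31],110)
p=shot('scene')
crop(p,220,130,80,90,8,'b6.png')
"
```

```text
t 16.88 travel [0.0004, 0.0014, -0.1294] rot [0.002, -0.002, -0.004] | pos [0.5399 0.0316 0.2323] rpy [ 1.799e+02 -1.000e-01  1.099e+02] F [ 0.6  0.3 -0.6] g 0.327
```

View pics/b6.png

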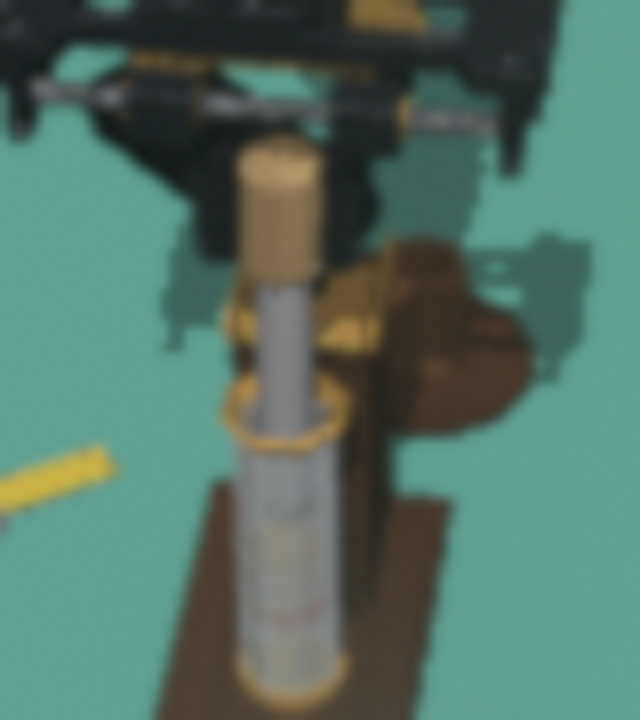

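step_arm([
  {"hand": 0.2, "travel": [0, 0, -0.03], "rotation": [0, 0, 0]},
  {"hand": 0.2, "travel": [0, 0, -0.08], "rotation": [0, 0, 0]},
  {"hand": 0.2, "travel": [0, 0, -0.13], "rotation": [0, 0, 0]},
  {"hand": 0.2, "travel": [0, 0, -0.149], "rotation": [0, 0, 0]},
  {"hand": 0.2, "travel": [0, 0, -0.149], "rotation": [0, 0, 0]},
  {"hand": 0.2, "travel": [0, 0, -0.149], "rotation": [0, 0, 0]},
])

```text
time_s: 17.43
eef_pos: [0.5394, 0.0317, 0.321]
tool_rot: [3.141, -0.001, 1.918]
wrist_force: [-0.8, -0.1, -2.1]
grip_width: 0.33
```

```bash
python3 -c "
from h import *
plan([.4975,.2300,.32],110)
"
```

```text
t 17.43 travel [0.3345, 0.0469, 0.0021] rot [0.001, -0.003, -0.003] | pos [0.5394 0.0317 0.321 ] rpy [ 1.800e+02 -1.000e-01  1.099e+02] F [-0.8 -0.1 -2.1] g 0.33
```

step_arm([
  {"hand": 0.2, "travel": [0.05, 0.007, 0], "rotation": [0, 0, 0]},
  {"hand": 0.2, "travel": [0.11, 0.015, 0], "rotation": [0, 0, 0]},
  {"hand": 0.2, "travel": [0.17, 0.024, 0], "rotation": [0, 0, 0]},
  {"hand": 0.2, "travel": [0.23, 0.033, 0], "rotation": [0, 0, 0]},
  {"hand": 0.2, "travel": [0.28, 0.04, 0.04], "rotation": [0, 0, 0]},
  {"hand": 0.2, "travel": [0.32, 0.045, 0.1], "rotation": [0, 0, 0]},
  {"hand": 0.2, "travel": [0.3345, 0.047, 0.17], "rotation": [0, 0, 0]},
  {"hand": 0.2, "travel": [0.3345, 0.047, 0.17], "rotation": [0, 0, 0]},
])

```text
time_s: 18.1
eef_pos: [0.491, 0.231, 0.2109]
tool_rot: [-3.127, 0.0, 1.923]
wrist_force: [-1.9, -1.6, -2.0]
grip_width: 0.331
```

step_arm([
  {"hand": 0.2, "travel": [0, 0, 0], "rotation": [0, 0, 0]},
  {"hand": 0.2, "travel": [0, 0, 0], "rotation": [0, 0, 0]},
  {"hand": 0.2, "travel": [0, 0, 0], "rotation": [0, 0, 0]},
])

```text
time_s: 18.35
eef_pos: [0.4918, 0.2299, 0.212]
tool_rot: [-3.128, 0.001, 1.922]
wrist_force: [-0.5, -0.3, -0.7]
grip_width: 0.335
```

```bash
python3 -c "
from h import *
plan([.4975,.2300,.2],110)
p=shot('scene');t=shot('top')
crop(p,240,100,70,80,9,'b7.png')
crop(t,140,180,70,70,9,'b7t.png')
plan([.4975,.2300,.2],110)
"
```

```text
t 18.35 travel [-0.0031, 0.0092, 0.0199] rot [-0.025, 0.001, 0.003] | pos [0.4918 0.2299 0.212 ] rpy [-179.2    0.   110.1] F [-0.5 -0.3 -0.7] g 0.335
t 18.45 travel [-0.0034, 0.008, 0.0211] rot [-0.021, 0.0, 0.003] | pos [0.4924 0.2303 0.2127] rpy [-179.4    0.   110.1] F [ 0.1 -0.  -1.5] g 0.329
```

View pics/b7.png

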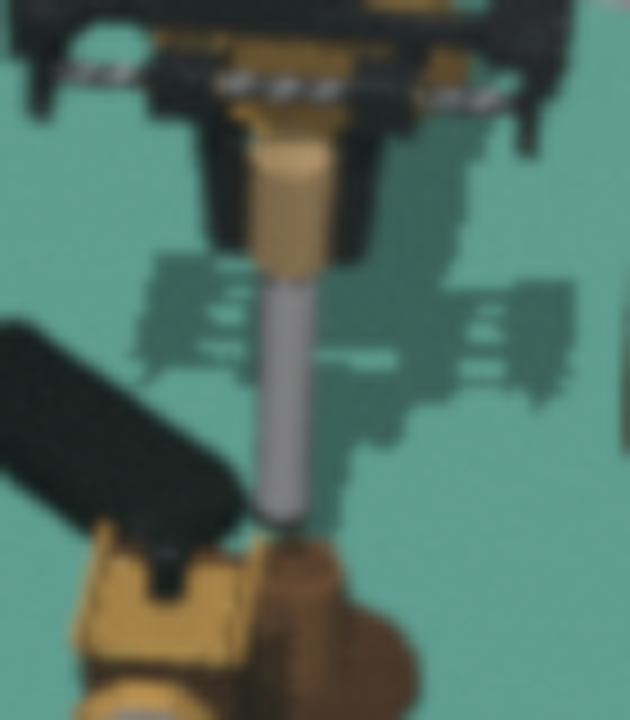

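View pics/b7t.png

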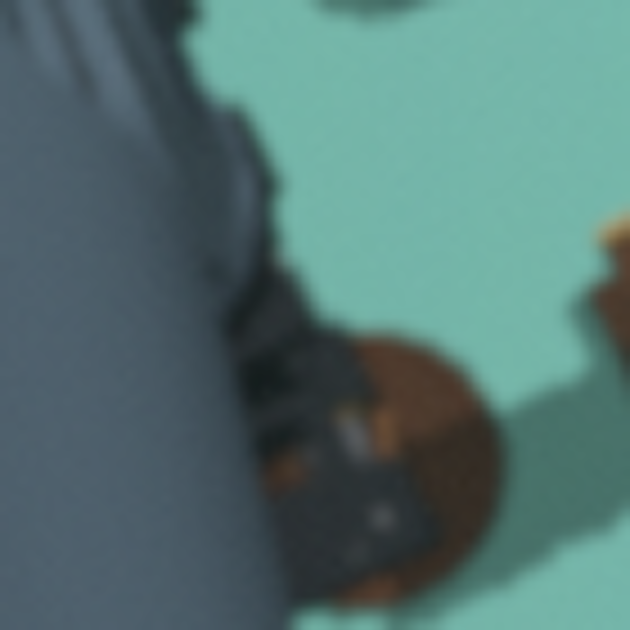

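```bash
python3 -c "
from h import *
p=shot('scene')
print('holder',atz(p,(273.6,162.7),.058))
q=lambda a:(240+(a[0]-4)/9,100+(a[1]-4)/9)
print('foot',atz(p,q((281,512)),.080))
crop(p,255,145,40,35,16,'b8.png')
plan([.4975,.2300,.2],110)
"
```

```text
holder [0.49796806 0.2336769  0.058     ]
foot [0.48676948 0.23458034 0.08      ]
t 18.5 travel [-0.0039, 0.0081, 0.021] rot [-0.021, -0.0, 0.004] | pos [0.4923 0.2305 0.2126] rpy [-179.4   -0.   110.1] F [ 0.3  0.6 -1.8] g 0.33
```

View pics/b8.png

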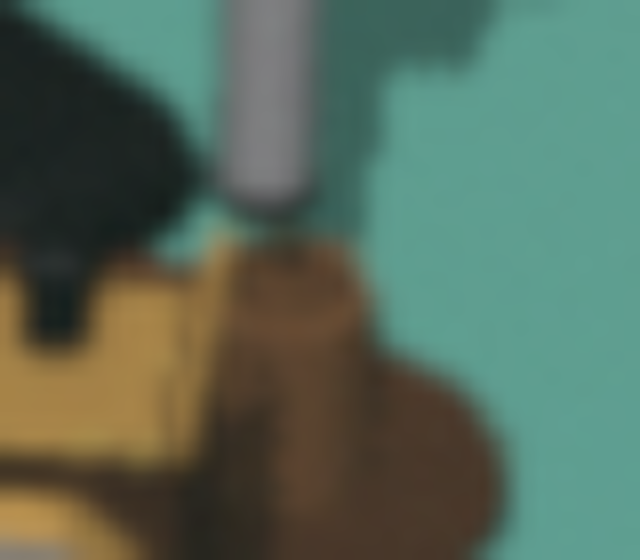

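step_arm([
  {"hand": 0.2, "travel": [-0.004, 0.008, 0.01], "rotation": [-0.02, 0, 0]},
  {"hand": 0.2, "travel": [-0.004, 0.008, 0.012], "rotation": [-0.02, 0, 0]},
  {"hand": 0.2, "travel": [-0.004, 0.008, 0.012], "rotation": [-0.02, 0, 0]},
  {"hand": 0.2, "travel": [-0.004, 0.008, 0.012], "rotation": [-0.02, 0, 0]},
])

```text
time_s: 18.83
eef_pos: [0.4976, 0.2297, 0.2054]
tool_rot: [-3.141, -0.0, 1.921]
wrist_force: [0.2, 0.7, -1.4]
grip_width: 0.332
```

```bash
python3 -c "
from h import *
p=shot('scene')
print('holder',atz(p,(272.3,162.4),.058))
crop(p,250,110,50,60,12,'b9.png')
plan([.4975,.2300,.2],110)
for k in ([0,0,-.132-.0],[0,0,.02]):
   s=ctrl.read_state(); X=s['eef_pos']+np.array(k); print((proj(p,X)-[250,110])*12+5.5)
"
```

```text
holder [0.49333623 0.23312528 0.058     ]
t 18.88 travel [0.0003, 0.0, 0.009] rot [-0.001, -0.0, 0.004] | pos [0.4976 0.2298 0.2054] rpy [-180.    -0.   110.1] F [-0.1  0.6 -0.7] g 0.329
[281.47418737 601.75235433]
[284.77367527 139.17642405]
```

View pics/b9.png

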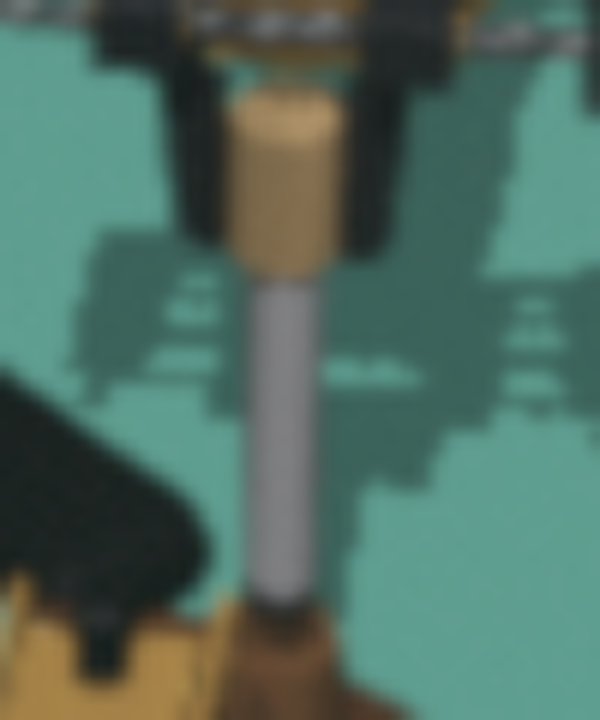

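```bash
python3 -c "
from h import *
plan([.4957,.2312,.18],110)
plan([.4957,.2312,.1405],110)
"
```

```text
t 18.88 travel [0.0032, -0.0021, 0.0424] rot [-0.001, -0.0, 0.004] | pos [0.4976 0.2298 0.2054] rpy [-180.    -0.   110.1] F [-0.1  0.6 -0.7] g 0.329
t 18.88 travel [0.0032, -0.002, 0.1082] rot [-0.001, -0.0, 0.004] | pos [0.4976 0.2298 0.2054] rpy [-180.    -0.   110.1] F [-0.1  0.6 -0.7] g 0.329
```

step_arm([
  {"hand": 0.2, "travel": [0.003, -0.002, 0.01], "rotation": [0, 0, 0]},
  {"hand": 0.2, "travel": [0.003, -0.002, 0.02], "rotation": [0, 0, 0]},
  {"hand": 0.2, "travel": [0.003, -0.002, 0.032], "rotation": [0, 0, 0]},
  {"hand": 0.2, "travel": [0.003, -0.002, 0.042], "rotation": [0, 0, 0]},
  {"hand": 0.2, "travel": [0.003, -0.002, 0.042], "rotation": [0, 0, 0]},
])

```text
time_s: 19.3
eef_pos: [0.4948, 0.2307, 0.1785]
tool_rot: [-3.138, 0.0, 1.922]
wrist_force: [0.1, 0.4, -2.2]
grip_width: 0.329
```

```bash
python3 -c "
from h import *
p=shot('scene')
crop(p,250,110,50,65,11,'b10.png')
plan([.4957,.2312,.1405],110)
"
```

```text
t 19.35 travel [0.0004, 0.0012, 0.0645] rot [-0.005, 0.001, 0.003] | pos [0.4952 0.2308 0.1792] rpy [-179.8    0.   110.1] F [-0.1 -0.1 -1.4] g 0.331
```

View pics/b10.png

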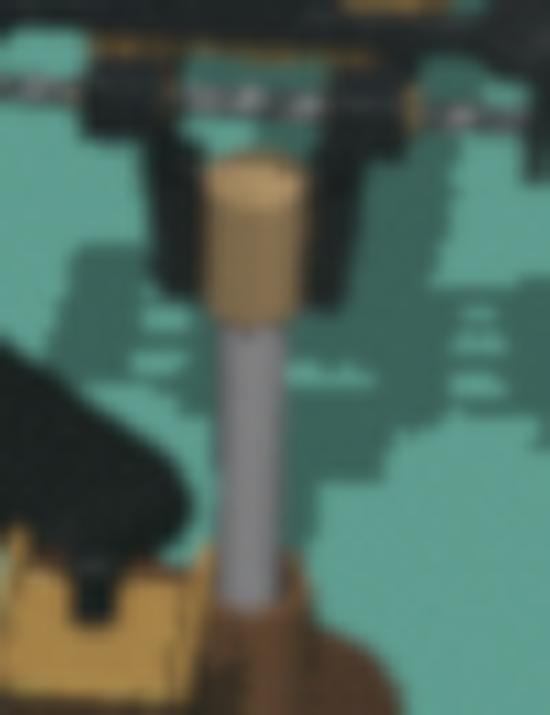

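Rod is inside the socket (force only the rod's weight). Lower to the floor and release.

step_arm([
  {"hand": 0.2, "travel": [0, 0.001, 0.02], "rotation": [-0.005, 0, 0]},
  {"hand": 0.2, "travel": [0, 0.001, 0.04], "rotation": [-0.005, 0, 0]},
  {"hand": 0.2, "travel": [0, 0.001, 0.055], "rotation": [-0.005, 0, 0]},
  {"hand": 0.2, "travel": [0, 0.001, 0.063], "rotation": [-0.005, 0, 0]},
  {"hand": 0.2, "travel": [0, 0.001, 0.064], "rotation": [-0.005, 0, 0]},
])

```text
time_s: 19.77
eef_pos: [0.4956, 0.2308, 0.1402]
tool_rot: [-3.141, 0.001, 1.922]
wrist_force: [0.8, 0.1, -1.6]
grip_width: 0.336
```

step_arm([
  {"hand": 0.36, "travel": [0, 0, 0], "rotation": [0, 0, 0]},
  {"hand": 0.5, "travel": [0, 0, 0], "rotation": [0, 0, 0]},
  {"hand": 0.6, "travel": [0, 0, 0], "rotation": [0, 0, 0]},
  {"hand": 0.6, "travel": [0, 0, -0.03], "rotation": [0, 0, 0]},
  {"hand": 0.6, "travel": [0, 0, -0.09], "rotation": [0, 0, 0]},
  {"hand": 0.6, "travel": [0, 0, -0.15], "rotation": [0, 0, 0]},
  {"hand": 0.6, "travel": [0, 0, -0.17], "rotation": [0, 0, 0]},
  {"hand": 0.6, "travel": [0, 0, -0.17], "rotation": [0, 0, 0]},
])

```text
time_s: 20.43
eef_pos: [0.4978, 0.2318, 0.2459]
tool_rot: [3.135, -0.001, 1.921]
wrist_force: [0.2, -0.0, -0.5]
grip_width: 0.602
```

```bash
python3 -c "
from h import *
p=shot('scene','s5.png')
plan([.532,-.391,.24],110)
t=shot('top','t5.png')
"
```

```text
t 20.48 travel [-0.9946, -0.3012, 0.0046] rot [0.005, -0.001, 0.004] | pos [0.4965 0.2315 0.2436] rpy [179.8  -0.  110.1] F [ 0.3 -0.2 -0.2] g 0.601
```

View pics/s5.png

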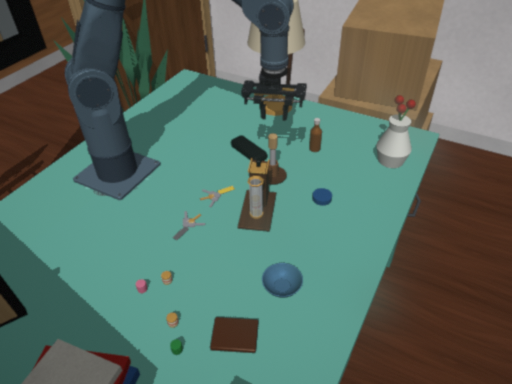

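View pics/t5.png

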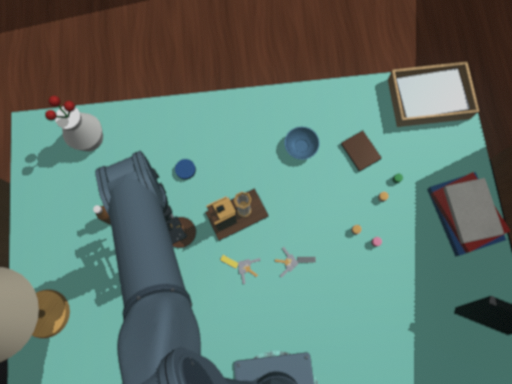

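step_arm([
  {"hand": 0.5, "travel": [-0.07, -0.021, 0], "rotation": [0, 0, 0]},
  {"hand": 0.5, "travel": [-0.14, -0.042, 0], "rotation": [0, 0, 0]},
  {"hand": 0.5, "travel": [-0.21, -0.063, 0], "rotation": [0, 0, 0]},
  {"hand": 0.5, "travel": [-0.28, -0.084, 0], "rotation": [0, 0, 0]},
  {"hand": 0.5, "travel": [-0.35, -0.105, 0], "rotation": [0, 0, 0]},
  {"hand": 0.5, "travel": [-0.42, -0.126, 0], "rotation": [0, 0, 0]},
  {"hand": 0.5, "travel": [-0.49, -0.147, 0], "rotation": [0, 0, 0]},
  {"hand": 0.5, "travel": [-0.56, -0.168, 0], "rotation": [0, 0, 0]},
])

```text
time_s: 21.2
eef_pos: [0.514, -0.1035, 0.2405]
tool_rot: [-3.139, -0.001, 1.922]
wrist_force: [-0.2, 0.1, -1.0]
grip_width: 0.505
```

```bash
python3 -c "
from h import *
plan([.532,-.3905,.12],110)
"
```

```text
t 21.2 travel [-0.4596, -0.1358, 0.2007] rot [-0.006, -0.002, 0.004] | pos [ 0.514  -0.1035  0.2405] rpy [-1.798e+02 -1.000e-01  1.101e+02] F [-0.2  0.1 -1. ] g 0.505
```

step_arm([
  {"hand": 0.5, "travel": [-0.07, -0.021, 0.02], "rotation": [0, 0, 0]},
  {"hand": 0.5, "travel": [-0.14, -0.042, 0.04], "rotation": [0, 0, 0]},
  {"hand": 0.5, "travel": [-0.21, -0.063, 0.08], "rotation": [0, 0, 0]},
  {"hand": 0.5, "travel": [-0.28, -0.084, 0.12], "rotation": [0, 0, 0]},
  {"hand": 0.5, "travel": [-0.34, -0.105, 0.15], "rotation": [0, 0, 0]},
  {"hand": 0.5, "travel": [-0.4, -0.12, 0.18], "rotation": [0, 0, 0]},
  {"hand": 0.5, "travel": [-0.44, -0.13, 0.2], "rotation": [0, 0, 0]},
  {"hand": 0.5, "travel": [-0.46, -0.136, 0.2], "rotation": [0, 0, 0]},
])

```text
time_s: 21.87
eef_pos: [0.5284, -0.3934, 0.1152]
tool_rot: [-3.133, -0.005, 1.919]
wrist_force: [-0.0, 0.2, 0.0]
grip_width: 0.501
```

step_arm([
  {"hand": 0.5, "travel": [0, 0, 0], "rotation": [0, 0, 0]},
  {"hand": 0.5, "travel": [0, 0, 0], "rotation": [0, 0, 0]},
])

```text
time_s: 22.03
eef_pos: [0.5254, -0.3943, 0.1119]
tool_rot: [-3.129, -0.008, 1.915]
wrist_force: [0.6, 1.0, -0.9]
grip_width: 0.499
```

```bash
python3 -c "
from h import *
p=shot('scene')
crop(p,140,260,70,70,10,'c1.png')
plan([.532,-.3905,.023],110)
"
```

```text
t 22.08 travel [-0.0009, 0.0109, 0.1497] rot [-0.02, -0.016, -0.004] | pos [ 0.5268 -0.3926  0.1129] rpy [-179.4   -0.5  109.9] F [-0.2  0.8  0.7] g 0.501
```

View pics/c1.png

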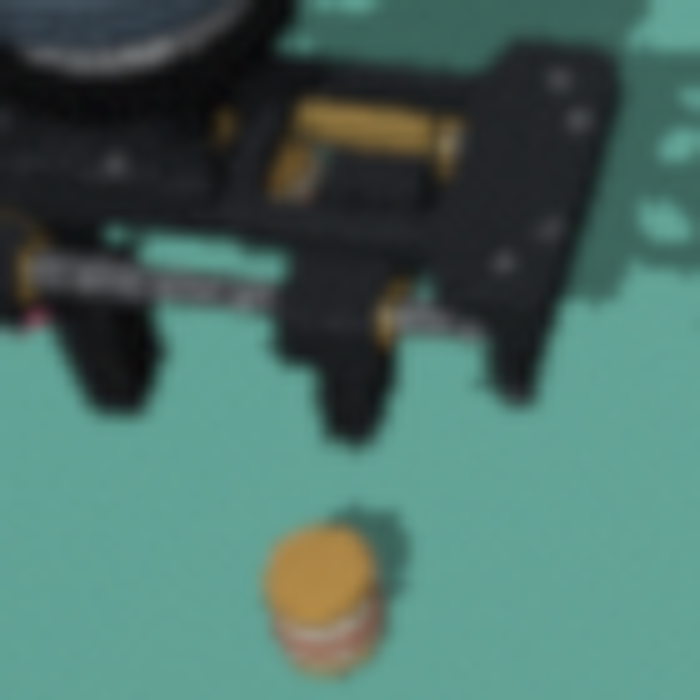

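step_arm([
  {"hand": 0.5, "travel": [-0.001, 0.011, 0.03], "rotation": [-0.02, -0.016, 0]},
  {"hand": 0.5, "travel": [-0.001, 0.011, 0.07], "rotation": [-0.02, -0.016, 0]},
  {"hand": 0.5, "travel": [-0.001, 0.011, 0.11], "rotation": [-0.02, -0.016, 0]},
  {"hand": 0.5, "travel": [-0.001, 0.011, 0.14], "rotation": [-0.02, -0.016, 0]},
  {"hand": 0.5, "travel": [-0.001, 0.011, 0.149], "rotation": [-0.02, -0.016, 0]},
  {"hand": 0.5, "travel": [-0.001, 0.011, 0.149], "rotation": [-0.02, -0.016, 0]},
  {"hand": 0.5, "travel": [-0.001, 0.011, 0.149], "rotation": [-0.02, -0.016, 0]},
])

```text
time_s: 22.67
eef_pos: [0.5328, -0.3897, 0.0242]
tool_rot: [3.141, 0.0, 1.919]
wrist_force: [0.1, -0.9, -0.7]
grip_width: 0.505
```

```bash
python3 -c "
from h import *
plan([.532,-.3905,.024],110)
p=shot('scene')
crop(p,150,280,50,50,12,'c2.png')
plan([.532,-.3905,.024],110)
"
```

```text
t 22.67 travel [-0.0008, -0.0017, 0.0003] rot [0.001, 0.0, -0.002] | pos [ 0.5328 -0.3897  0.0242] rpy [180.    0.  109.9] F [ 0.1 -0.9 -0.7] g 0.505
t 22.72 travel [0.0004, -0.0019, 0.0013] rot [0.002, 0.003, -0.002] | pos [ 0.5331 -0.3903  0.0248] rpy [1.799e+02 1.000e-01 1.099e+02] F [-0.4  0.3  0.2] g 0.502
```

View pics/c2.png

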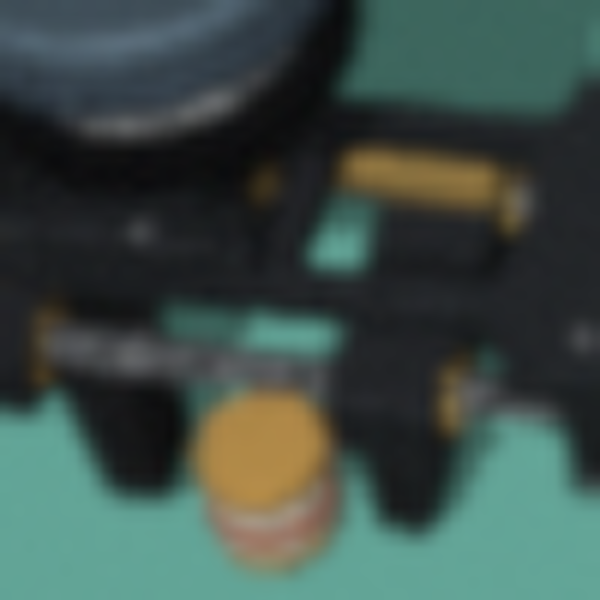

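step_arm([
  {"hand": 0.4, "travel": [0, -0.001, 0.001], "rotation": [0, 0, 0]},
  {"hand": 0.33, "travel": [0, -0.001, 0.001], "rotation": [0, 0, 0]},
  {"hand": 0.2, "travel": [0, -0.001, 0.001], "rotation": [0, 0, 0]},
  {"hand": 0.2, "travel": [0, -0.001, 0.001], "rotation": [0, 0, 0]},
  {"hand": 0.2, "travel": [0, -0.001, 0.001], "rotation": [0, 0, 0]},
])

```text
time_s: 23.13
eef_pos: [0.533, -0.391, 0.0252]
tool_rot: [3.14, 0.002, 1.918]
wrist_force: [-0.1, 0.4, 5.8]
grip_width: 0.294
```

step_arm([
  {"hand": 0.2, "travel": [0, 0, -0.03], "rotation": [0, 0, 0]},
  {"hand": 0.2, "travel": [0, 0, -0.09], "rotation": [0, 0, 0]},
  {"hand": 0.2, "travel": [0, 0, -0.15], "rotation": [0, 0, 0]},
  {"hand": 0.2, "travel": [0, 0, -0.21], "rotation": [0, 0, 0]},
  {"hand": 0.2, "travel": [0, 0, -0.28], "rotation": [0, 0, 0]},
  {"hand": 0.2, "travel": [0, 0, -0.3], "rotation": [0, 0, 0]},
  {"hand": 0.2, "travel": [0, 0, -0.3], "rotation": [0, 0, 0]},
])

```text
time_s: 23.72
eef_pos: [0.5342, -0.3925, 0.2097]
tool_rot: [3.135, 0.008, 1.918]
wrist_force: [0.7, -1.1, -0.5]
grip_width: 0.293
```

```bash
python3 -c "
from h import *
plan([.5388,.0335,.21],110)
"
```

```text
t 23.72 travel [0.6649, 0.2489, -0.0044] rot [0.012, 0.016, -0.003] | pos [ 0.5342 -0.3925  0.2097] rpy [179.6   0.5 109.9] F [ 0.7 -1.1 -0.5] g 0.293
```

step_arm([
  {"hand": 0.2, "travel": [0.06, 0.022, 0], "rotation": [0, 0, 0]},
  {"hand": 0.2, "travel": [0.12, 0.045, 0], "rotation": [0, 0, 0]},
  {"hand": 0.2, "travel": [0.18, 0.067, 0], "rotation": [0, 0, 0]},
  {"hand": 0.2, "travel": [0.24, 0.09, 0], "rotation": [0, 0, 0]},
  {"hand": 0.2, "travel": [0.3, 0.112, 0], "rotation": [0, 0, 0]},
  {"hand": 0.2, "travel": [0.36, 0.135, 0], "rotation": [0.012, 0.016, 0]},
  {"hand": 0.2, "travel": [0.42, 0.157, 0], "rotation": [0.012, 0.016, 0]},
  {"hand": 0.2, "travel": [0.48, 0.18, 0], "rotation": [0.012, 0.016, 0]},
])

```text
time_s: 24.38
eef_pos: [0.5364, -0.0828, 0.2064]
tool_rot: [-3.139, -0.001, 1.918]
wrist_force: [1.2, -0.0, -0.6]
grip_width: 0.296
```

```bash
python3 -c "
from h import *
plan([.5388,.0335,.21],110)
"
```

```text
t 24.38 travel [0.1809, 0.0697, -0.006] rot [-0.004, -0.002, -0.003] | pos [ 0.5364 -0.0828  0.2064] rpy [-1.799e+02 -1.000e-01  1.099e+02] F [ 1.2 -0.  -0.6] g 0.296
```

step_arm([
  {"hand": 0.2, "travel": [0.06, 0.023, -0.006], "rotation": [0, 0, 0]},
  {"hand": 0.2, "travel": [0.12, 0.046, -0.006], "rotation": [0, 0, 0]},
  {"hand": 0.2, "travel": [0.165, 0.063, -0.006], "rotation": [0, 0, 0]},
  {"hand": 0.2, "travel": [0.181, 0.0697, -0.006], "rotation": [0, 0, 0]},
  {"hand": 0.2, "travel": [0.181, 0.0697, -0.006], "rotation": [0, 0, 0]},
  {"hand": 0.2, "travel": [0.181, 0.0697, -0.006], "rotation": [0, 0, 0]},
])

```text
time_s: 24.88
eef_pos: [0.5381, 0.0327, 0.2091]
tool_rot: [-3.137, -0.001, 1.919]
wrist_force: [0.9, -1.4, -0.8]
grip_width: 0.3
```

```bash
python3 -c "
from h import *
plan([.5388,.0335,.166],110)
s=ctrl.read_state()['eef_pos']
p=shot('scene')
crop(p,220,140,80,80,8,'c3.png')
print((proj(p,s+[0,0,.0025])-[220,140])*8+3.5,(proj(p,[.5388,.0335,.1485])-[220,140])*8+3.5)
plan([.5388,.0335,.166],110)
"
```

```text
t 24.88 travel [0.0009, 0.0018, 0.0718] rot [-0.008, -0.001, -0.002] | pos [0.5381 0.0327 0.2091] rpy [-179.8   -0.   109.9] F [ 0.9 -1.4 -0.8] g 0.3
[278.42934625 192.92719185] [285.04944169 328.15682908]
t 24.93 travel [0.0029, 0.0022, 0.0723] rot [-0.007, -0.0, -0.007] | pos [0.5383 0.0315 0.2094] rpy [-179.8   -0.   109.8] F [ 0.7 -1.1 -0.2] g 0.295
```

View pics/c3.png

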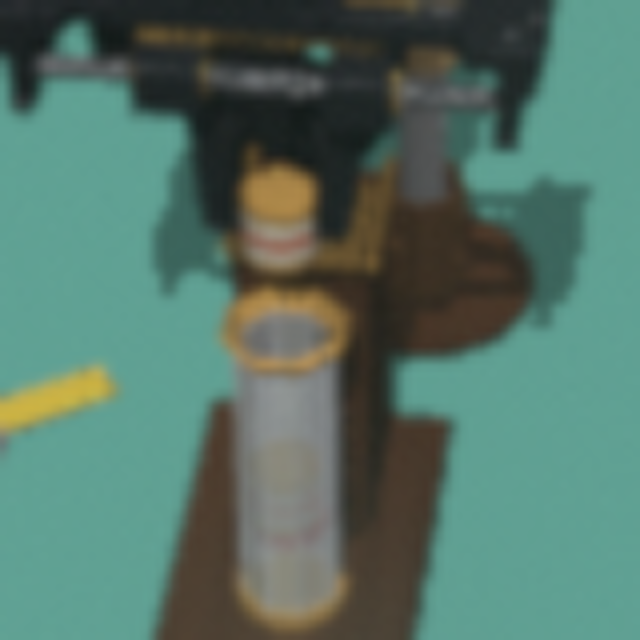

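step_arm([
  {"hand": 0.2, "travel": [0.003, 0.002, 0.02], "rotation": [-0.007, 0, 0]},
  {"hand": 0.2, "travel": [0.003, 0.002, 0.04], "rotation": [-0.007, 0, 0]},
  {"hand": 0.2, "travel": [0.003, 0.002, 0.058], "rotation": [-0.007, 0, 0]},
  {"hand": 0.2, "travel": [0.003, 0.002, 0.058], "rotation": [-0.007, 0, 0]},
  {"hand": 0.2, "travel": [0.003, 0.002, 0.058], "rotation": [-0.007, 0, 0]},
])

```text
time_s: 25.35
eef_pos: [0.5381, 0.0325, 0.1738]
tool_rot: [-3.139, -0.0, 1.915]
wrist_force: [-0.2, 0.5, -0.9]
grip_width: 0.295
```

```bash
python3 -c "
from h import *
plan([.5388,.0335,.162],110)
"
```

```text
t 25.35 travel [0.0012, 0.0018, 0.0196] rot [-0.004, -0.0, -0.01] | pos [0.5381 0.0325 0.1738] rpy [-179.9   -0.   109.7] F [-0.2  0.5 -0.9] g 0.295
```

step_arm([
  {"hand": 0.2, "travel": [0.001, 0.002, 0.01], "rotation": [0, 0, 0]},
  {"hand": 0.2, "travel": [0.001, 0.002, 0.0196], "rotation": [0, 0, 0]},
  {"hand": 0.2, "travel": [0.001, 0.002, 0.0196], "rotation": [0, 0, 0]},
  {"hand": 0.4, "travel": [0.001, 0.002, 0.0196], "rotation": [0, 0, 0]},
  {"hand": 0.5, "travel": [0.001, 0.002, 0.0196], "rotation": [0, 0, 0]},
  {"hand": 0.5, "travel": [0.001, 0.002, 0.0196], "rotation": [0, 0, 0]},
])

```text
time_s: 25.85
eef_pos: [0.5393, 0.0335, 0.1624]
tool_rot: [-3.14, 0.0, 1.915]
wrist_force: [-0.3, -0.5, 0.4]
grip_width: 0.488
```

step_arm([
  {"hand": 0.5, "travel": [0, 0, -0.04], "rotation": [0, 0, 0]},
  {"hand": 0.55, "travel": [0, 0, -0.1], "rotation": [0, 0, 0]},
  {"hand": 0.6, "travel": [0, 0, -0.13], "rotation": [0, 0, 0]},
  {"hand": 0.6, "travel": [0, 0, -0.13], "rotation": [0, 0, 0]},
])

```text
time_s: 26.18
eef_pos: [0.542, 0.0334, 0.2446]
tool_rot: [3.136, 0.001, 1.915]
wrist_force: [1.2, 0.2, 1.0]
grip_width: 0.599
```

```bash
python3 -c "
from h import *
p=shot('scene')
crop(p,220,110,100,110,7,'c4.png')
plan([.4955,.2312,.24],110)
"
```

```text
t 26.23 travel [0.3354, 0.04, 0.0041] rot [0.006, 0.001, -0.009] | pos [0.5408 0.0337 0.2425] rpy [179.8   0.  109.7] F [ 0.3 -0.8 -1.1] g 0.598
```

View pics/c4.png

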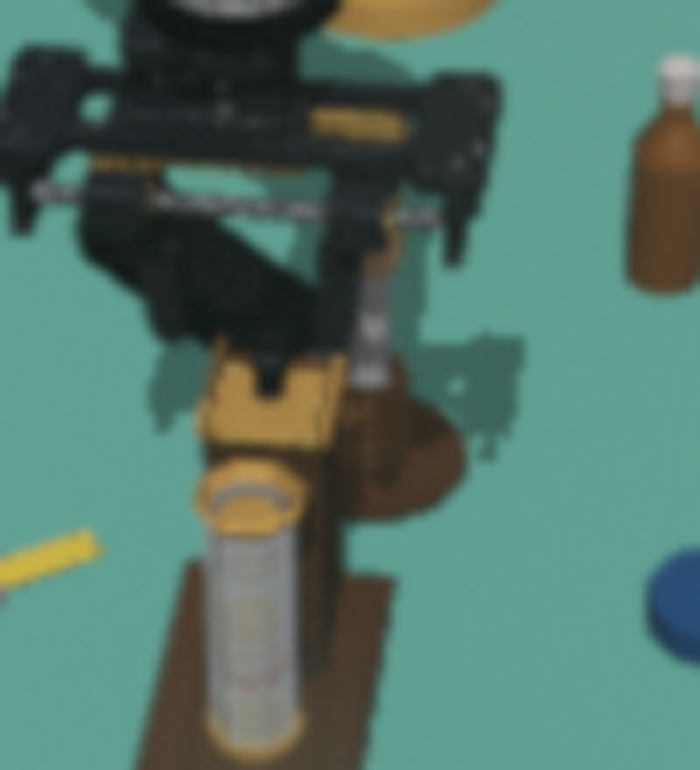

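Second roll sits on the catches (mouth at ~(250,508) in the crop). Fetch the rod.

step_arm([
  {"hand": 0.6, "travel": [0.06, 0.01, 0], "rotation": [0, 0, 0]},
  {"hand": 0.6, "travel": [0.12, 0.018, 0], "rotation": [0, 0, 0]},
  {"hand": 0.6, "travel": [0.18, 0.025, 0], "rotation": [0, 0, 0]},
  {"hand": 0.6, "travel": [0.24, 0.032, 0], "rotation": [0, 0, 0]},
  {"hand": 0.6, "travel": [0.3, 0.038, 0], "rotation": [0, 0, 0]},
  {"hand": 0.6, "travel": [0.335, 0.04, 0], "rotation": [0, 0, 0]},
  {"hand": 0.6, "travel": [0.335, 0.04, 0], "rotation": [0, 0, 0]},
  {"hand": 0.6, "travel": [0.335, 0.04, 0], "rotation": [0, 0, 0]},
])

```text
time_s: 26.9
eef_pos: [0.4945, 0.2319, 0.2413]
tool_rot: [3.14, 0.001, 1.918]
wrist_force: [-0.1, -0.8, -0.5]
grip_width: 0.599
```

```bash
python3 -c "
from h import *
plan([.4957,.2312,.1395],110)
p=shot('scene')
crop(p,240,90,70,80,9,'c5.png')
s=ctrl.read_state()['eef_pos']
plan([.4957,.2312,.1395],110)
"
```

```text
t 26.9 travel [-0.0016, 0.0013, 0.1696] rot [0.002, 0.002, -0.003] | pos [0.4945 0.2319 0.2413] rpy [179.9   0.  109.9] F [-0.1 -0.8 -0.5] g 0.599
t 26.95 travel [0.0015, 0.0011, 0.1701] rot [0.003, 0.003, -0.009] | pos [0.4952 0.2302 0.2416] rpy [1.799e+02 1.000e-01 1.097e+02] F [-0.4 -0.4  0.3] g 0.594
```

View pics/c5.png

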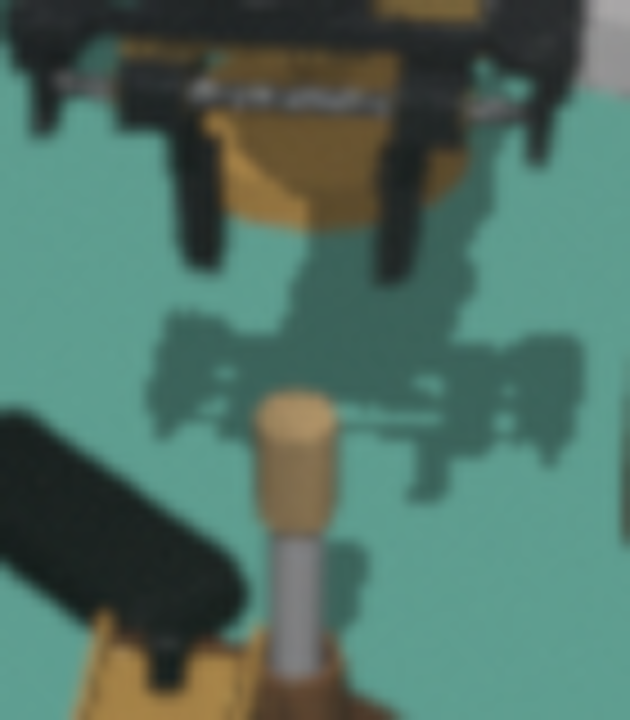

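step_arm([
  {"hand": 0.6, "travel": [0.0015, 0.001, 0.06], "rotation": [0, 0, 0]},
  {"hand": 0.6, "travel": [0.0015, 0.001, 0.11], "rotation": [0, 0, 0]},
  {"hand": 0.6, "travel": [0.0015, 0.001, 0.15], "rotation": [0, 0, 0]},
  {"hand": 0.6, "travel": [0.0015, 0.001, 0.17], "rotation": [0, 0, 0]},
  {"hand": 0.6, "travel": [0.0015, 0.001, 0.17], "rotation": [0, 0, 0]},
  {"hand": 0.45, "travel": [0.0015, 0.001, 0.17], "rotation": [0, 0, 0]},
  {"hand": 0.36, "travel": [0.0015, 0.001, 0.17], "rotation": [0, 0, 0]},
  {"hand": 0.2, "travel": [0.0015, 0.001, 0.17], "rotation": [0, 0, 0]},
])

```text
time_s: 27.62
eef_pos: [0.4969, 0.2313, 0.1411]
tool_rot: [3.137, 0.001, 1.915]
wrist_force: [-0.4, 0.6, 0.4]
grip_width: 0.396
```

step_arm([
  {"hand": 0.2, "travel": [0, 0, 0], "rotation": [0, 0, 0]},
  {"hand": 0.2, "travel": [0, 0, 0], "rotation": [0, 0, 0]},
])

```text
time_s: 27.78
eef_pos: [0.4975, 0.2316, 0.1421]
tool_rot: [3.135, 0.0, 1.915]
wrist_force: [-0.5, 0.3, -1.5]
grip_width: 0.328
```

step_arm([
  {"hand": 0.2, "travel": [0, 0, -0.02], "rotation": [0, 0, 0]},
  {"hand": 0.2, "travel": [0, 0, -0.06], "rotation": [0, 0, 0]},
  {"hand": 0.2, "travel": [0, 0, -0.11], "rotation": [0, 0, 0]},
  {"hand": 0.2, "travel": [0, 0, -0.16], "rotation": [0, 0, 0]},
  {"hand": 0.2, "travel": [0, 0, -0.22], "rotation": [0, 0, 0]},
  {"hand": 0.2, "travel": [0, 0, -0.28], "rotation": [0, 0, 0]},
  {"hand": 0.2, "travel": [0, 0, -0.3], "rotation": [0, 0, 0]},
  {"hand": 0.2, "travel": [0, 0, -0.3], "rotation": [0, 0, 0]},
])

```text
time_s: 28.45
eef_pos: [0.4982, 0.2318, 0.3268]
tool_rot: [3.128, -0.002, 1.914]
wrist_force: [0.5, 0.5, -2.0]
grip_width: 0.33
```

```bash
python3 -c "
from h import *
plan([.5395,.0330,.32],110)
"
```

```text
t 28.45 travel [-0.3351, -0.0469, 0.01] rot [0.026, -0.003, -0.011] | pos [0.4982 0.2318 0.3268] rpy [ 1.792e+02 -1.000e-01  1.097e+02] F [ 0.5  0.5 -2. ] g 0.33
```

step_arm([
  {"hand": 0.2, "travel": [-0.04, -0.006, 0], "rotation": [0.026, 0, 0]},
  {"hand": 0.2, "travel": [-0.1, -0.014, 0], "rotation": [0.026, 0, 0]},
  {"hand": 0.2, "travel": [-0.16, -0.023, 0], "rotation": [0.026, 0, 0]},
  {"hand": 0.2, "travel": [-0.22, -0.032, 0], "rotation": [0.026, 0, 0]},
  {"hand": 0.2, "travel": [-0.28, -0.04, 0], "rotation": [0.026, 0, 0]},
  {"hand": 0.2, "travel": [-0.32, -0.046, 0], "rotation": [0.026, 0, 0]},
  {"hand": 0.2, "travel": [-0.335, -0.047, 0], "rotation": [0.026, 0, 0]},
  {"hand": 0.2, "travel": [-0.335, -0.047, 0], "rotation": [0.026, 0, 0]},
])

```text
time_s: 29.12
eef_pos: [0.539, 0.0303, 0.3254]
tool_rot: [-3.14, -0.001, 1.91]
wrist_force: [-0.4, 0.6, -0.8]
grip_width: 0.335
```

```bash
python3 -c "
from h import *
plan([.5395,.0330,.297],110)
"
```

```text
t 29.12 travel [0.0039, 0.0024, 0.0473] rot [-0.003, -0.002, -0.02] | pos [0.539  0.0303 0.3254] rpy [-1.799e+02 -1.000e-01  1.094e+02] F [-0.4  0.6 -0.8] g 0.335
```

step_arm([
  {"hand": 0.2, "travel": [0.004, 0.0024, 0.02], "rotation": [0, 0, -0.02]},
  {"hand": 0.2, "travel": [0.003, 0.0024, 0.045], "rotation": [0, 0, -0.02]},
  {"hand": 0.2, "travel": [0.003, 0.0024, 0.047], "rotation": [0, 0, -0.02]},
  {"hand": 0.2, "travel": [0.003, 0.0024, 0.047], "rotation": [0, 0, -0.02]},
])

```text
time_s: 29.45
eef_pos: [0.5387, 0.0343, 0.2961]
tool_rot: [-3.138, -0.002, 1.922]
wrist_force: [0.2, 0.4, -1.8]
grip_width: 0.333
```

```bash
python3 -c "
from h import *
p=shot('scene')
s=ctrl.read_state()['eef_pos']
plan([.5395,.0330,.27],110)
crop(p,220,110,80,90,8,'c6.png')
print((proj(p,s+[0,0,-.134])-[220,110])*8+3.5,(proj(p,[.5388,.0335,.1485])-[220,110])*8+3.5)
"
```

```text
t 29.5 travel [-0.0017, -0.0002, 0.045] rot [-0.005, -0.003, 0.004] | pos [0.5393 0.034  0.297 ] rpy [-1.799e+02 -1.000e-01  1.101e+02] F [ 0.2 -0.2 -0.5] g 0.329
[286.05962128 537.39028851] [285.04944169 568.15682908]
```

View pics/c6.png

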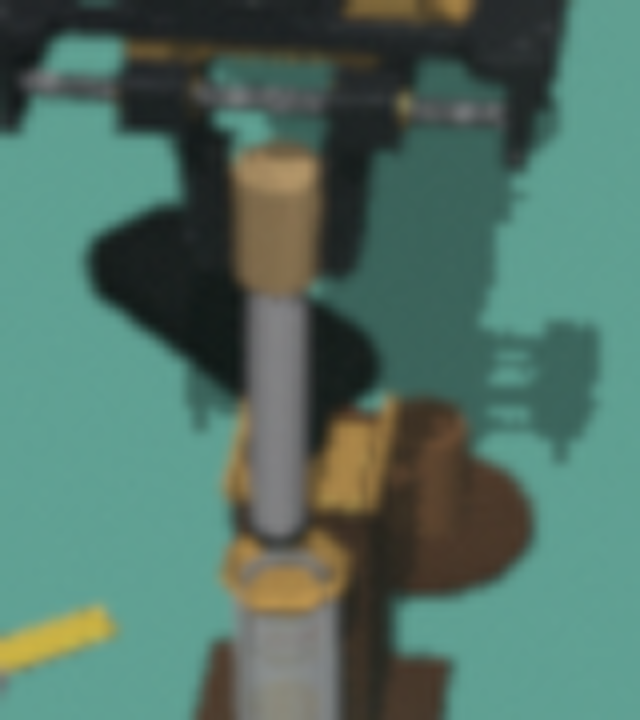

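step_arm([
  {"hand": 0.2, "travel": [-0.003, 0.0035, 0.01], "rotation": [-0.005, 0, 0]},
  {"hand": 0.2, "travel": [-0.003, 0.0035, 0.02], "rotation": [-0.005, 0, 0]},
  {"hand": 0.2, "travel": [-0.003, 0.0035, 0.03], "rotation": [-0.005, 0, 0]},
  {"hand": 0.2, "travel": [-0.003, 0.0035, 0.038], "rotation": [-0.005, 0, 0]},
])

```text
time_s: 29.83
eef_pos: [0.5416, 0.0331, 0.2735]
tool_rot: [-3.141, -0.002, 1.922]
wrist_force: [0.6, 1.4, -2.2]
grip_width: 0.329
```

step_arm([
  {"hand": 0.2, "travel": [0, 0, 0.006], "rotation": [0, 0, 0]},
  {"hand": 0.2, "travel": [0, 0, 0.012], "rotation": [0, 0, 0]},
  {"hand": 0.2, "travel": [0, 0, 0.018], "rotation": [0, 0, 0]},
  {"hand": 0.2, "travel": [0, 0, 0.025], "rotation": [0, 0, 0]},
])

```text
time_s: 30.17
eef_pos: [0.5422, 0.0331, 0.2588]
tool_rot: [3.14, -0.002, 1.922]
wrist_force: [-0.2, -0.2, 1.1]
grip_width: 0.326
```

```bash
python3 -c "
from h import *
plan([.5415,.0325,.235],110)
"
```

```text
t 30.17 travel [-0.0006, -0.0015, 0.0396] rot [0.002, -0.003, 0.004] | pos [0.5422 0.0331 0.2588] rpy [ 1.799e+02 -1.000e-01  1.101e+02] F [-0.2 -0.2  1.1] g 0.326
```

step_arm([
  {"hand": 0.2, "travel": [0, -0.001, 0.01], "rotation": [0, 0, 0]},
  {"hand": 0.2, "travel": [0, -0.001, 0.02], "rotation": [0, 0, 0]},
  {"hand": 0.2, "travel": [0, -0.001, 0.03], "rotation": [0, 0, 0]},
  {"hand": 0.2, "travel": [0, -0.001, 0.04], "rotation": [0, 0, 0]},
  {"hand": 0.2, "travel": [0, -0.001, 0.043], "rotation": [0, 0, 0]},
  {"hand": 0.2, "travel": [0, -0.001, 0.043], "rotation": [0, 0, 0]},
])

```text
time_s: 30.67
eef_pos: [0.5412, 0.0328, 0.2321]
tool_rot: [-3.141, -0.002, 1.922]
wrist_force: [0.0, -0.5, 0.2]
grip_width: 0.334
```

```bash
python3 -c "
from h import *
p=shot('scene')
plan([.5415,.0325,.327],110)
crop(p,220,130,80,90,8,'c7.png')
"
```

```text
t 30.72 travel [-0.0005, 0.0005, -0.1581] rot [-0.001, -0.004, 0.003] | pos [0.541  0.0329 0.2321] rpy [-1.800e+02 -1.000e-01  1.101e+02] F [ 1.  -0.9 -1.5] g 0.336
```

View pics/c7.png

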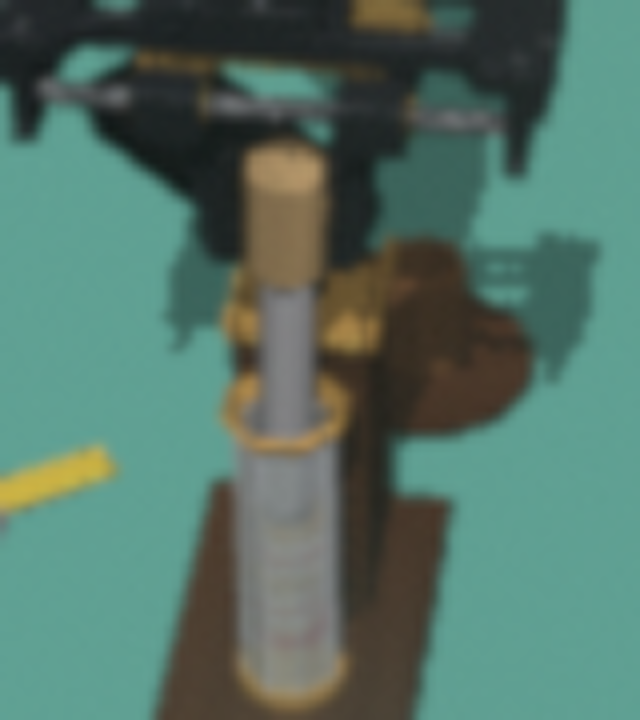

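step_arm([
  {"hand": 0.2, "travel": [0, 0, -0.03], "rotation": [0, 0, 0]},
  {"hand": 0.2, "travel": [0, 0, -0.08], "rotation": [0, 0, 0]},
  {"hand": 0.2, "travel": [0, 0, -0.13], "rotation": [0, 0, 0]},
  {"hand": 0.2, "travel": [0, 0, -0.156], "rotation": [0, 0, 0]},
  {"hand": 0.2, "travel": [0, 0, -0.156], "rotation": [0, 0, 0]},
  {"hand": 0.2, "travel": [0, 0, -0.156], "rotation": [0, 0, 0]},
])

```text
time_s: 31.22
eef_pos: [0.5408, 0.0329, 0.3252]
tool_rot: [-3.141, -0.002, 1.922]
wrist_force: [-0.5, 0.2, -2.0]
grip_width: 0.329
```

```bash
python3 -c "
from h import *
plan([.4975,.2305,.32],110)
"
```

```text
t 31.22 travel [0.334, 0.0455, 0.0095] rot [-0.001, -0.004, 0.004] | pos [0.5408 0.0329 0.3252] rpy [-1.800e+02 -1.000e-01  1.101e+02] F [-0.5  0.2 -2. ] g 0.329
```

step_arm([
  {"hand": 0.2, "travel": [0.05, 0.007, 0], "rotation": [0, 0, 0]},
  {"hand": 0.2, "travel": [0.11, 0.015, 0], "rotation": [0, 0, 0]},
  {"hand": 0.2, "travel": [0.17, 0.024, 0], "rotation": [0, 0, 0]},
  {"hand": 0.2, "travel": [0.23, 0.032, 0.01], "rotation": [0, 0, 0]},
  {"hand": 0.2, "travel": [0.28, 0.039, 0.05], "rotation": [0, 0, 0]},
  {"hand": 0.2, "travel": [0.32, 0.045, 0.11], "rotation": [0, 0, 0]},
  {"hand": 0.2, "travel": [0.334, 0.046, 0.17], "rotation": [0, 0, 0]},
  {"hand": 0.2, "travel": [0.334, 0.046, 0.18], "rotation": [0, 0, 0]},
])

```text
time_s: 31.88
eef_pos: [0.4915, 0.2321, 0.2102]
tool_rot: [-3.128, -0.001, 1.927]
wrist_force: [-1.4, -0.1, -2.1]
grip_width: 0.324
```

```bash
python3 -c "
from h import *
plan([.4975,.2305,.207],110)
"
```

```text
t 31.88 travel [-0.006, 0.0084, 0.0052] rot [-0.026, -0.002, 0.014] | pos [0.4915 0.2321 0.2102] rpy [-1.792e+02 -1.000e-01  1.104e+02] F [-1.4 -0.1 -2.1] g 0.324
```

step_arm([
  {"hand": 0.2, "travel": [-0.006, 0.0084, 0.004], "rotation": [-0.026, 0, 0.014]},
  {"hand": 0.2, "travel": [-0.006, 0.0084, 0.004], "rotation": [-0.026, 0, 0.014]},
  {"hand": 0.2, "travel": [-0.006, 0.0084, 0.004], "rotation": [-0.026, 0, 0.014]},
  {"hand": 0.2, "travel": [-0.006, 0.0084, 0.004], "rotation": [-0.026, 0, 0.014]},
])

```text
time_s: 32.22
eef_pos: [0.4989, 0.2295, 0.2093]
tool_rot: [3.139, -0.001, 1.918]
wrist_force: [-0.2, -0.1, -0.3]
grip_width: 0.33
```

```bash
python3 -c "
from h import *
p=shot('scene')
crop(p,250,110,50,60,12,'c8.png')
plan([.4957,.2312,.18],110)
s=ctrl.read_state()['eef_pos']; print((proj(p,s+[0,0,-.134])-[250,110])*12+5.5)
print((proj(p,[.4952,.232,.058])-[250,110])*12+5.5)
"
```

```text
t 32.27 travel [0.0039, -0.0043, 0.0489] rot [0.006, -0.003, -0.003] | pos [0.4989 0.2298 0.2094] rpy [ 1.798e+02 -1.000e-01  1.099e+02] F [ 0.6  1.1 -2.2] g 0.328
[285.77705772 597.5656799 ]
[277.19872197 638.41358339]
```

View pics/c8.png

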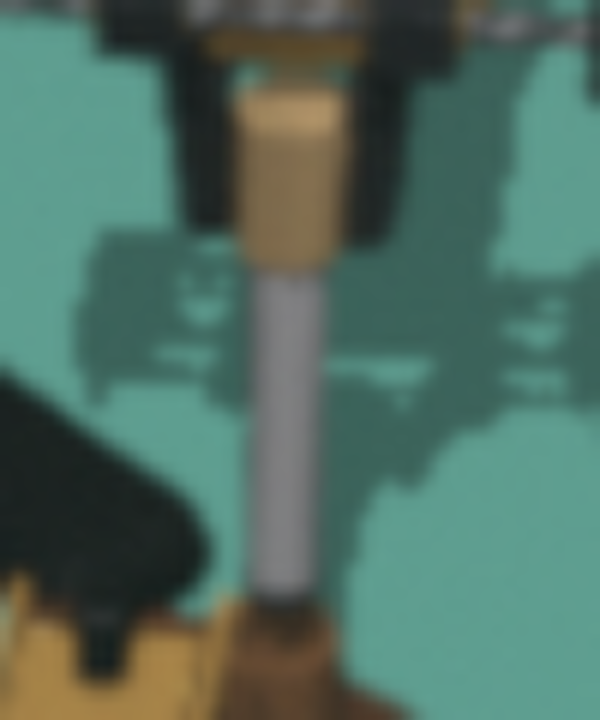

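step_arm([
  {"hand": 0.2, "travel": [0.0032, -0.003, 0.012], "rotation": [0.005, 0, 0]},
  {"hand": 0.2, "travel": [0.0032, -0.003, 0.024], "rotation": [0.005, 0, 0]},
  {"hand": 0.2, "travel": [0.0032, -0.003, 0.036], "rotation": [0.005, 0, 0]},
  {"hand": 0.2, "travel": [0.0032, -0.003, 0.046], "rotation": [0.005, 0, 0]},
  {"hand": 0.2, "travel": [0.0032, -0.003, 0.046], "rotation": [0.005, 0, 0]},
])

```text
time_s: 32.68
eef_pos: [0.4956, 0.2308, 0.1802]
tool_rot: [-3.139, -0.001, 1.918]
wrist_force: [0.0, -0.2, -1.6]
grip_width: 0.33
```

```bash
python3 -c "
from h import *
plan([.4963,.2310,.142],110)
"
```

```text
t 32.68 travel [-0.0001, 0.0014, 0.0636] rot [-0.004, -0.002, -0.003] | pos [0.4956 0.2308 0.1802] rpy [-1.799e+02 -1.000e-01  1.099e+02] F [ 0.  -0.2 -1.6] g 0.33
```

step_arm([
  {"hand": 0.2, "travel": [0, 0.001, 0.02], "rotation": [0, 0, 0]},
  {"hand": 0.2, "travel": [0, 0.001, 0.04], "rotation": [0, 0, 0]},
  {"hand": 0.2, "travel": [0, 0.001, 0.055], "rotation": [0, 0, 0]},
  {"hand": 0.2, "travel": [0, 0.001, 0.063], "rotation": [0, 0, 0]},
  {"hand": 0.2, "travel": [0, 0.001, 0.064], "rotation": [0, 0, 0]},
])

```text
time_s: 33.1
eef_pos: [0.4963, 0.2309, 0.1416]
tool_rot: [-3.139, -0.001, 1.918]
wrist_force: [-2.1, -0.9, 9.9]
grip_width: 0.332
```

step_arm([
  {"hand": 0.36, "travel": [0, 0, 0], "rotation": [0, 0, 0]},
  {"hand": 0.5, "travel": [0, 0, 0], "rotation": [0, 0, 0]},
  {"hand": 0.6, "travel": [0, 0, 0], "rotation": [0, 0, 0]},
  {"hand": 0.6, "travel": [0, 0, -0.03], "rotation": [0, 0, 0]},
  {"hand": 0.6, "travel": [0, 0, -0.09], "rotation": [0, 0, 0]},
  {"hand": 0.6, "travel": [0, 0, -0.15], "rotation": [0, 0, 0]},
  {"hand": 0.6, "travel": [0, 0, -0.17], "rotation": [0, 0, 0]},
  {"hand": 0.6, "travel": [0, 0, -0.17], "rotation": [0, 0, 0]},
])

```text
time_s: 33.77
eef_pos: [0.4986, 0.2317, 0.2468]
tool_rot: [3.138, -0.003, 1.918]
wrist_force: [0.2, 0.5, -0.6]
grip_width: 0.598
```

```bash
python3 -c "
from h import *
p=shot('scene','s6.png')
t=shot('top')
crop(p,120,240,80,80,7,'d0.png')
plan([.44,-.294,.24],110)
"
```

```text
t 33.87 travel [-0.7907, -0.3863, 0.0053] rot [-0.006, -0.003, -0.003] | pos [0.4963 0.231  0.2432] rpy [-1.798e+02 -1.000e-01  1.099e+02] F [ 0.6 -0.6 -0.1] g 0.599
```

View pics/s6.png

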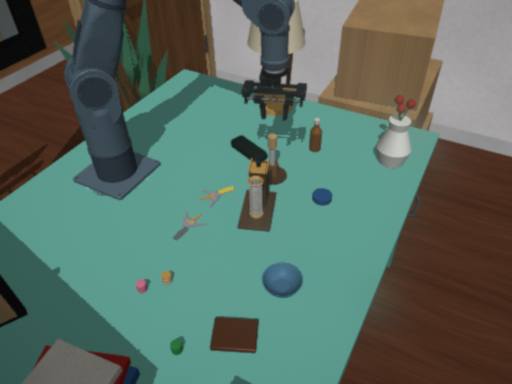

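View pics/d0.png

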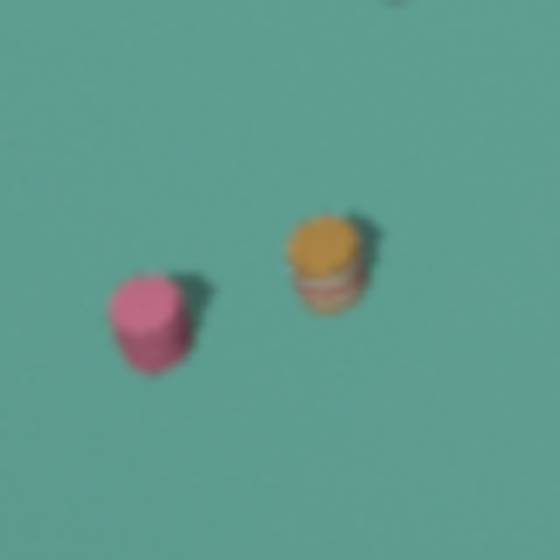

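step_arm([
  {"hand": 0.5, "travel": [-0.06, -0.03, 0], "rotation": [0, 0, 0]},
  {"hand": 0.5, "travel": [-0.12, -0.06, 0], "rotation": [0, 0, 0]},
  {"hand": 0.5, "travel": [-0.18, -0.09, 0], "rotation": [0, 0, 0]},
  {"hand": 0.5, "travel": [-0.24, -0.12, 0], "rotation": [0, 0, 0]},
  {"hand": 0.5, "travel": [-0.3, -0.15, 0], "rotation": [0, 0, 0]},
  {"hand": 0.5, "travel": [-0.36, -0.18, 0], "rotation": [0, 0, 0]},
  {"hand": 0.5, "travel": [-0.42, -0.21, 0], "rotation": [0, 0, 0]},
  {"hand": 0.5, "travel": [-0.48, -0.24, 0], "rotation": [0, 0, 0]},
])

```text
time_s: 34.53
eef_pos: [0.4574, -0.0903, 0.2417]
tool_rot: [-3.136, -0.002, 1.919]
wrist_force: [1.3, -1.2, 0.6]
grip_width: 0.501
```

```bash
python3 -c "
from h import *
plan([.441,-.2938,.12],110)
"
```

```text
t 34.53 travel [-0.31, -0.1403, 0.2029] rot [-0.01, -0.005, -0.002] | pos [ 0.4574 -0.0903  0.2417] rpy [-1.797e+02 -1.000e-01  1.099e+02] F [ 1.3 -1.2  0.6] g 0.501
```

step_arm([
  {"hand": 0.5, "travel": [-0.06, -0.027, 0.03], "rotation": [-0.01, -0.005, 0]},
  {"hand": 0.5, "travel": [-0.12, -0.054, 0.07], "rotation": [-0.01, -0.005, 0]},
  {"hand": 0.5, "travel": [-0.18, -0.081, 0.11], "rotation": [-0.01, -0.005, 0]},
  {"hand": 0.5, "travel": [-0.24, -0.108, 0.15], "rotation": [-0.01, -0.005, 0]},
  {"hand": 0.5, "travel": [-0.29, -0.13, 0.19], "rotation": [-0.01, -0.005, 0]},
  {"hand": 0.5, "travel": [-0.31, -0.14, 0.203], "rotation": [-0.01, -0.005, 0]},
  {"hand": 0.5, "travel": [-0.31, -0.14, 0.203], "rotation": [-0.01, -0.005, 0]},
  {"hand": 0.5, "travel": [-0.31, -0.14, 0.203], "rotation": [-0.01, -0.005, 0]},
])

```text
time_s: 35.2
eef_pos: [0.4386, -0.2945, 0.1175]
tool_rot: [-3.137, -0.002, 1.915]
wrist_force: [0.4, 0.7, -0.1]
grip_width: 0.497
```

```bash
python3 -c "
from h import *
p=shot('scene')
crop(p,125,220,75,75,9,'d1.png')
q=ctrl.read_state()['q']; print(q.round(2))
plan([.441,-.2938,.0235],110)
"
```

```text
[ 0.07  0.59  0.56  1.98 -0.47  0.71  1.27]
t 35.25 travel [-0.002, 0.0018, 0.1581] rot [-0.005, -0.004, -0.004] | pos [ 0.4399 -0.2931  0.1184] rpy [-1.798e+02 -1.000e-01  1.099e+02] F [-0.4  0.1 -0.2] g 0.497
```

View pics/d1.png

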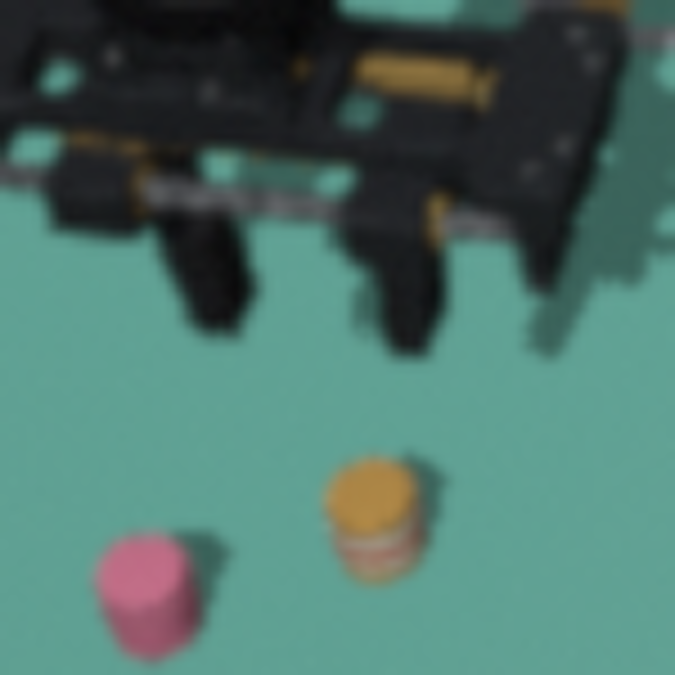

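step_arm([
  {"hand": 0.5, "travel": [-0.002, 0.002, 0.03], "rotation": [-0.005, -0.004, 0]},
  {"hand": 0.5, "travel": [-0.002, 0.002, 0.07], "rotation": [-0.005, -0.004, 0]},
  {"hand": 0.5, "travel": [-0.002, 0.002, 0.11], "rotation": [-0.005, -0.004, 0]},
  {"hand": 0.5, "travel": [-0.002, 0.002, 0.145], "rotation": [-0.005, -0.004, 0]},
  {"hand": 0.5, "travel": [-0.002, 0.002, 0.158], "rotation": [-0.005, -0.004, 0]},
  {"hand": 0.5, "travel": [-0.002, 0.002, 0.158], "rotation": [-0.005, -0.004, 0]},
  {"hand": 0.5, "travel": [-0.002, 0.002, 0.158], "rotation": [-0.005, -0.004, 0]},
])

```text
time_s: 35.83
eef_pos: [0.4416, -0.293, 0.0242]
tool_rot: [3.141, -0.0, 1.919]
wrist_force: [-0.5, -0.0, 0.7]
grip_width: 0.503
```

```bash
python3 -c "
from h import *
p=shot('scene')
crop(p,130,240,60,60,11,'d2.png')
plan([.441,-.2938,.024],110)
"
```

```text
t 35.88 travel [0.0001, -0.0016, 0.0011] rot [0.002, 0.001, -0.002] | pos [ 0.4419 -0.2935  0.0247] rpy [179.9   0.  109.9] F [ 0.2 -0.7 -0. ] g 0.496
```

View pics/d2.png

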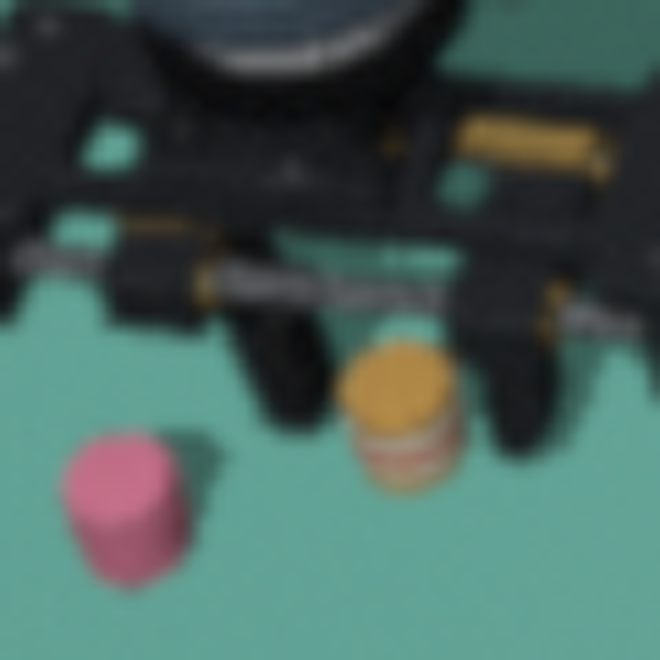

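step_arm([
  {"hand": 0.4, "travel": [0, -0.001, 0.001], "rotation": [0, 0, 0]},
  {"hand": 0.33, "travel": [0, -0.001, 0.001], "rotation": [0, 0, 0]},
  {"hand": 0.2, "travel": [0, -0.001, 0.001], "rotation": [0, 0, 0]},
  {"hand": 0.2, "travel": [0, -0.001, 0.001], "rotation": [0, 0, 0]},
  {"hand": 0.2, "travel": [0, -0.001, 0.001], "rotation": [0, 0, 0]},
])

```text
time_s: 36.3
eef_pos: [0.4418, -0.294, 0.0249]
tool_rot: [3.14, 0.001, 1.919]
wrist_force: [-0.6, 1.0, 7.2]
grip_width: 0.299
```

step_arm([
  {"hand": 0.2, "travel": [0, 0, -0.03], "rotation": [0, 0, 0]},
  {"hand": 0.2, "travel": [0, 0, -0.09], "rotation": [0, 0, 0]},
  {"hand": 0.2, "travel": [0, 0, -0.15], "rotation": [0, 0, 0]},
  {"hand": 0.2, "travel": [0, 0, -0.21], "rotation": [0, 0, 0]},
  {"hand": 0.2, "travel": [0, 0, -0.28], "rotation": [0, 0, 0]},
  {"hand": 0.2, "travel": [0, 0, -0.3], "rotation": [0, 0, 0]},
  {"hand": 0.2, "travel": [0, 0, -0.3], "rotation": [0, 0, 0]},
])

```text
time_s: 36.88
eef_pos: [0.4432, -0.2951, 0.2085]
tool_rot: [3.134, 0.006, 1.919]
wrist_force: [-0.1, -0.4, -1.9]
grip_width: 0.295
```

```bash
python3 -c "
from h import *
plan([.5388,.0335,.21],110)
"
```

```text
t 36.88 travel [0.4606, 0.3364, -0.0029] rot [0.014, 0.011, -0.002] | pos [ 0.4432 -0.2951  0.2085] rpy [179.6   0.3 109.9] F [-0.1 -0.4 -1.9] g 0.295
```

step_arm([
  {"hand": 0.2, "travel": [0.05, 0.037, 0], "rotation": [0, 0, 0]},
  {"hand": 0.2, "travel": [0.1, 0.073, 0], "rotation": [0, 0, 0]},
  {"hand": 0.2, "travel": [0.15, 0.11, 0], "rotation": [0, 0, 0]},
  {"hand": 0.2, "travel": [0.2, 0.146, 0], "rotation": [0, 0, 0]},
  {"hand": 0.2, "travel": [0.25, 0.183, 0], "rotation": [0.014, 0.011, 0]},
  {"hand": 0.2, "travel": [0.3, 0.219, 0], "rotation": [0.014, 0.011, 0]},
  {"hand": 0.2, "travel": [0.35, 0.256, 0], "rotation": [0.014, 0.011, 0]},
  {"hand": 0.2, "travel": [0.4, 0.292, 0], "rotation": [0.014, 0.011, 0]},
])

```text
time_s: 37.55
eef_pos: [0.5254, -0.0077, 0.2068]
tool_rot: [-3.139, -0.001, 1.919]
wrist_force: [0.6, -1.0, -0.3]
grip_width: 0.299
```

```bash
python3 -c "
from h import *
plan([.5388,.0335,.21],110)
"
```

```text
t 37.55 travel [0.0569, 0.0444, -0.0055] rot [-0.004, -0.001, -0.002] | pos [ 0.5254 -0.0077  0.2068] rpy [-179.9   -0.   109.9] F [ 0.6 -1.  -0.3] g 0.299
```

step_arm([
  {"hand": 0.2, "travel": [0.03, 0.025, -0.005], "rotation": [0, 0, 0]},
  {"hand": 0.2, "travel": [0.05, 0.04, -0.005], "rotation": [0, 0, 0]},
  {"hand": 0.2, "travel": [0.057, 0.0445, -0.005], "rotation": [0, 0, 0]},
  {"hand": 0.2, "travel": [0.057, 0.0445, -0.005], "rotation": [0, 0, 0]},
  {"hand": 0.2, "travel": [0.057, 0.0445, -0.005], "rotation": [0, 0, 0]},
])

```text
time_s: 37.97
eef_pos: [0.538, 0.0323, 0.2089]
tool_rot: [-3.138, -0.0, 1.918]
wrist_force: [-0.7, -0.1, -0.7]
grip_width: 0.296
```

```bash
python3 -c "
from h import *
s=ctrl.read_state()['eef_pos']
p=shot('scene')
crop(p,220,140,80,80,8,'d3.png')
print((proj(p,s+[0,0,.003])-[220,140])*8+3.5,(proj(p,[.5388,.0335,.1485])-[220,140])*8+3.5)
plan([.5388,.0335,.172],110)
"
```

```text
[277.51458236 192.83401402] [285.04944169 328.15682908]
t 38.02 travel [0.0023, 0.0023, 0.0619] rot [-0.007, -0.0, -0.006] | pos [0.5381 0.0318 0.2091] rpy [-179.8   -0.   109.8] F [-0.3 -0.3 -1.1] g 0.297
```

View pics/d3.png

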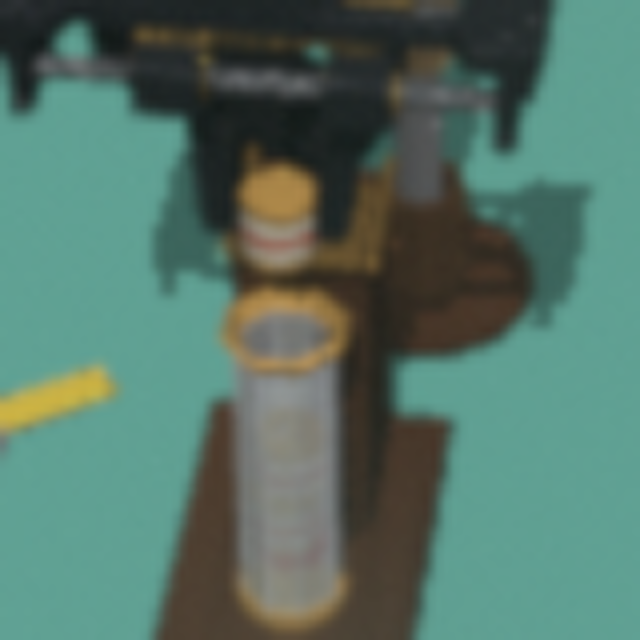

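Matches prediction; descend and release as before.

step_arm([
  {"hand": 0.2, "travel": [0.0023, 0.0023, 0.02], "rotation": [-0.007, 0, 0]},
  {"hand": 0.2, "travel": [0.0023, 0.0023, 0.04], "rotation": [-0.007, 0, 0]},
  {"hand": 0.2, "travel": [0.0023, 0.0023, 0.058], "rotation": [-0.007, 0, 0]},
  {"hand": 0.2, "travel": [0.0023, 0.0023, 0.058], "rotation": [-0.007, 0, 0]},
  {"hand": 0.2, "travel": [0.0023, 0.0023, 0.058], "rotation": [-0.007, 0, 0]},
])

```text
time_s: 38.43
eef_pos: [0.5381, 0.0328, 0.1736]
tool_rot: [-3.14, -0.0, 1.916]
wrist_force: [0.7, -0.8, -0.7]
grip_width: 0.293
```

```bash
python3 -c "
from h import *
plan([.5388,.0335,.162],110)
"
```

```text
t 38.43 travel [0.0007, 0.0015, 0.0193] rot [-0.004, -0.0, -0.008] | pos [0.5381 0.0328 0.1736] rpy [-179.9   -0.   109.8] F [ 0.7 -0.8 -0.7] g 0.293
```

step_arm([
  {"hand": 0.2, "travel": [0.001, 0.002, 0.01], "rotation": [0, 0, 0]},
  {"hand": 0.2, "travel": [0.001, 0.002, 0.0193], "rotation": [0, 0, 0]},
  {"hand": 0.2, "travel": [0.001, 0.002, 0.0193], "rotation": [0, 0, 0]},
  {"hand": 0.4, "travel": [0.001, 0.002, 0.0193], "rotation": [0, 0, 0]},
  {"hand": 0.5, "travel": [0.001, 0.002, 0.0193], "rotation": [0, 0, 0]},
  {"hand": 0.5, "travel": [0.001, 0.002, 0.0193], "rotation": [0, 0, 0]},
])

```text
time_s: 38.93
eef_pos: [0.5393, 0.0338, 0.1624]
tool_rot: [-3.14, -0.0, 1.916]
wrist_force: [-0.8, -0.8, 0.2]
grip_width: 0.492
```

step_arm([
  {"hand": 0.5, "travel": [0, 0, -0.04], "rotation": [0, 0, 0]},
  {"hand": 0.55, "travel": [0, 0, -0.1], "rotation": [0, 0, 0]},
  {"hand": 0.6, "travel": [0, 0, -0.13], "rotation": [0, 0, 0]},
  {"hand": 0.6, "travel": [0, 0, -0.13], "rotation": [0, 0, 0]},
])

```text
time_s: 39.27
eef_pos: [0.5421, 0.0336, 0.2446]
tool_rot: [3.135, 0.001, 1.915]
wrist_force: [0.6, -0.1, 0.0]
grip_width: 0.598
```

```bash
python3 -c "
from h import *
p=shot('scene')
crop(p,220,110,100,110,7,'d4.png')
plan([.4955,.2312,.24],110)
"
```

```text
t 39.32 travel [0.3351, 0.04, 0.0041] rot [0.006, 0.001, -0.008] | pos [0.5409 0.0339 0.2424] rpy [179.8   0.  109.8] F [-0.1  0.  -1. ] g 0.596
```

View pics/d4.png

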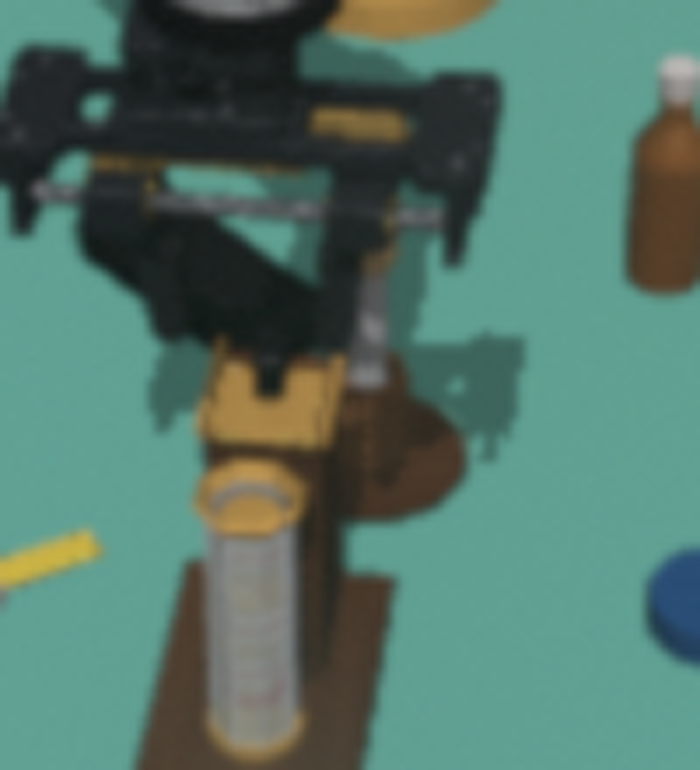

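Third roll sits on the catches. Fetch the rod again.

step_arm([
  {"hand": 0.6, "travel": [0.06, 0.01, 0], "rotation": [0, 0, 0]},
  {"hand": 0.6, "travel": [0.12, 0.018, 0], "rotation": [0, 0, 0]},
  {"hand": 0.6, "travel": [0.18, 0.025, 0], "rotation": [0, 0, 0]},
  {"hand": 0.6, "travel": [0.24, 0.032, 0], "rotation": [0, 0, 0]},
  {"hand": 0.6, "travel": [0.3, 0.038, 0], "rotation": [0, 0, 0]},
  {"hand": 0.6, "travel": [0.335, 0.04, 0], "rotation": [0, 0, 0]},
  {"hand": 0.6, "travel": [0.335, 0.04, 0], "rotation": [0, 0, 0]},
  {"hand": 0.6, "travel": [0.335, 0.04, 0], "rotation": [0, 0, 0]},
])

```text
time_s: 39.98
eef_pos: [0.4944, 0.2321, 0.2413]
tool_rot: [3.14, 0.001, 1.919]
wrist_force: [-0.1, -0.5, -0.3]
grip_width: 0.599
```

```bash
python3 -c "
from h import *
p=shot('scene')
crop(p,240,90,70,80,9,'d5.png')
plan([.4957,.2312,.1395],110)
"
```

```text
t 40.03 travel [0.0011, 0.001, 0.1702] rot [0.004, 0.002, -0.008] | pos [0.4951 0.2304 0.2416] rpy [1.799e+02 1.000e-01 1.098e+02] F [0.  0.3 0.1] g 0.596
```

View pics/d5.png

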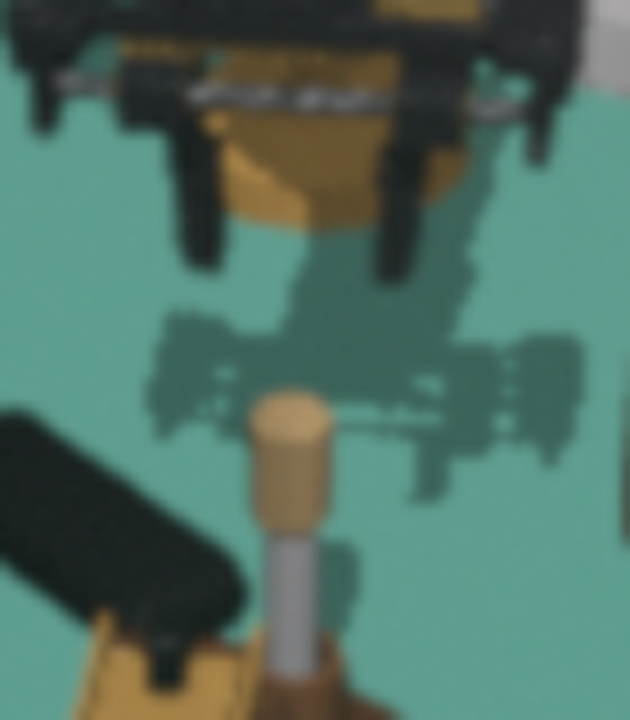

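step_arm([
  {"hand": 0.6, "travel": [0.0015, -0.0005, 0.06], "rotation": [0, 0, 0]},
  {"hand": 0.6, "travel": [0.0015, -0.0005, 0.11], "rotation": [0, 0, 0]},
  {"hand": 0.6, "travel": [0.0015, -0.0005, 0.15], "rotation": [0, 0, 0]},
  {"hand": 0.6, "travel": [0.0015, -0.0005, 0.17], "rotation": [0, 0, 0]},
  {"hand": 0.6, "travel": [0.0015, -0.0005, 0.17], "rotation": [0, 0, 0]},
  {"hand": 0.45, "travel": [0.0015, -0.0005, 0.17], "rotation": [0, 0, 0]},
  {"hand": 0.36, "travel": [0.0015, -0.0005, 0.17], "rotation": [0, 0, 0]},
  {"hand": 0.2, "travel": [0.0015, -0.0005, 0.17], "rotation": [0, 0, 0]},
])

```text
time_s: 40.7
eef_pos: [0.4959, 0.2312, 0.1411]
tool_rot: [3.137, 0.001, 1.915]
wrist_force: [-0.0, -0.4, 0.0]
grip_width: 0.396
```

step_arm([
  {"hand": 0.2, "travel": [0, 0, 0], "rotation": [0, 0, 0]},
  {"hand": 0.2, "travel": [0, 0, 0], "rotation": [0, 0, 0]},
])

```text
time_s: 40.87
eef_pos: [0.4966, 0.2315, 0.1422]
tool_rot: [3.135, 0.0, 1.915]
wrist_force: [0.4, -0.2, -2.3]
grip_width: 0.332
```

step_arm([
  {"hand": 0.2, "travel": [0, 0, -0.02], "rotation": [0, 0, 0]},
  {"hand": 0.2, "travel": [0, 0, -0.06], "rotation": [0, 0, 0]},
  {"hand": 0.2, "travel": [0, 0, -0.11], "rotation": [0, 0, 0]},
  {"hand": 0.2, "travel": [0, 0, -0.16], "rotation": [0, 0, 0]},
  {"hand": 0.2, "travel": [0, 0, -0.22], "rotation": [0, 0, 0]},
  {"hand": 0.2, "travel": [0, 0, -0.28], "rotation": [0, 0, 0]},
  {"hand": 0.2, "travel": [0, 0, -0.3], "rotation": [0, 0, 0]},
  {"hand": 0.2, "travel": [0, 0, -0.3], "rotation": [0, 0, 0]},
])

```text
time_s: 41.53
eef_pos: [0.4973, 0.2316, 0.3266]
tool_rot: [3.128, -0.002, 1.915]
wrist_force: [0.7, -0.4, -1.1]
grip_width: 0.332
```

```bash
python3 -c "
from h import *
plan([.5395,.0330,.32],110)
"
```

```text
t 41.53 travel [-0.3353, -0.0456, 0.0098] rot [0.026, -0.004, -0.009] | pos [0.4973 0.2316 0.3266] rpy [ 1.792e+02 -1.000e-01  1.097e+02] F [ 0.7 -0.4 -1.1] g 0.332
```

step_arm([
  {"hand": 0.2, "travel": [-0.04, -0.006, 0], "rotation": [0.026, 0, 0]},
  {"hand": 0.2, "travel": [-0.1, -0.014, 0], "rotation": [0.026, 0, 0]},
  {"hand": 0.2, "travel": [-0.16, -0.023, 0], "rotation": [0.026, 0, 0]},
  {"hand": 0.2, "travel": [-0.22, -0.031, 0], "rotation": [0.026, 0, 0]},
  {"hand": 0.2, "travel": [-0.28, -0.039, 0], "rotation": [0.026, 0, 0]},
  {"hand": 0.2, "travel": [-0.32, -0.044, 0], "rotation": [0.026, 0, 0]},
  {"hand": 0.2, "travel": [-0.335, -0.045, 0], "rotation": [0.026, 0, 0]},
  {"hand": 0.2, "travel": [-0.335, -0.045, 0], "rotation": [0.026, 0, 0]},
])

```text
time_s: 42.2
eef_pos: [0.5393, 0.0306, 0.3253]
tool_rot: [-3.14, -0.001, 1.91]
wrist_force: [0.5, 0.4, -1.3]
grip_width: 0.334
```

```bash
python3 -c "
from h import *
plan([.5410,.0330,.297],110)
"
```

```text
t 42.2 travel [0.0028, 0.0042, 0.0471] rot [-0.003, -0.003, -0.018] | pos [0.5393 0.0306 0.3253] rpy [-1.799e+02 -1.000e-01  1.095e+02] F [ 0.5  0.4 -1.3] g 0.334
```

step_arm([
  {"hand": 0.2, "travel": [0.002, 0.004, 0.02], "rotation": [0, 0, -0.018]},
  {"hand": 0.2, "travel": [0.002, 0.004, 0.045], "rotation": [0, 0, -0.018]},
  {"hand": 0.2, "travel": [0.002, 0.004, 0.047], "rotation": [0, 0, -0.018]},
  {"hand": 0.2, "travel": [0.002, 0.004, 0.047], "rotation": [0, 0, -0.018]},
])

```text
time_s: 42.53
eef_pos: [0.54, 0.0345, 0.2954]
tool_rot: [-3.137, -0.002, 1.923]
wrist_force: [1.2, -0.5, -1.4]
grip_width: 0.334
```

```bash
python3 -c "
from h import *
p=shot('scene')
s=ctrl.read_state()['eef_pos']
plan([.5410,.0330,.27],110)
crop(p,220,110,80,90,8,'d6.png')
print((proj(p,s+[0,0,-.134])-[220,110])*8+3.5,(proj(p,[.5388,.0335,.1485])-[220,110])*8+3.5)
"
```

```text
t 42.58 travel [-0.002, 0.0001, 0.044] rot [-0.006, -0.003, 0.004] | pos [0.5406 0.0341 0.2964] rpy [-1.798e+02 -1.000e-01  1.101e+02] F [-0.5 -1.3 -1.9] g 0.328
[289.42503105 539.58120591] [285.04944169 568.15682908]
```

View pics/d6.png

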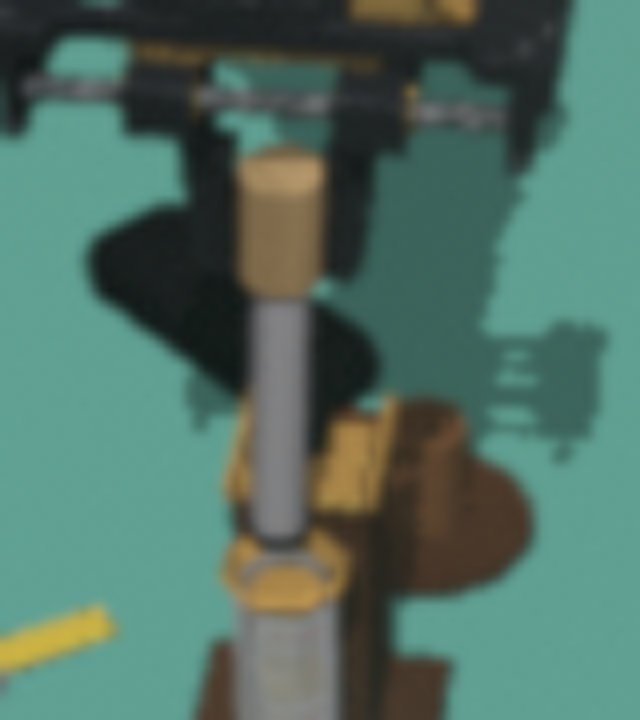

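step_arm([
  {"hand": 0.2, "travel": [-0.003, 0.003, 0.01], "rotation": [-0.006, 0, 0]},
  {"hand": 0.2, "travel": [-0.003, 0.003, 0.02], "rotation": [-0.006, 0, 0]},
  {"hand": 0.2, "travel": [-0.003, 0.003, 0.03], "rotation": [-0.006, 0, 0]},
  {"hand": 0.2, "travel": [-0.003, 0.003, 0.038], "rotation": [-0.006, 0, 0]},
])

```text
time_s: 42.92
eef_pos: [0.5426, 0.0331, 0.2728]
tool_rot: [-3.141, -0.002, 1.922]
wrist_force: [0.5, 0.4, -2.1]
grip_width: 0.329
```

step_arm([
  {"hand": 0.2, "travel": [0, 0, 0.006], "rotation": [0, 0, 0]},
  {"hand": 0.2, "travel": [0, 0, 0.012], "rotation": [0, 0, 0]},
  {"hand": 0.2, "travel": [0, 0, 0.018], "rotation": [0, 0, 0]},
  {"hand": 0.2, "travel": [0, 0, 0.025], "rotation": [0, 0, 0]},
])

```text
time_s: 43.25
eef_pos: [0.5435, 0.033, 0.2584]
tool_rot: [3.14, -0.002, 1.922]
wrist_force: [0.5, 0.9, 7.3]
grip_width: 0.331
```

```bash
python3 -c "
from h import *
plan([.5415,.0325,.235],110)
"
```

```text
t 43.25 travel [0.0002, -0.0036, 0.039] rot [0.004, -0.003, 0.004] | pos [0.5435 0.033  0.2584] rpy [ 1.799e+02 -1.000e-01  1.101e+02] F [0.5 0.9 7.3] g 0.331
```

step_arm([
  {"hand": 0.2, "travel": [0, -0.002, 0.008], "rotation": [0, 0, 0]},
  {"hand": 0.2, "travel": [0, -0.003, 0.016], "rotation": [0, 0, 0]},
  {"hand": 0.2, "travel": [0, -0.003, 0.024], "rotation": [0, 0, 0]},
  {"hand": 0.2, "travel": [0, -0.003, 0.03], "rotation": [0, 0, 0]},
  {"hand": 0.2, "travel": [0, -0.003, 0.034], "rotation": [0, 0, 0]},
])

```text
time_s: 43.67
eef_pos: [0.5431, 0.0325, 0.2385]
tool_rot: [3.137, -0.001, 1.922]
wrist_force: [0.2, -0.4, 6.2]
grip_width: 0.329
```

step_arm([
  {"hand": 0.2, "travel": [0, 0, 0.005], "rotation": [0, 0, 0]},
  {"hand": 0.2, "travel": [0, 0, 0.01], "rotation": [0, 0, 0]},
])

```text
time_s: 43.83
eef_pos: [0.5443, 0.0324, 0.2338]
tool_rot: [3.134, -0.001, 1.922]
wrist_force: [-4.9, -1.1, 36.0]
grip_width: 0.334
```

```bash
python3 -c "
from h import *
p=shot('scene')
plan([.5415,.0325,.235],110)
crop(p,220,130,80,90,8,'d7.png')
"
```

```text
t 43.88 travel [0.0023, -0.0047, -0.0015] rot [0.015, -0.001, 0.003] | pos [0.5446 0.0322 0.2341] rpy [179.6  -0.  110.1] F [-3.9 -0.4 16.9] g 0.329
```

View pics/d7.png

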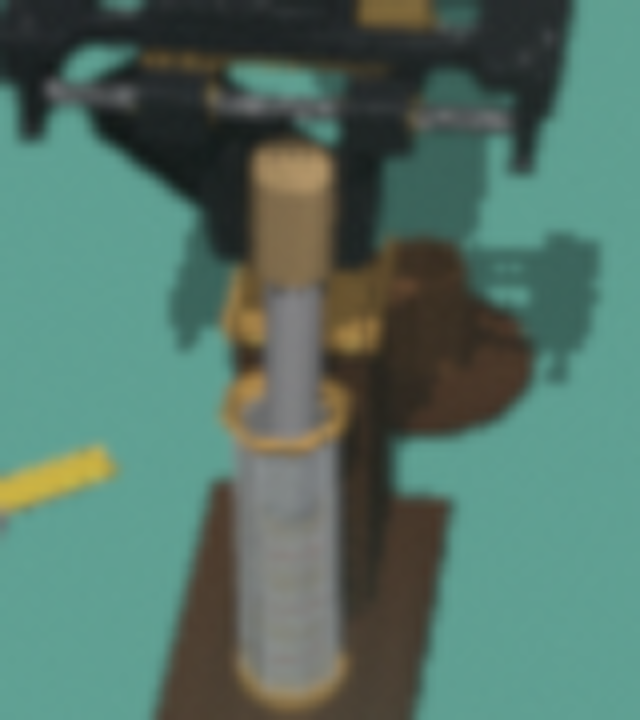

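step_arm([
  {"hand": 0.2, "travel": [0.001, -0.002, 0.003], "rotation": [0.01, 0, 0]},
  {"hand": 0.2, "travel": [0.001, -0.003, 0.006], "rotation": [0.01, 0, 0]},
  {"hand": 0.2, "travel": [0.001, -0.003, 0.006], "rotation": [0.01, 0, 0]},
  {"hand": 0.2, "travel": [0.001, -0.003, 0.006], "rotation": [0.01, 0, 0]},
])

```text
time_s: 44.22
eef_pos: [0.5451, 0.0317, 0.2339]
tool_rot: [3.134, -0.0, 1.921]
wrist_force: [-4.9, -0.2, 28.8]
grip_width: 0.334
```

```bash
python3 -c "
from h import *
plan([.5415,.0325,.327],110)
"
```

```text
t 44.22 travel [0.0034, -0.0039, -0.1552] rot [0.015, -0.001, 0.002] | pos [0.5451 0.0317 0.2339] rpy [179.6  -0.  110.1] F [-4.9 -0.2 28.8] g 0.334
```

step_arm([
  {"hand": 0.2, "travel": [0.001, -0.002, -0.02], "rotation": [0.01, 0, 0]},
  {"hand": 0.2, "travel": [0.003, -0.004, -0.06], "rotation": [0.015, 0, 0]},
  {"hand": 0.2, "travel": [0.003, -0.004, -0.11], "rotation": [0.015, 0, 0]},
  {"hand": 0.2, "travel": [0.003, -0.004, -0.15], "rotation": [0.015, 0, 0]},
  {"hand": 0.2, "travel": [0.003, -0.004, -0.156], "rotation": [0.015, 0, 0]},
  {"hand": 0.2, "travel": [0.003, -0.004, -0.156], "rotation": [0.015, 0, 0]},
])

```text
time_s: 44.72
eef_pos: [0.5421, 0.0323, 0.3281]
tool_rot: [3.139, -0.001, 1.921]
wrist_force: [0.0, -1.3, -2.3]
grip_width: 0.331
```

```bash
python3 -c "
from h import *
p=shot('scene')
plan([.4975,.2305,.32],110)
crop(p,220,110,80,100,7,'d8.png')
"
```

```text
t 44.77 travel [0.335, 0.0449, 0.0115] rot [-0.001, -0.002, 0.003] | pos [0.5412 0.0325 0.3267] rpy [-180.    -0.   110.1] F [-0.1  0.4 -2.6] g 0.331
```

View pics/d8.png

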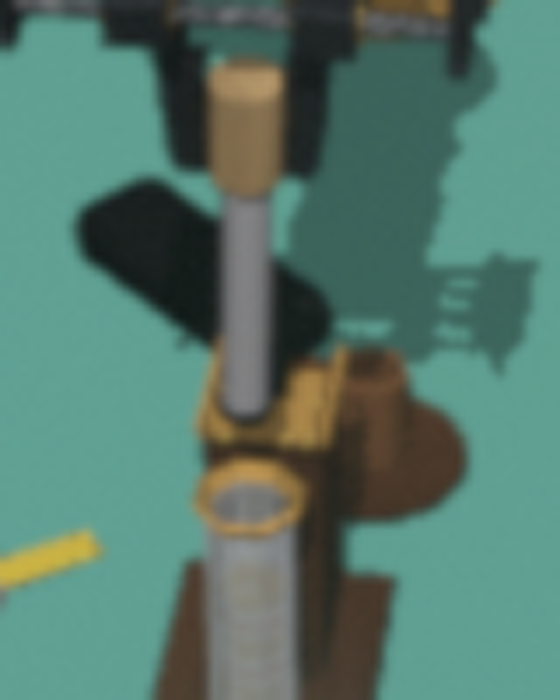

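step_arm([
  {"hand": 0.2, "travel": [0.05, 0.007, 0], "rotation": [0, 0, 0]},
  {"hand": 0.2, "travel": [0.11, 0.015, 0], "rotation": [0, 0, 0]},
  {"hand": 0.2, "travel": [0.17, 0.024, 0], "rotation": [0, 0, 0]},
  {"hand": 0.2, "travel": [0.23, 0.032, 0.01], "rotation": [0, 0, 0]},
  {"hand": 0.2, "travel": [0.28, 0.039, 0.05], "rotation": [0, 0, 0]},
  {"hand": 0.2, "travel": [0.32, 0.045, 0.11], "rotation": [0, 0, 0]},
  {"hand": 0.2, "travel": [0.334, 0.046, 0.17], "rotation": [0, 0, 0]},
  {"hand": 0.2, "travel": [0.334, 0.046, 0.18], "rotation": [0, 0, 0]},
])

```text
time_s: 45.43
eef_pos: [0.4924, 0.2318, 0.2115]
tool_rot: [-3.129, 0.0, 1.927]
wrist_force: [-1.6, -0.2, -2.6]
grip_width: 0.333
```

```bash
python3 -c "
from h import *
plan([.4975,.2305,.209],110)
"
```

```text
t 45.43 travel [-0.0049, 0.0073, 0.004] rot [-0.025, 0.001, 0.013] | pos [0.4924 0.2318 0.2115] rpy [-179.3    0.   110.4] F [-1.6 -0.2 -2.6] g 0.333
```

step_arm([
  {"hand": 0.2, "travel": [-0.005, 0.0073, 0.004], "rotation": [-0.025, 0, 0.013]},
  {"hand": 0.2, "travel": [-0.005, 0.0073, 0.004], "rotation": [-0.025, 0, 0.013]},
  {"hand": 0.2, "travel": [-0.005, 0.0073, 0.004], "rotation": [-0.025, 0, 0.013]},
  {"hand": 0.2, "travel": [-0.005, 0.0073, 0.004], "rotation": [-0.025, 0, 0.013]},
])

```text
time_s: 45.77
eef_pos: [0.499, 0.2295, 0.2107]
tool_rot: [3.139, 0.0, 1.918]
wrist_force: [0.3, -0.6, -1.0]
grip_width: 0.329
```

```bash
python3 -c "
from h import *
p=shot('scene')
crop(p,250,110,50,60,12,'d9.png')
plan([.4963,.231,.18],110)
s=ctrl.read_state()['eef_pos']; print((proj(p,s+[0,0,-.134])-[250,110])*12+5.5)
crop(p,230,160,60,70,10,'d9b.png')
for z in (.1105,.101): print((proj(p,[.539,.0335,z])-[230,160])*10+4.5)
"
```

```text
t 45.82 travel [0.0034, -0.0036, 0.0511] rot [0.006, 0.0, -0.004] | pos [0.4989 0.2298 0.2107] rpy [179.8   0.  109.9] F [ 0.9  0.8 -1.5] g 0.334
[285.89280816 593.92155602]
[259.78974847 307.55552395]
[260.46022139 331.22253588]
```

View pics/d9.png

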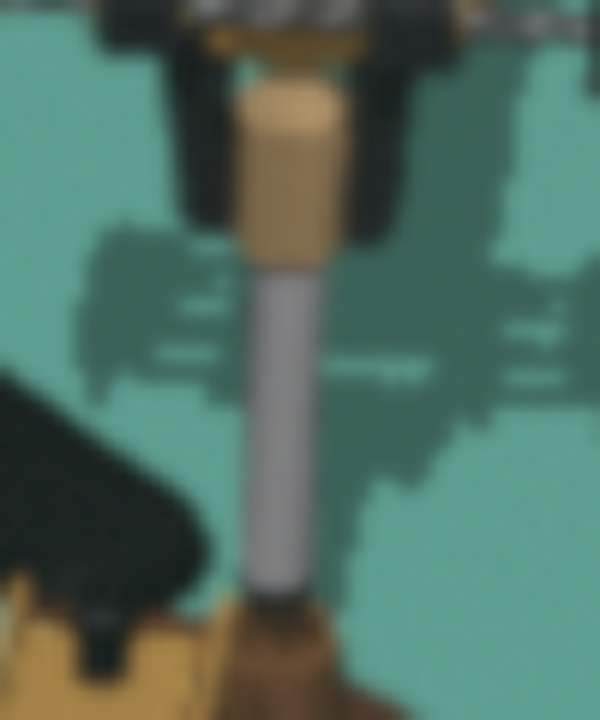

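View pics/d9b.png

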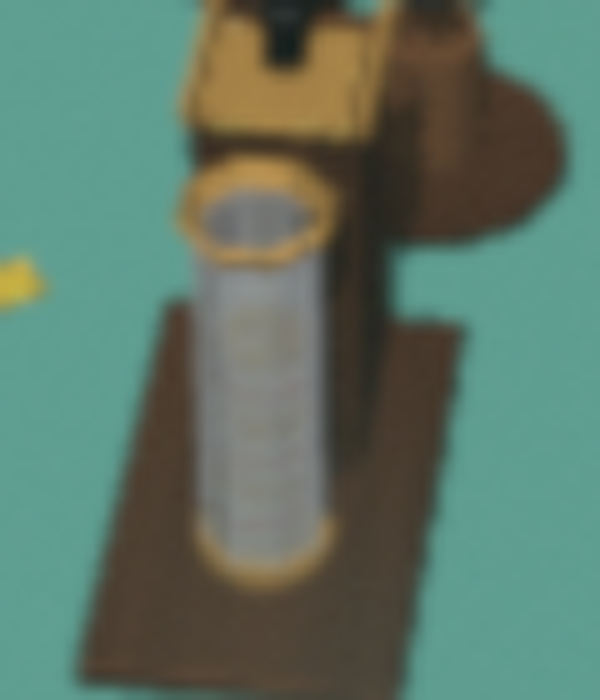

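step_arm([
  {"hand": 0.2, "travel": [0.0024, -0.0022, 0.012], "rotation": [0.005, 0, 0]},
  {"hand": 0.2, "travel": [0.0024, -0.0022, 0.024], "rotation": [0.005, 0, 0]},
  {"hand": 0.2, "travel": [0.0024, -0.0022, 0.034], "rotation": [0.005, 0, 0]},
  {"hand": 0.2, "travel": [0.0024, -0.0022, 0.04], "rotation": [0.005, 0, 0]},
  {"hand": 0.2, "travel": [0.0024, -0.0022, 0.046], "rotation": [0.005, 0, 0]},
  {"hand": 0.2, "travel": [0.0024, -0.0022, 0.046], "rotation": [0.005, 0, 0]},
])

```text
time_s: 46.32
eef_pos: [0.4968, 0.2305, 0.1821]
tool_rot: [-3.141, 0.0, 1.918]
wrist_force: [-1.0, -0.7, -0.8]
grip_width: 0.335
```

```bash
python3 -c "
from h import *
p=shot('scene')
crop(p,250,110,50,65,11,'e1.png')
plan([.497,.231,.1425],110)
"
```

```text
t 46.37 travel [0.0006, 0.0003, 0.0668] rot [-0.001, 0.001, -0.004] | pos [0.497  0.2306 0.1826] rpy [-180.     0.   109.9] F [ 0.4 -0.2 -1.3] g 0.333
```

View pics/e1.png

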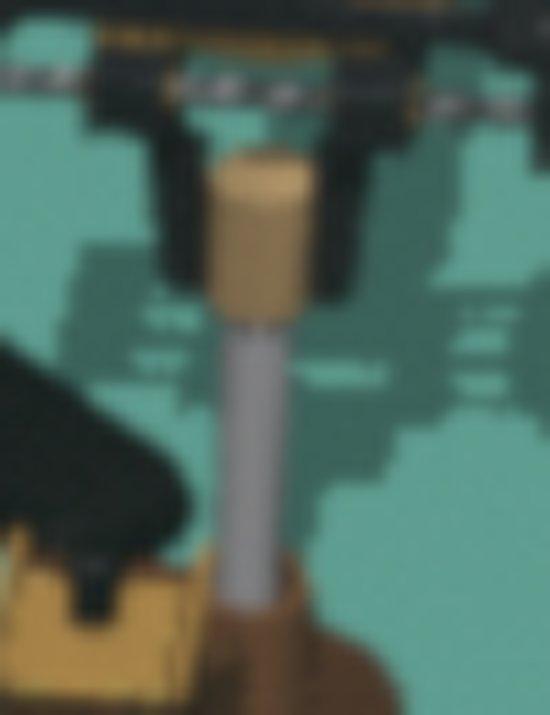

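step_arm([
  {"hand": 0.2, "travel": [0, 0, 0.02], "rotation": [0, 0, 0]},
  {"hand": 0.2, "travel": [0, 0, 0.04], "rotation": [0, 0, 0]},
  {"hand": 0.2, "travel": [0, 0, 0.055], "rotation": [0, 0, 0]},
  {"hand": 0.2, "travel": [0, 0, 0.064], "rotation": [0, 0, 0]},
  {"hand": 0.2, "travel": [0, 0, 0.066], "rotation": [0, 0, 0]},
])

```text
time_s: 46.78
eef_pos: [0.4967, 0.2305, 0.1417]
tool_rot: [-3.14, 0.001, 1.918]
wrist_force: [-0.3, -0.0, -0.9]
grip_width: 0.332
```

step_arm([
  {"hand": 0.36, "travel": [0, 0, 0], "rotation": [0, 0, 0]},
  {"hand": 0.5, "travel": [0, 0, 0], "rotation": [0, 0, 0]},
  {"hand": 0.6, "travel": [0, 0, 0], "rotation": [0, 0, 0]},
  {"hand": 0.6, "travel": [0, 0, -0.03], "rotation": [0, 0, 0]},
  {"hand": 0.6, "travel": [0, 0, -0.09], "rotation": [0, 0, 0]},
  {"hand": 0.6, "travel": [0, 0, -0.15], "rotation": [0, 0, 0]},
  {"hand": 0.6, "travel": [0, 0, -0.17], "rotation": [0, 0, 0]},
  {"hand": 0.6, "travel": [0, 0, -0.17], "rotation": [0, 0, 0]},
])

```text
time_s: 47.45
eef_pos: [0.4989, 0.2313, 0.2474]
tool_rot: [3.137, -0.001, 1.918]
wrist_force: [-0.0, 0.6, -0.3]
grip_width: 0.6
```

```bash
python3 -c "
from h import *
p=shot('scene')
crop(p,220,90,80,100,7,'e2.png')
y=np.array([-.342,.94])
g=np.array([.539,.0335])+y*.065; print('grip',g)
c=g+y*.04; print(c); plan([c[0],c[1],.23],110)
"
```

```text
grip [0.51677 0.0946 ]
[0.50309 0.1322 ]
t 47.5 travel [-0.1581, -0.0475, 0.0251] rot [0.003, -0.001, -0.003] | pos [0.4976 0.2311 0.2452] rpy [179.9  -0.  109.9] F [ 0.4 -0.3  0.2] g 0.598
```

View pics/e2.png

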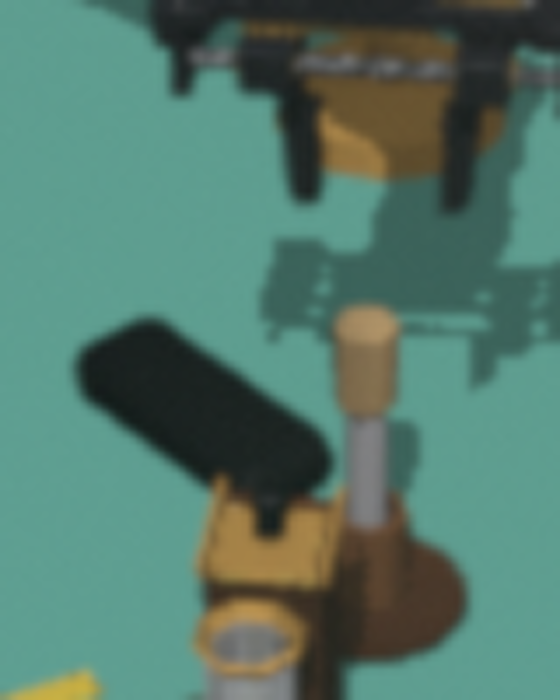

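step_arm([
  {"hand": 0, "travel": [-0.05, -0.015, 0], "rotation": [0, 0, 0]},
  {"hand": 0, "travel": [-0.1, -0.03, 0], "rotation": [0, 0, 0]},
  {"hand": 0, "travel": [-0.14, -0.042, 0], "rotation": [0, 0, 0]},
  {"hand": 0, "travel": [-0.158, -0.0475, 0], "rotation": [0, 0, 0]},
  {"hand": 0, "travel": [-0.158, -0.0475, 0.02], "rotation": [0, 0, 0]},
  {"hand": 0, "travel": [-0.158, -0.0475, 0.025], "rotation": [0, 0, 0]},
  {"hand": 0, "travel": [-0.158, -0.0475, 0.025], "rotation": [0, 0, 0]},
])

```text
time_s: 48.08
eef_pos: [0.5018, 0.134, 0.2281]
tool_rot: [-3.14, -0.001, 1.921]
wrist_force: [0.3, 0.5, -0.8]
grip_width: 0.098
```

```bash
python3 -c "
from h import *
p=shot('scene')
crop(p,220,90,80,100,7,'e3.png')
plan([.5031,.1322,.173],110)
"
```

```text
t 48.13 travel [-0.0036, 0.0003, 0.0929] rot [-0.001, -0.002, 0.002] | pos [0.5022 0.1341 0.2287] rpy [-180.    -0.   110.1] F [ 0.2 -0.6  0.5] g 0.049
```

View pics/e3.png

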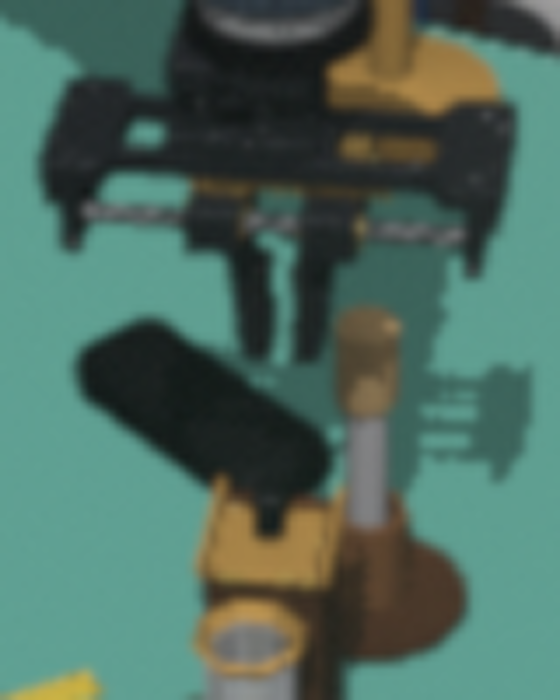

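step_arm([
  {"hand": 0, "travel": [-0.003, 0, 0.04], "rotation": [0, 0, 0]},
  {"hand": 0, "travel": [-0.003, 0, 0.08], "rotation": [0, 0, 0]},
  {"hand": 0, "travel": [-0.003, 0, 0.092], "rotation": [0, 0, 0]},
  {"hand": 0, "travel": [-0.003, 0, 0.092], "rotation": [0, 0, 0]},
])

```text
time_s: 48.47
eef_pos: [0.5014, 0.1333, 0.1718]
tool_rot: [-3.137, -0.001, 1.923]
wrist_force: [0.2, -0.8, 0.1]
grip_width: 0.004
```

```bash
python3 -c "
from h import *
plan([.5277,.0645,.173],110)
"
```

```text
t 48.47 travel [-0.1227, 0.0016, -0.002] rot [-0.009, -0.001, 0.005] | pos [0.5014 0.1333 0.1718] rpy [-179.7   -0.   110.2] F [ 0.2 -0.8  0.1] g 0.004
```

step_arm([
  {"hand": 0, "travel": [-0.02, 0, -0.002], "rotation": [0, 0, 0]},
  {"hand": 0, "travel": [-0.04, 0.001, -0.002], "rotation": [0, 0, 0]},
  {"hand": 0, "travel": [-0.055, 0.001, -0.002], "rotation": [0, 0, 0]},
  {"hand": 0, "travel": [-0.07, 0.001, -0.002], "rotation": [0, 0, 0]},
  {"hand": 0, "travel": [-0.085, 0.001, -0.002], "rotation": [0, 0, 0]},
  {"hand": 0, "travel": [-0.1, 0.001, -0.002], "rotation": [0, 0, 0]},
  {"hand": 0, "travel": [-0.112, 0.001, -0.002], "rotation": [0, 0, 0]},
  {"hand": 0, "travel": [-0.12, 0.001, -0.002], "rotation": [0, 0, 0]},
])

```text
time_s: 49.13
eef_pos: [0.5274, 0.0647, 0.1733]
tool_rot: [-3.138, -0.0, 1.921]
wrist_force: [-1.8, 2.1, 3.0]
grip_width: 0.006
```

step_arm([
  {"hand": 0, "travel": [-0.005, 0, 0], "rotation": [0, 0, 0]},
  {"hand": 0, "travel": [-0.01, 0, 0], "rotation": [0, 0, 0]},
])

```text
time_s: 49.3
eef_pos: [0.5287, 0.0612, 0.1733]
tool_rot: [-3.137, -0.005, 1.922]
wrist_force: [-8.6, 14.7, 11.1]
grip_width: 0.004
```

step_arm([
  {"hand": 0, "travel": [-0.004, 0, 0], "rotation": [0, 0, 0]},
  {"hand": 0, "travel": [-0.006, 0, 0], "rotation": [0, 0, 0]},
])

```text
time_s: 49.47
eef_pos: [0.5287, 0.0612, 0.1733]
tool_rot: [-3.135, -0.011, 1.925]
wrist_force: [-8.5, 12.1, 10.3]
grip_width: 0.007
```

step_arm([
  {"hand": 0, "travel": [0.01, 0, 0], "rotation": [0, 0, 0]},
  {"hand": 0, "travel": [0.03, 0, -0.005], "rotation": [0, 0, 0]},
  {"hand": 0, "travel": [0.05, 0, -0.05], "rotation": [0, 0, 0]},
  {"hand": 0, "travel": [0.06, 0, -0.11], "rotation": [0, 0, 0]},
  {"hand": 0, "travel": [0.06, 0, -0.16], "rotation": [0, 0, 0]},
  {"hand": 0, "travel": [0.06, 0, -0.16], "rotation": [0, 0, 0]},
])

```text
time_s: 49.97
eef_pos: [0.5206, 0.0944, 0.2748]
tool_rot: [3.139, -0.009, 1.925]
wrist_force: [1.3, -0.2, 0.5]
grip_width: 0.004
```

```bash
python3 -c "
from h import *
plan([.45,-.15,.27],110)
"
```

```text
t 49.97 travel [-0.3412, -0.2516, 0.0041] rot [0.006, -0.018, 0.01] | pos [0.5206 0.0944 0.2748] rpy [179.8  -0.5 110.3] F [ 1.3 -0.2  0.5] g 0.004
```

step_arm([
  {"hand": 0.2, "travel": [-0.05, -0.04, 0], "rotation": [0, 0, 0]},
  {"hand": 0.4, "travel": [-0.1, -0.075, 0], "rotation": [0, 0, 0]},
  {"hand": 0.5, "travel": [-0.15, -0.11, 0], "rotation": [0, 0, 0]},
  {"hand": 0.5, "travel": [-0.2, -0.15, 0], "rotation": [0, 0, 0]},
  {"hand": 0.5, "travel": [-0.25, -0.185, 0], "rotation": [0, 0, 0]},
  {"hand": 0.5, "travel": [-0.3, -0.22, 0], "rotation": [0, 0, 0]},
  {"hand": 0.5, "travel": [-0.34, -0.25, 0], "rotation": [0, 0, 0]},
  {"hand": 0.5, "travel": [-0.34, -0.25, 0], "rotation": [0, 0, 0]},
])

```text
time_s: 50.63
eef_pos: [0.4483, -0.1557, 0.2726]
tool_rot: [3.139, -0.006, 1.916]
wrist_force: [-0.9, -0.2, -0.3]
grip_width: 0.501
```

```bash
python3 -c "
from h import *
p=shot('scene','s9.png');t=shot('top','t9.png')
crop(p,220,110,100,140,5,'e4.png')
crop(t,150,130,150,130,5,'e4t.png')
"
```

```text
(no output)
```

View pics/e4.png

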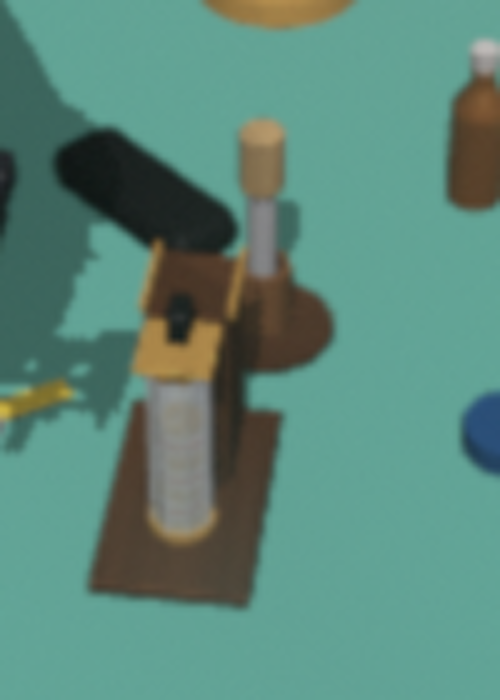

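View pics/e4t.png

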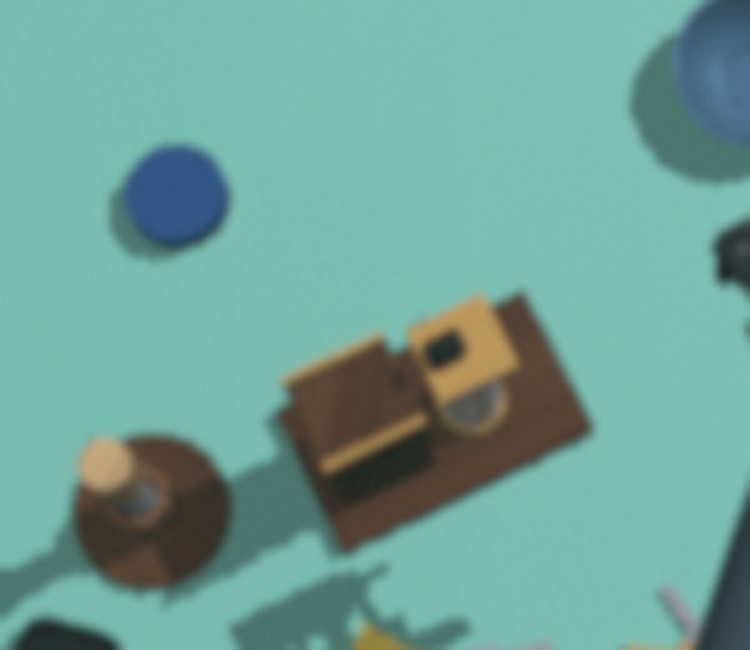

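View pics/t9.png

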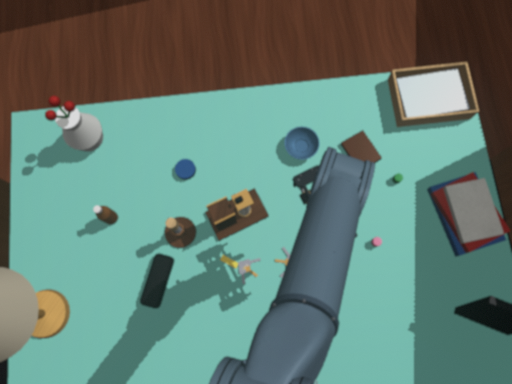

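View pics/s9.png

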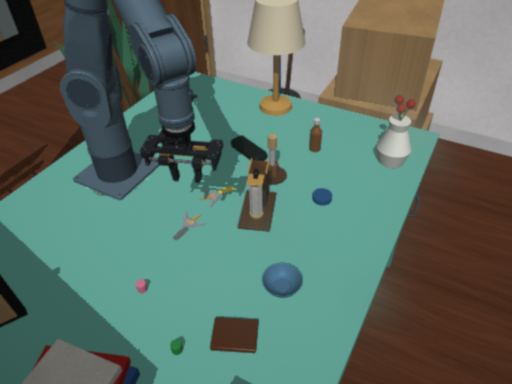

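```bash
python3 -c "
from h import *
s=ctrl.read_state();print(s['time_s'],abs(s['qvel']).max())
print(ctrl.finish_job())
"
```

```text
50.7333 0.03899010544342172
the job is handed in; nothing more can be done
None
```

I slid the gate open, loaded all three coin rolls one at a time and rammed each past the catches with the rod. I pressed the stack until it would go no further, stood the rod back in its holder and slid the gate shut. The job was handed in at about 51 s.

**Last checks**
- **Stack:** the last press met about 29–36 N with no further movement. The rod's foot was then about 100 mm up, close to the expected 101 mm for three rolls on the bottomed follower. The camera view of the stack's top agreed.
- **Follower:** I could not see the red disc itself at the bottom of the tube. That it bottomed out rests on the force and height readings.
- **Gate:** it met its end stop within about 1 mm of the expected shut position, and the top view shows the plate over the mouth.
- **Rod:** the final pictures show it upright in its holder.
- **Other things:** the green and pink look-alikes, the keys and the rest look unmoved, judged by eye. In the last top view the arm covered part of the wallet and the grey keys, but the scene view shows them in place.
- **Disagreement:** the two cameras differed by about 3 mm. I relied on the scene camera, which matched the arm's own position to about 1 mm.

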